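# Put away the printing blocks and hand tools

### The job

Tidy the print bench: lay the two printing blocks face up in the plywood block tray, each flat in the middle of the bay of its own size, and lay the steel channel, open side up, flat in the middle of the one-bay metal tray. Set the two fragile porcelain burnishers gently, without dropping or pressing them, into the dimpled board, the large one in the large dimple and the small one in the small dimple. Leave the squeeze bottle and the ink tin standing where they are.

Things in the scene. Friction and masses are not known exactly. Their poses are not given: they have to be found in the camera images.
- block_large_center (a point): Centre of the large printing block, a loose wooden slab with an etched dark metal face on top; 84 (x) x 56 (y) x 30 mm high, about 0.16 kg. The point is half-way up (15 mm over its underside). Its x axis runs along the 84 mm length, z up out of the metal face. It stands face up on the bench.
- block_small_center (a point): Centre of the small printing block, made like the large one; 60 (x) x 42 (y) x 30 mm high, about 0.09 kg. The point is half-way up (15 mm over its underside), x along the 60 mm length, z up out of the metal face.
- channel_center (a point): Centre of the loose bright steel U-channel spacer; 80 (x) x 32 (y) x 30 mm high, walls 7 mm, bottom 10 mm thick, open groove upward, about 0.3 kg. The point is half-way up (15 mm over its underside), x along the length, z out of the open side.
- burnisher_large_center (a point): Centre of the large porcelain burnisher, a loose white glazed ball with a small flat foot, 60 mm in diameter and 62 mm high, about 0.16 kg, fragile. The point lies on its axis at its widest height (an 8 mm high straight band), 31 mm over its foot; z up along its axis.
- burnisher_small_center (a point): Centre of the small porcelain burnisher, the same shape, 46 mm in diameter and 49 mm high, about 0.08 kg, fragile. The point lies on its axis at its widest height (an 8 mm high straight band), 25 mm over its foot; z up along its axis.
- block_tray: Plywood block tray, fixed, 199 (x) x 86 (y) mm, two bays end to end. Origin: centre of its underside; z up. Floor 4 mm thick; rims, rib and corner cleats rise 8 mm above it; finger notches (56 and 50 mm wide) open the middle of each long side down to the floor. Large bay: centre x = -42.5 mm, y = 0, inside 104 x 76 mm. Small bay: centre x = +54.5 mm, y = 0, inside 80 x 62 mm. Blocks lie along x.
- channel_tray: Metal tray for the channel, fixed to the bench, 106 (x) x 60 (y) mm, one bay. Origin: centre of its underside; z up. Floor 4 mm thick; rims and corner cleats rise 8 mm above the floor, with a 56 mm wide finger notch in the middle of each long side. Bay: centre at x = 0, y = 0, inside 100 x 52 mm (for the channel, lying along x).
- dimple_board: Pale wooden board with two round dimples, fixed, 190 (x) x 90 (y) x 10 mm thick. Origin: centre of its underside; z up. Dimples 8 mm deep with dark floors: large, 40 mm wide, centre x = -45 mm, y = 0; small, 30 mm wide, centre x = +45 mm, y = 0. A burnisher sits on its dimple's rim, foot down: its centre is then about 36.4 mm (large) or 31.2 mm (small) above the board's underside.
- squeeze_bottle: Bystander: standing plastic squeeze bottle with a pointed nozzle, 56 mm in diameter, 164 mm high. Origin: centre of its underside. Leave it alone.
- ink_tin: Bystander: standing round steel ink tin, dark side and paler lid, 68 mm in diameter, 50 mm high. Origin: centre of its underside. Leave it alone.
Things that resemble listed ones, but are neither listed nor needed, are in the scene too. Leave any orange or red look-alike of the part that bears block_large_center alone. What is shaped like the part that bears block_small_center but blue or red is not meant.

How it is judged:
By the outcome, as a careful person would: the job done as asked, in the order asked, and still so for the second after the job is handed in, with the robot touching nothing.
It also fails if it takes over 128 s, if anything falls off the work surface, if the arm or the gripper's body presses on something with over 40 N, if the wrist force passes 120 N, or if a joint passes its speed limit or range.

### The arm

A 6-joint arm with a two-finger parallel gripper is mounted at the origin on the work surface. World frame = base frame: x ahead of the robot, y to its left, z up, the work surface at z = 0. Lengths are in m, angles in rad, forces in N, time in s.
With the tool pointing down it reaches from about 0.35 to 0.975 m from the base axis. Payload 4.9 kg.
Tool frame: the origin (TCP) lies at the very end of the fingers, on their centre line; the grasp point (between the pads) lies 19 mm behind it; z points along the fingers, y is the direction in which the jaws open and shut (so a half turn about z gives the same grasp; the last joint's range is limited). The gripper opens to 85 mm and grips with 20 to 120 N. Pads are 22 mm wide; open, the fingers measure 114 mm over their backs; the gripper's body (76 mm by 85 mm) begins 54 mm behind the grasp point. The pads swing forward as they close: fully open they stand 13 mm farther back than shut.
Start: joints at [1.182, 0.053, 1.613, -0, 1.476, -0.119], TCP at [0.167, 0.602, 0.231] pointing down, gripper open.
Joint ranges: [-3.01, 3.01], [-1.01, 2.22], [0.06, 2.58], [-1.02, 4.17], [0.09, 2.62], [-3.14, 3.14]. Speed limits (rad/s): [2.57, 2.57, 3.14, 3.14, 3.14, 3.14].

### API

Orientations are given as a rotation vector (axis times angle).
In Python, from station import ctrl gives the robot as it stands.
- The arm moves only by the tool apply_moves, never from a script. Its argument "deltas" is a list of rows, each a list of 5 numbers: the shift along the tool's x, y, z in m, then the turn about the tool's z in rad, then the gripper's target within -1 to 1 (fully open at 1, half-way at 0, shut at -1). A call has exactly 8 rows; each row shifts and turns the pose as measured when the row begins, along the tool's axes as they then stand; what a row does not reach is not made up. A row lasts 1/8 s, in which the tool goes at most 62.5 mm and 10.7 degrees, less where a joint would pass 70% of its speed; a pose out of reach is approached as far as the arm can. A call with a gripper value outside its range is refused whole. The fingers move at their own pace and stop on an object; "grip_force" is the grip in N (left out, the last holds). Time passes only in rows, so rows that do not move let the fingers close, or fill a call up. It gives the time, the measured TCP pose, the force and the opening at its end, in the units of the state.
- ctrl.get_obs(): the state, without advancing time (a new reading comes with each control period).
- ctrl.get_image(name): name is "scene" or "top"; returns a dict with "img" (400x640x3 uint8, red, green, blue), "range_z" (400x640 float32, m along the optical axis (not along the pixel's ray), 0 where there is no reading), "mtx" (3x3 intrinsics, pixels), "eye" and "attitude" of the camera in the world. Camera axes: x right, y down, z forward; pixel columns grow to the right and rows downward; lengths in m; the calibration is good to about 2 mm. A picture is of the moment at which its call begins.
- ctrl.finish_job(): hands the job in, once; it reports no verdict.
Trained networks look in a picture, given as the dict that the camera call returned (one of the last four; its "shot" number tells which), for a name from the list of things; names that differ only in an ending like _2 or _b are one class to them, and where a whole thing is asked for, a point or a joint stands for the part that bears it (a point fixed in the world has none). Each returns a list of dicts, best first, with "confidence" (0 to 1); they miss things now and then, are a little off and sometimes report something else, mostly with a low value. They report only what shows in the picture. A call takes as long as a camera call. They do not tell look-alikes from the thing itself.
- ctrl.search_frame(picture, target): "extent" ([left, top, width, height] in pixels, round what is visible of it).
- ctrl.spot_point(picture, target): "uv" ([column, row] in pixels: a listed point, or the origin of a listed thing).
The state is a dict: "t": time; "q": joint angles; "dq": joint speeds; "effort": joint torques, N m; "tool_pos": TCP position; "tool_rot": TCP orientation; "contact_force": force on the tool from outside, world axes, zero at the start; "wrist_torque": the same for the moment, N m; "opening": finger opening in m.
Only numpy, scipy, OpenCV 4.12 (cv2) and the standard library are available. Lean on these libraries where they do the work, as an engineer would, in place of code of your own. Each camera call takes 0.05 s, during which the arm holds its last target.

## Working session

There is one attempt and no reset: what is moved stays moved. The work goes in short steps, Python scripts to look and compute and a tool call to move; the robot and the scene stay as the last step left them, time stands still between calls to the robot, and variables do not carry over. Pictures are saved under pics/ and viewed, and the job is handed in when it is done.

Besides the shell and the picture viewer there is one more tool, called after ">>>" by a JSON object that holds its "op" and its "data". apply_moves: Moves the arm, as the interface text tells. Its arguments: {"type":"object","properties":{"deltas":{"type":"array"},"grip_force":{"type":"number"}},"required":["deltas"]}

```bash
ls; mkdir -p pics; python3 - <<'E'
from station import ctrl
import cv2,numpy as np
o=ctrl.get_obs();print(o)
for n in("scene","top"):
    p=ctrl.get_image(n);cv2.imwrite(f"pics/{n}0.png",p["img"][:,:,::-1]);print(n,p["mtx"],p["eye"],p["attitude"],p["shot"])
E
```

```text
pics
{'t': 0.0, 'q': array([ 1.18201115e+00,  5.33547090e-02,  1.61426136e+00,  2.05433030e-05,
        1.47603410e+00, -1.18963551e-01]), 'dq': array([-1.00044045e-03, -1.83628537e-03,  9.01442216e-05,  2.96085448e-04,
       -1.14813995e-03, -2.46694052e-04]), 'effort': array([ 4.92965264e-04, -3.93686628e+01, -3.70173705e+01, -9.13578810e-05,
        7.24778758e-03, -3.52950522e-06]), 'tool_pos': array([0.16633595, 0.60181853, 0.23008387]), 'tool_rot': array([-0.42248097, -3.11251242,  0.00311974]), 'contact_force': array([ 0.3860093 , -0.11113357, -0.59004954]), 'wrist_torque': array([ 0.00205811, -0.00517266,  0.02586245]), 'opening': 0.08537069912041213}
scene [[378.83680805   0.         319.60261817]
 [  0.         378.83680805 197.80592183]
 [  0.           0.           1.        ]] [0.99252321 0.14752021 0.93350481] [-1.66298771 -2.18279927  0.63346962] 1
top [[382.03211155   0.         326.9956599 ]
 [  0.         382.03211155 198.70020107]
 [  0.           0.           1.        ]] [ 0.41143827 -0.0135518   0.93233749] [-2.16872431  2.21485637 -0.12791533] 2
```

View pics/scene0.png

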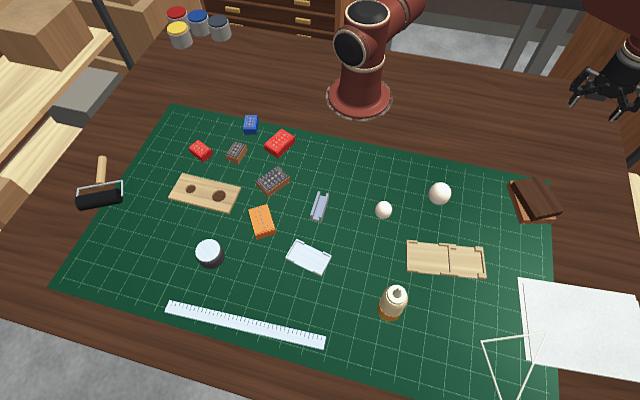

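View pics/top0.png

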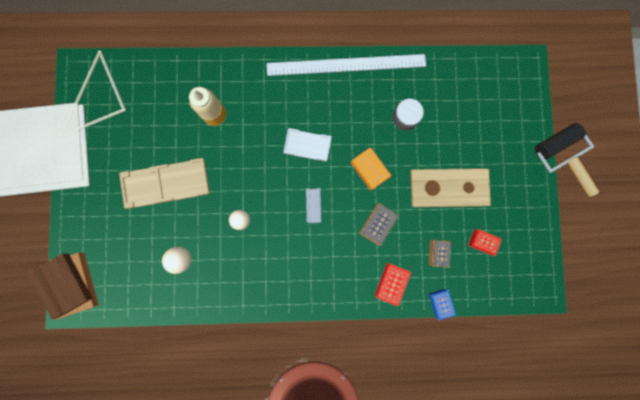

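```bash
cat > h.py <<'E'
from station import ctrl
import cv2,numpy as np
from scipy.spatial.transform import Rotation as R
def cloud(p):
    v,u=np.mgrid[0:400,0:640];z=p["range_z"].astype(float);K=p["mtx"]
    c=np.stack([(u-K[0,2])/K[0,0]*z,(v-K[1,2])/K[1,1]*z,z],-1)
    return c@R.from_rotvec(p["attitude"]).as_matrix().T+p["eye"]
def proj(p,X):
    c=(np.asarray(X)-p["eye"])@R.from_rotvec(p["attitude"]).as_matrix();K=p["mtx"]
    return c[...,:2]/c[...,2:]*[K[0,0],K[1,1]]+K[:2,2]
def ray(p,uv,z):
    K=p["mtx"];d=np.array([(uv[0]-K[0,2])/K[0,0],(uv[1]-K[1,2])/K[1,1],1]);d=R.from_rotvec(p["attitude"]).as_matrix()@d
    return p["eye"]+d*(z-p["eye"][2])/d[2]
def save(p,n,box=None,s=1):
    i=p["img"][:,:,::-1]
    if box: a,b,c,d=box;i=i[b:d,a:c]
    cv2.imwrite("pics/"+n,cv2.resize(i,None,fx=s,fy=s,interpolation=cv2.INTER_CUBIC))
E
python3 - <<'E'
from h import *
H=dict(block_large_center=.015,block_small_center=.015,channel_center=.015,burnisher_large_center=.031,burnisher_small_center=.025,block_tray=0,channel_tray=0,dimple_board=0,squeeze_bottle=0,ink_tin=0)
for n in("top","scene"):
    p=ctrl.get_image(n);X=cloud(p);np.savez(f"{n}.npz",X=X,img=p["img"])
    import pickle;pickle.dump(p,open(n+".pkl","wb"))
    if n=="top": save(p,"topz.png",(100,80,260,300),3.0);save(p,"topz2.png",(260,90,520,330),2.5)
    else: save(p,"scz.png",(160,100,350,250),4)
    for t,h in H.items():
        for d in ctrl.spot_point(p,t)[:4]:
            print(n,t,np.round(d["uv"],1),round(d["confidence"],2),np.round(ray(p,d["uv"],h),4))
E
```

```text
top block_large_center [369.3 171.7] 0.96 [ 0.5542 -0.147   0.015 ]
top block_large_center [375.8 220.3] 0.78 [ 0.4357 -0.159   0.015 ]
top block_large_center [392.5 286.8] 0.67 [ 0.2771 -0.1936  0.015 ]
top block_small_center [439.9 253. ] 0.88 [ 0.3539 -0.311   0.015 ]
top block_small_center [486.5 242. ] 0.77 [ 0.3776 -0.4259  0.015 ]
top block_small_center [442.  302.2] 0.76 [ 0.238  -0.3105  0.015 ]
top block_small_center [163.2 183.9] 0.47 [0.5334 0.348  0.015 ]
top channel_center [313.3 205.1] 0.71 [ 0.4754 -0.0093  0.015 ]
top burnisher_large_center [175.8 259.3] 0.63 [0.3553 0.3105 0.031 ]
top burnisher_small_center [238.4 217.9] 0.76 [0.4481 0.1678 0.025 ]
top block_tray [165.1 185.1] 0.8 [0.5324 0.3493 0.    ]
top channel_tray [307.4 144.2] 0.7 [0.628  0.0025 0.    ]
top channel_tray [312.8 206.9] 0.42 [ 0.4721 -0.0079  0.    ]
top dimple_board [448.2 185.1] 0.81 [ 0.5195 -0.3447  0.    ]
scene block_large_center [275.1 183.1] 0.98 [ 0.43   -0.1551  0.015 ]
scene block_large_center [267.2 219.3] 0.82 [ 0.55   -0.1366  0.015 ]
scene block_large_center [276.4 142.9] 0.65 [ 0.2844 -0.2013  0.015 ]
scene block_small_center [237.8 153.4] 0.85 [ 0.3552 -0.303   0.015 ]
scene block_small_center [199.9 149.4] 0.85 [ 0.3713 -0.4233  0.015 ]
scene block_small_center [250.2 121. ] 0.5 [ 0.2187 -0.3147  0.015 ]
scene channel_center [316.2 210.1] 0.92 [ 0.4862 -0.0139  0.015 ]
scene burnisher_small_center [383.1 209. ] 0.69 [0.4398 0.1656 0.025 ]
scene block_tray [446.1 256.5] 0.89 [0.524  0.3526 0.    ]
scene channel_tray [309.8 255.7] 0.64 [0.6167 0.0052 0.    ]
scene dimple_board [205.5 195.8] 0.68 [ 0.5165 -0.3421  0.    ]
scene dimple_board [384.1 207.6] 0.41 [0.4193 0.168  0.    ]
scene squeeze_bottle [387.3 308. ] 0.76 [0.6989 0.2274 0.    ]
scene ink_tin [213.2 257.5] 0.7 [ 0.6893 -0.2406  0.    ]
```

```bash
ls pics
```

```text
scene0.png
scz.png
top0.png
topz.png
topz2.png
```

View pics/topz.png

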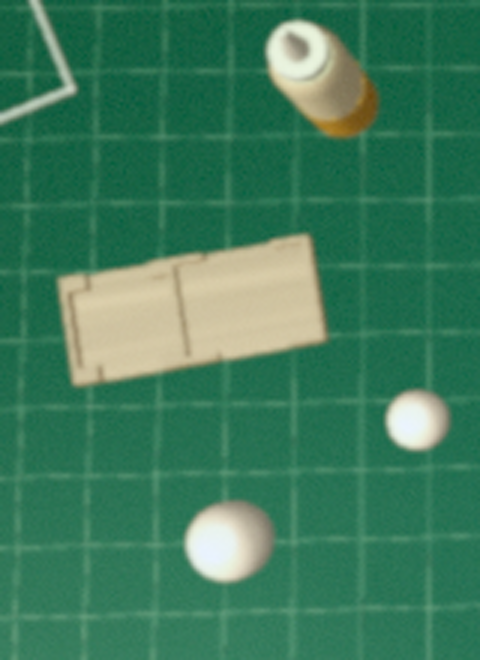

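View pics/topz2.png

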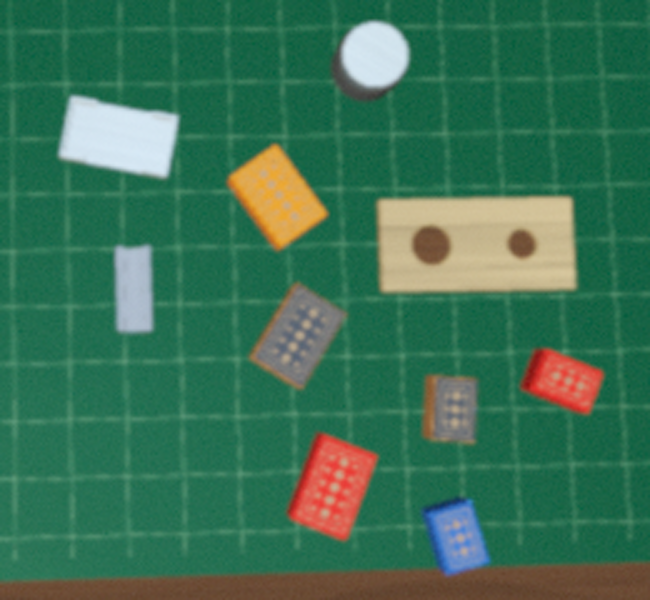

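View pics/scz.png

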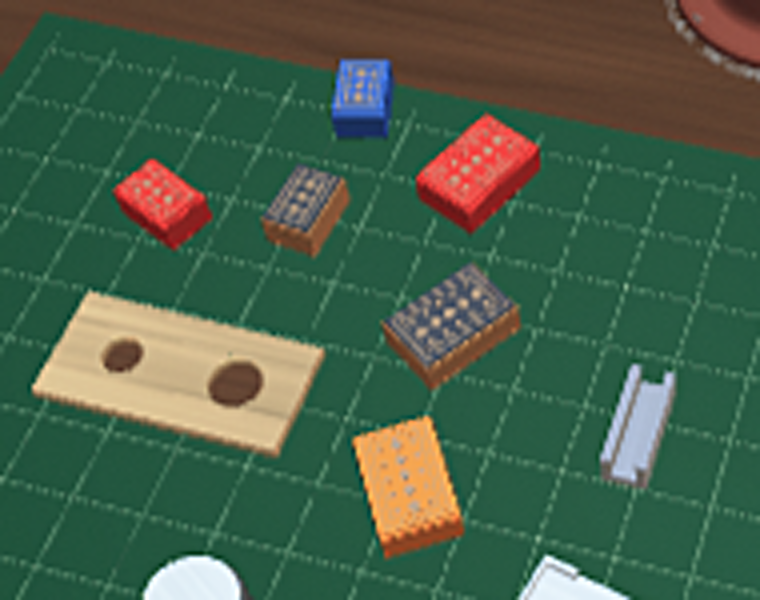

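```bash
cat > seg.py <<'E'
from h import *
def obj(X,img,c,r,zlo,zhi):
    m=(np.hypot(X[...,0]-c[0],X[...,1]-c[1])<r)&(X[...,2]>zlo)&(X[...,2]<zhi)
    return X[m],img[m],m
def rect(P):
    (cx,cy),(w,h),a=cv2.minAreaRect((P[:,:2]*1000).astype(np.float32))
    if w<h:w,h,a=h,w,a+90
    a=(a+90)%180-90
    return round(cx,1),round(cy,1),round(w,1),round(h,1),round(a,1)
E
python3 - <<'E'
from seg import *
C=dict(bl=(.433,-.157,.07,.022,.05),bs=(.3545,-.307,.055,.022,.05),ch=(.48,-.011,.065,.02,.05),
Bl=(.355,.31,.06,.01,.09),Bs=(.445,.167,.05,.01,.08),tray=(.528,.35,.13,.0025,.03),ctray=(.622,.003,.08,.0025,.03),board=(.518,-.343,.12,.005,.03),bot=(.7,.227,.06,.02,.2),tin=(.69,-.24,.06,.01,.08))
for n in("top","scene"):
    d=np.load(n+".npz");X,img=d["X"],d["img"]
    g=(abs(X[...,0]-.5)<.05)&(abs(X[...,1]-.08)<.03);print(n,"bench z",np.median(X[g],0))
    for k,(x,y,r,a,b) in C.items():
        P,_,m=obj(X,img,(x,y),r,a,b)
        print(k,len(P),np.round(np.percentile(P[:,2],[5,50,95])*1000,1),rect(P),np.round(P[:,:2].mean(0)*1000,1))
E
```

```text
top bench z [0.49999021 0.07920117 0.00085464]
bl 834 [26.5 30.4 32.9] (427.4, -163.7, 84.3, 56.3, -32.9) [ 427.2 -162.8]
bs 459 [25.6 30.3 33. ] (354.7, -308.8, 59.8, 42.7, -6.2) [ 354.8 -307.1]
ch 202 [28.  30.4 32.4] (476.1, -7.5, 78.4, 30.9, -1.1) [474.9  -7.7]
Bl 600 [31.9 55.4 63.3] (355.8, 307.3, 56.7, 56.6, 83.5) [356.2 302.1]
Bs 309 [31.5 44.7 50.9] (445.2, 165.7, 43.0, 42.1, 88.6) [444.4 163.7]
tray 3576 [ 2.7  4.4 12.9] (527.1, 351.0, 257.7, 255.2, 16.7) [533.7 349.6]
ctray 1351 [ 2.6  4.3 12.4] (620.4, 3.0, 155.3, 155.1, 2.4) [623.9   2.6]
board 2591 [ 7.1 10.4 13.1] (515.0, -349.8, 220.9, 210.9, -42.8) [ 513.2 -346.3]
bot 871 [ 32.9 111.2 145.7] (702.9, 228.6, 54.5, 48.7, -45.7) [695.7 223. ]
tin 707 [20.8 49.8 52.8] (690.6, -240.3, 63.9, 63.8, -84.4) [ 687.3 -237.6]
scene bench z [0.50207459 0.08023806 0.00122385]
bl 484 [25.5 30.3 33.5] (425.3, -165.1, 83.6, 57.1, -32.3) [ 427.4 -164. ]
bs 235 [24.2 30.2 33.4] (352.0, -310.2, 62.5, 42.3, -5.9) [ 354.7 -309. ]
ch 165 [22.4 30.1 32.9] (472.5, -9.6, 81.6, 32.6, 0.1) [474.8  -9.2]
Bl 407 [23.4 52.9 63.6] (356.1, 306.5, 56.1, 51.9, 46.6) [363.6 304.6]
Bs 241 [20.4 42.8 50.8] (445.4, 165.0, 43.4, 38.9, -75.5) [449.9 165.3]
tray 3034 [ 2.7  4.5 12.7] (528.4, 348.2, 254.8, 254.5, 75.8) [533.7 349.1]
ctray 1153 [ 2.7  4.4 12.6] (622.5, 5.4, 156.5, 152.3, -11.2) [622.6   2.4]
board 1682 [ 6.  10.4 13.5] (523.7, -339.9, 228.1, 206.6, 75.3) [ 511.5 -346.2]
bot 778 [ 32.8 113.1 142.5] (707.9, 228.5, 55.9, 48.0, 73.4) [715.3 226.5]
tin 652 [17.6 49.2 52.8] (691.2, -241.2, 65.4, 63.8, -67.3) [ 694.9 -237. ]
```

```bash
cat > trays.py <<'E'
from seg import *
from scipy.optimize import least_squares
import pickle
def run(P=None):
    out={}
    for n in("top","scene"):
        p=pickle.load(open(n+".pkl","rb")) if P is None else P[n]
        X,img=cloud(p),p["img"].astype(int)
        hsv=cv2.cvtColor(p["img"],cv2.COLOR_RGB2HSV).astype(int)
        green=(hsv[...,0]>60)&(hsv[...,0]<95)&(hsv[...,1]>90)
        for k,(x,y,r,L,W) in dict(tray=(.53,.35,.15,199,86),ctray=(.622,.003,.09,106,60),board=(.518,-.343,.13,190,90)).items():
            m=(np.hypot(X[...,0]-x,X[...,1]-y)<r)&~green&(X[...,2]<.03)
            c,l,s,ce=cv2.connectedComponentsWithStats(m.astype(np.uint8));i=1+s[1:,4].argmax();m=l==i
            print(n,k,rect(X[m]),m.sum(),np.round(X[m][:,:2].mean(0)*1000,1))
        for k,(x,y,r,rad,h) in dict(Bl=(.356,.305,.06,.030,.031),Bs=(.445,.165,.05,.023,.025)).items():
            m=(np.hypot(X[...,0]-x,X[...,1]-y)<r)&(X[...,2]>h+.004)
            Q=X[m];f=lambda c:np.linalg.norm((Q-[c[0],c[1],h+.002]),axis=1)-rad-c[2]
            s=least_squares(f,[x,y,0],loss="soft_l1",f_scale=.002);print(n,k,np.round(s.x*1000,1),"rms",s.fun.std())
if __name__=="__main__":run()
E
python3 trays.py
python3 - <<'E'
from seg import *
import pickle
# dimples: dark pixels
for n in("top","scene"):
    p=pickle.load(open(n+".pkl","rb"));X=cloud(p);g=p["img"].astype(int).sum(2)
    m=(abs(X[...,0]-.513)<.025)&(abs(X[...,1]+.346)<.075)&(g<330)
    c,l,s,ce=cv2.connectedComponentsWithStats(m.astype(np.uint8))
    for i in range(1,c):
        if s[i,4]>30:print(n,ce[i],s[i],np.round(ray(p,ce[i],.006)*1000,1),np.median(X[l==i],0))
E
```

```text
top tray (538.0, 351.9, 209.9, 95.0, -80.5) 3300 [536.7 350.7]
top ctray (627.7, 3.1, 113.3, 68.3, 78.4) 1210 [626.2   3.2]
top board (514.1, -349.2, 202.0, 97.1, 89.8) 3079 [ 512.7 -346.1]
top Bl [354.7 309.7   1.1] rms 0.0013786446097666808
top Bs [445.  167.3   1. ] rms 0.0012013511948604525
scene tray (535.9, 351.3, 206.6, 103.3, -80.5) 2587 [536.  350.5]
scene ctray (622.9, 1.6, 111.8, 65.9, 76.3) 964 [624.3   2.5]
scene board (507.4, -349.3, 197.5, 101.6, 89.8) 1902 [ 512.9 -344.2]
scene Bl [350.5 307.8   1.5] rms 0.0016835357322045853
scene Bs [440.5 165.4   1.3] rms 0.001537935121942383
top [432.07006369 187.55414013] [426 181  14  14 157] [ 513.4 -302.2    6. ] [ 0.51286704 -0.30277935  0.00307826]
top [468.24358974 187.14102564] [464 182  10  11  78] [ 512.8 -392.3    6. ] [ 0.51323068 -0.3929315   0.00327026]
scene [190.41666667 188.7       ] [186 185  10   8  60] [ 508.4 -392.3    6. ] [ 0.5077169  -0.39412337  0.00379901]
scene [218.51351351 195.69369369] [212 191  14  11 111] [ 509.3 -302.5    6. ] [ 0.5084557  -0.30352092  0.00390375]
```

```bash
cat > ov.py <<'E'
from h import *
import pickle
def box(c,L,W,a,z):
    a=np.deg2rad(a);ex=np.array([np.cos(a),np.sin(a),0]);ey=np.array([-np.sin(a),np.cos(a),0])
    o=np.array([c[0]/1000,c[1]/1000,z]);return np.array([o+sx*L/2e3*ex+sy*W/2e3*ey for sx,sy in((1,1),(-1,1),(-1,-1),(1,-1))])
def circ(c,r,z):
    t=np.linspace(0,6.283,40);return np.stack([c[0]/1e3+r/1e3*np.cos(t),c[1]/1e3+r/1e3*np.sin(t),0*t+z],-1)
T=(537.5,351.5,99.5)
def bay(dx):
    a=np.deg2rad(T[2]);return T[0]+dx*np.cos(a),T[1]+dx*np.sin(a)
fixed=[box(T,199,86,T[2],.012),box(bay(-42.5),104,76,T[2],.004),box(bay(54.5),80,62,T[2],.004),box((627,3),106,60,77.7,.012),box((627,3),100,52,77.7,.004),box((513,-347.2),190,90,-90,.01),circ((513.4,-302.2),20,.01),circ((512.8,-392.3),15,.01)]
loose=[box((427.4,-163.7),84,56,-32.9,.03),box((354.7,-308.5),60,42,-6,.03),box((475.5,-8),80,32,-.7,.03),circ((355,309),30,.031),circ((445,167),23,.025)]
def draw(p,polys,bx,s,n):
    a,b,c,d=bx;i=cv2.resize(p["img"][b:d,a:c,::-1],None,fx=s,fy=s,interpolation=cv2.INTER_CUBIC)
    for q in polys:
        uv=((proj(p,q)+.5-[a,b])*s).astype(np.int32);cv2.polylines(i,[uv],True,(0,0,255),1)
    cv2.imwrite("pics/"+n,i)
if __name__=="__main__":
    p=pickle.load(open("top.pkl","rb"))
    draw(p,fixed+loose,(100,110,340,290),3.3,"ov1.png");draw(p,fixed+loose,(330,130,510,290),4,"ov2.png")
    print(bay(-42.5),bay(54.5))
    o=ctrl.get_obs();M=R.from_rotvec(o["tool_rot"]).as_matrix();print(M.round(3))
E
python3 ov.py
```

```text
(np.float64(544.5145232490788), np.float64(309.5828619346677)) (np.float64(528.504905480593), np.float64(405.2525652837791))
[[-0.964  0.267 -0.   ]
 [ 0.267  0.964 -0.   ]
 [ 0.    -0.    -1.   ]]
```

View pics/ov1.png

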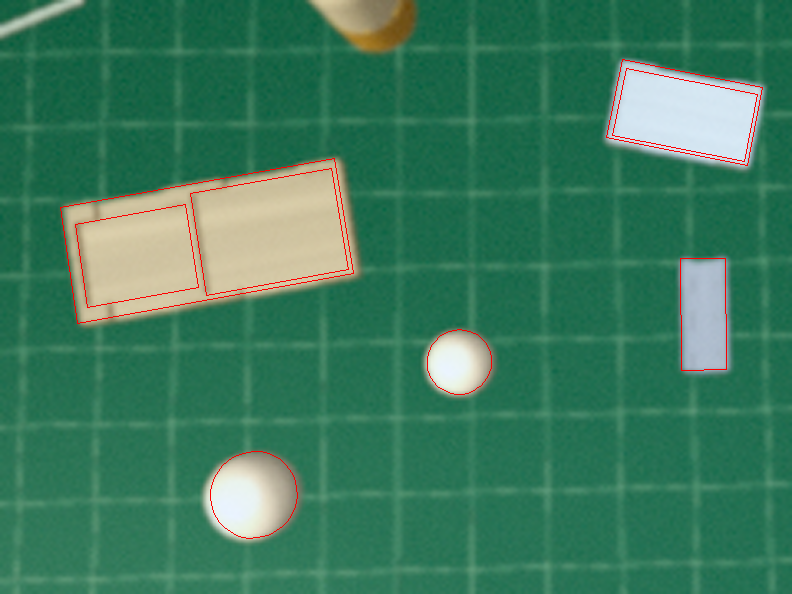

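View pics/ov2.png

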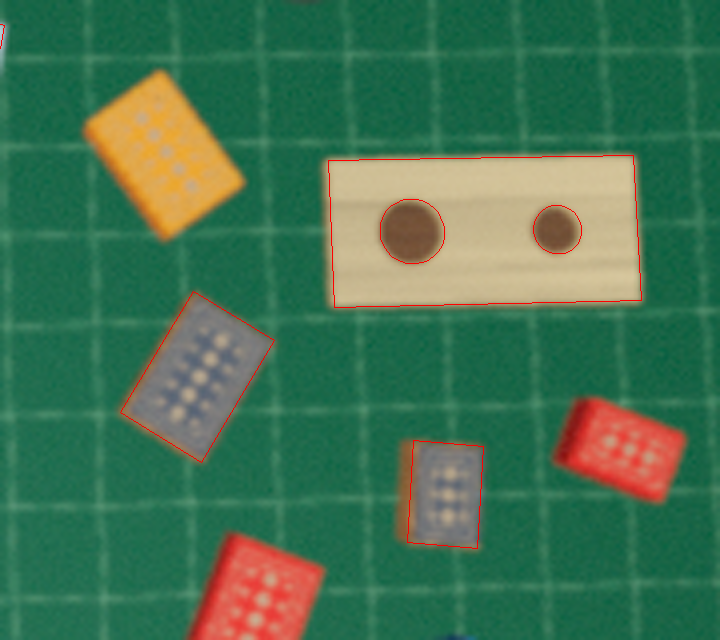

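```bash
cat > plan.py <<'E'
from h import *
import sys
def st():
    o=ctrl.get_obs();M=R.from_rotvec(o["tool_rot"]).as_matrix()
    return o,o["tool_pos"],np.arctan2(M[1,1],M[0,1])
def plan(wps,step=.055,turn=.17,slow=None):
    """wps: (x,y,z mm, phi deg)"""
    o,p,ph=st();p=p.copy()
    print("now",np.round(p*1e3,1),round(np.degrees(ph),1),"q6",round(o["q"][5],2),"t",o["t"],"F",np.round(o["contact_force"],1),"op",round(o["opening"]*1e3,1))
    for w in wps:
        t=np.array(w[:3])/1e3;tp=np.radians(w[3])
        n=int(max(1,np.ceil(np.linalg.norm(t-p)/step-.02),np.ceil(abs(tp-ph)/turn-.02)))
        dp=(t-p)/n;dph=(tp-ph)/n
        for k in range(n):
            ex=np.array([-np.sin(ph)*-1,-np.cos(ph),0]) # tool x = y cross z ; z=-Z
            ey=np.array([np.cos(ph),np.sin(ph),0])
            print("[%.4f,%.4f,%.4f,%.3f,G],"%(dp@ex,dp@ey,-dp[2],-dph)); p=p+dp;ph+=dph
        print("--",w,n)
if __name__=="__main__":
    plan([list(map(float,a.split(","))) for a in sys.argv[1:]])
E
sed -i 's/537.5,351.5,99.5/536.8,351.3,99.5/; s/(627,3)/(626.3,3)/g' ov.py
python3 - <<'E'
import numpy as np
from h import *
M=R.from_rotvec(ctrl.get_obs()["tool_rot"]).as_matrix();ph=np.arctan2(M[1,1],M[0,1]);print(M[:,0],[np.sin(ph),-np.cos(ph)])
E
python3 plan.py 450,100,180,65 427,-163.7,110,57.1
```

```text
[-9.63821006e-01  2.66550311e-01  2.37636719e-05] [np.float64(0.9638210061767478), np.float64(-0.266550310546511)]
now [166.6 602.4 231.3] 74.5 q6 -0.12 t 1.2 F [-0.6 -1.1  0.5] op 85.4
[0.0370,-0.0371,0.0047,0.015,G],
[0.0376,-0.0366,0.0047,0.015,G],
[0.0381,-0.0360,0.0047,0.015,G],
[0.0387,-0.0354,0.0047,0.015,G],
[0.0392,-0.0348,0.0047,0.015,G],
[0.0397,-0.0342,0.0047,0.015,G],
[0.0402,-0.0336,0.0047,0.015,G],
[0.0407,-0.0330,0.0047,0.015,G],
[0.0412,-0.0324,0.0047,0.015,G],
[0.0417,-0.0318,0.0047,0.015,G],
[0.0422,-0.0311,0.0047,0.015,G],
-- [450.0, 100.0, 180.0, 65.0] 11
[0.0181,-0.0497,0.0140,0.028,G],
[0.0195,-0.0492,0.0140,0.028,G],
[0.0208,-0.0487,0.0140,0.028,G],
[0.0222,-0.0481,0.0140,0.028,G],
[0.0235,-0.0474,0.0140,0.028,G],
-- [427.0, -163.7, 110.0, 57.1] 5
```

```bash
sed -i 's/ex=.*/ex=np.array([-np.sin(ph),np.cos(ph),0])/' plan.py; python3 plan.py 450,100,180,65 427,-163.7,110,57.1
```

```text
now [166.6 602.4 231.3] 74.5 q6 -0.12 t 1.2 F [-0.6 -1.1  0.5] op 85.4
[-0.0370,-0.0371,0.0047,0.015,G],
[-0.0376,-0.0366,0.0047,0.015,G],
[-0.0381,-0.0360,0.0047,0.015,G],
[-0.0387,-0.0354,0.0047,0.015,G],
[-0.0392,-0.0348,0.0047,0.015,G],
[-0.0397,-0.0342,0.0047,0.015,G],
[-0.0402,-0.0336,0.0047,0.015,G],
[-0.0407,-0.0330,0.0047,0.015,G],
[-0.0412,-0.0324,0.0047,0.015,G],
[-0.0417,-0.0318,0.0047,0.015,G],
[-0.0422,-0.0311,0.0047,0.015,G],
-- [450.0, 100.0, 180.0, 65.0] 11
[-0.0181,-0.0497,0.0140,0.028,G],
[-0.0195,-0.0492,0.0140,0.028,G],
[-0.0208,-0.0487,0.0140,0.028,G],
[-0.0222,-0.0481,0.0140,0.028,G],
[-0.0235,-0.0474,0.0140,0.028,G],
-- [427.0, -163.7, 110.0, 57.1] 5
```

>>> {"op": "apply_moves", "data": {"deltas": [[-0.037,-0.037,0.005,0.015,1],[-0.038,-0.037,0.005,0.015,1],[-0.038,-0.036,0.005,0.015,1],[-0.039,-0.035,0.005,0.015,1],[-0.039,-0.035,0.005,0.015,1],[-0.04,-0.034,0.005,0.015,1],[-0.04,-0.034,0.005,0.015,1],[-0.041,-0.033,0.005,0.015,1]], "grip_force": 40}}

```text
t: 2.2
tool_pos: [0.3785, 0.2295, 0.1917]
tool_rot: [0.601, 3.079, 0.008]
contact_force: [0.9, 0.7, -0.3]
opening: 0.0859
```

```bash
python3 plan.py 450,100,180,65 427,-163.7,110,57.1
```

```text
now [378.5 229.5 191.7] 67.9 q6 -0.81 t 2.2 F [ 0.9  0.7 -0.3] op 85.9
[-0.0383,-0.0310,0.0039,0.017,G],
[-0.0388,-0.0304,0.0039,0.017,G],
[-0.0393,-0.0297,0.0039,0.017,G],
-- [450.0, 100.0, 180.0, 65.0] 3
[-0.0181,-0.0497,0.0140,0.028,G],
[-0.0195,-0.0492,0.0140,0.028,G],
[-0.0208,-0.0487,0.0140,0.028,G],
[-0.0222,-0.0481,0.0140,0.028,G],
[-0.0235,-0.0474,0.0140,0.028,G],
-- [427.0, -163.7, 110.0, 57.1] 5
```

>>> {"op": "apply_moves", "data": {"deltas": [[-0.038,-0.031,0.004,0.017,1],[-0.039,-0.03,0.004,0.017,1],[-0.039,-0.03,0.004,0.017,1],[-0.018,-0.05,0.014,0.028,1],[-0.0195,-0.049,0.014,0.028,1],[-0.021,-0.049,0.014,0.028,1],[-0.022,-0.048,0.014,0.028,1],[-0.0235,-0.0475,0.014,0.028,1]]}}

```text
t: 3.2
tool_pos: [0.4294, -0.1771, 0.1103]
tool_rot: [0.899, 2.993, 0.012]
contact_force: [0.5, -0.1, 0.4]
opening: 0.0855
```

```bash
python3 plan.py 427.4,-163.7,40,57.1 427.4,-163.7,5,57.1
```

```text
now [ 429.4 -177.1  110.3] 56.6 q6 -1.55 t 3.2 F [ 0.5 -0.1  0.4] op 85.5
[0.0046,0.0050,0.0352,-0.005,G],
[0.0045,0.0051,0.0352,-0.005,G],
-- [427.4, -163.7, 40.0, 57.1] 2
[0.0000,0.0000,0.0350,-0.000,G],
-- [427.4, -163.7, 5.0, 57.1] 1
```

>>> {"op": "apply_moves", "data": {"deltas": [[0.005,0.005,0.02,0,1],[0.0045,0.005,0.02,-0.005,1],[0,0,0.01,0,1],[0,0,0,0,1],[0,0,0,0,1],[0,0,0,0,1],[0,0,0,0,1],[0,0,0,0,1]]}}

```text
t: 4.2
tool_pos: [0.4291, -0.1687, 0.0619]
tool_rot: [0.901, 2.987, 0.008]
contact_force: [0.2, -0.2, 0.3]
opening: 0.0855
```

```bash
python3 plan.py 427.4,-163.7,40,57.1 427.4,-163.7,5,57.1
```

```text
now [ 429.1 -168.7   61.9] 56.4 q6 -1.53 t 4.2 F [ 0.2 -0.2  0.3] op 85.5
[0.0042,0.0032,0.0219,-0.012,G],
-- [427.4, -163.7, 40.0, 57.1] 1
[0.0000,0.0000,0.0350,-0.000,G],
-- [427.4, -163.7, 5.0, 57.1] 1
```

>>> {"op": "apply_moves", "data": {"deltas": [[0.004,0.003,0.015,-0.01,1],[0,0,0,0,1],[0,0,0.012,0,1],[0,0,0.012,0,1],[0,0,0.01,0,1],[0,0,0.004,0,1],[0,0,0,0,1],[0,0,0,0,1]]}}

```text
t: 5.2
tool_pos: [0.4278, -0.1632, 0.004]
tool_rot: [0.886, 2.994, 0.009]
contact_force: [0.1, 0.4, -0.9]
opening: 0.0853
```

```bash
python3 plan.py 427.4,-163.7,5,57.1
```

```text
now [ 427.8 -163.2    4. ] 57.0 q6 -1.53 t 5.2 F [ 0.1  0.4 -0.9] op 85.3
[0.0001,-0.0006,-0.0010,-0.001,G],
-- [427.4, -163.7, 5.0, 57.1] 1
```

>>> {"op": "apply_moves", "data": {"deltas": [[0,0,0,0,-1],[0,0,0,0,-1],[0,0,0,0,-1],[0,0,0,0,-1],[0,0,0,0,-1],[0,0,0,0,-1],[0,0,0,0,-1],[0,0,-0.01,0,-1]]}}

```text
t: 6.2
tool_pos: [0.4272, -0.1631, 0.0145]
tool_rot: [0.886, 2.995, 0.009]
contact_force: [0.5, -0.3, -1.1]
opening: 0.0552
```

```bash
python3 plan.py 430,-150,120,57 490,60,120,40 544,309,120,9.5
```

```text
now [ 427.2 -163.1   14.5] 57.0 q6 -1.53 t 6.2 F [ 0.5 -0.3 -1.1] op 55.2
[0.0024,0.0063,-0.0528,0.000,G],
[0.0024,0.0063,-0.0528,0.000,G],
-- [430.0, -150.0, 120.0, 57.0] 2
[0.0160,0.0522,-0.0000,0.074,G],
[0.0198,0.0509,-0.0000,0.074,G],
[0.0236,0.0493,-0.0000,0.074,G],
[0.0271,0.0474,-0.0000,0.074,G],
-- [490.0, 60.0, 120.0, 40.0] 4
[0.0312,0.0403,-0.0000,0.106,G],
[0.0353,0.0367,-0.0000,0.106,G],
[0.0390,0.0328,-0.0000,0.106,G],
[0.0423,0.0284,-0.0000,0.106,G],
[0.0451,0.0238,-0.0000,0.106,G],
-- [544.0, 309.0, 120.0, 9.5] 5
```

>>> {"op": "apply_moves", "data": {"deltas": [[0.002,0.006,-0.04,0,-1],[0.002,0.006,-0.05,0,-1],[0.016,0.045,-0.01,0.074,-1],[0.02,0.05,0,0.074,-1],[0.0235,0.049,0,0.074,-1],[0.027,0.047,0,0.074,-1],[0.031,0.04,0,0.105,-1],[0.035,0.036,0,0.105,-1]]}}

```text
t: 7.2
tool_pos: [0.5107, 0.1564, 0.1271]
tool_rot: [1.636, 2.651, 0.023]
contact_force: [0.4, -0.2, -1.6]
opening: 0.0551
```

```bash
python3 -c "
from ov import *;print(bay(-42.5),bay(54.5))"; python3 plan.py 543.8,309.4,120,9.5 543.8,309.4,60,9.5
```

```text
(np.float64(543.8145232490788), np.float64(309.3828619346677)) (np.float64(527.804905480593), np.float64(405.05256528377913))
now [510.7 156.4 127.1] 26.6 q6 -0.3 t 7.2 F [ 0.4 -0.2 -1.6] op 55.1
[0.0406,0.0327,0.0024,0.100,G],
[0.0437,0.0285,0.0024,0.100,G],
[0.0463,0.0240,0.0024,0.100,G],
-- [543.8, 309.4, 120.0, 9.5] 3
[0.0000,-0.0000,0.0300,-0.000,G],
[0.0000,-0.0000,0.0300,-0.000,G],
-- [543.8, 309.4, 60.0, 9.5] 2
```

>>> {"op": "apply_moves", "data": {"deltas": [[0.04,0.033,0.002,0.09,-1],[0.04,0.028,0.002,0.08,-1],[0.03,0.016,0.01,0.06,-1],[0.01,0.005,0.02,0.03,-1],[0,0,0.02,0,-1],[0,0,0.01,0,-1],[0,0,0,0,-1],[0,0,0,0,-1]]}}

```text
t: 8.2
tool_pos: [0.5462, 0.3061, 0.0657]
tool_rot: [1.971, 2.413, 0.033]
contact_force: [0.2, -0.3, -1.5]
opening: 0.0548
```

```bash
python3 plan.py 543.8,309.4,30,9.5 543.8,309.4,9,9.5;python3 - <<'E'
from ov import *
p=ctrl.get_image("scene");save(p,"s1.png",(330,150,530,310),4)
E
```

```text
now [546.2 306.1  65.7] 11.5 q6 0.2 t 8.2 F [ 0.2 -0.3 -1.5] op 54.8
[0.0037,-0.0017,0.0357,0.035,G],
-- [543.8, 309.4, 30.0, 9.5] 1
[0.0000,0.0000,0.0210,-0.000,G],
-- [543.8, 309.4, 9.0, 9.5] 1
```

View pics/s1.png

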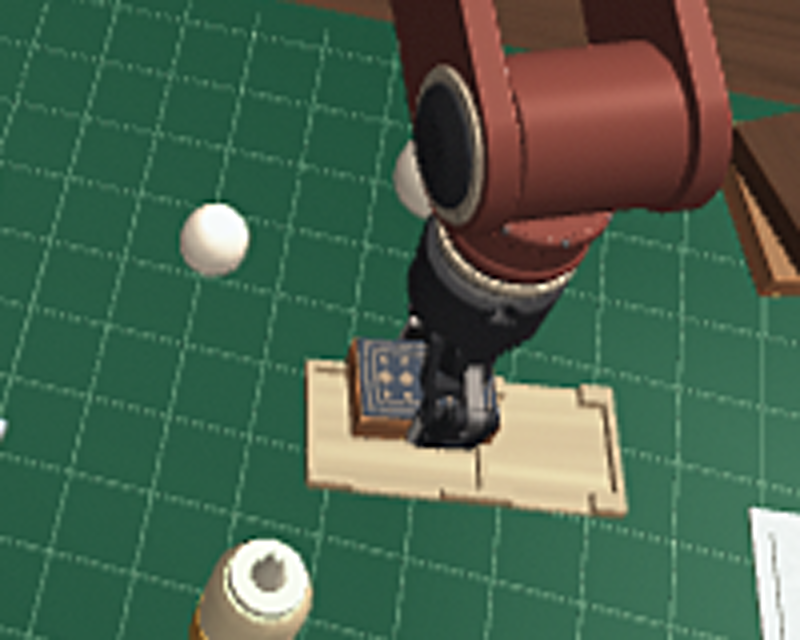

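>>> {"op": "apply_moves", "data": {"deltas": [[0.0037,-0.0017,0.01,0.035,-1],[0,0,0.01,0,-1],[0,0,0.01,0,-1],[0,0,0,0,-1],[0,0,0,0,-1],[0,0,0,0,-1],[0,0,0,0,-1],[0,0,0,0,-1]]}}

```text
t: 9.25
tool_pos: [0.5476, 0.3092, 0.0383]
tool_rot: [2.012, 2.375, 0.042]
contact_force: [0.7, 0.7, -2.1]
opening: 0.055
```

```bash
python3 plan.py 543.8,309.4,9,9.5
```

```text
now [547.6 309.2  38.3] 9.5 q6 0.24 t 9.25 F [ 0.7  0.7 -2.1] op 55.0
[0.0008,-0.0037,0.0293,-0.001,G],
-- [543.8, 309.4, 9.0, 9.5] 1
```

```bash
python3 - <<'E'
from h import *
o=ctrl.get_obs();print(R.from_rotvec(o["tool_rot"]).as_matrix().round(4),o["tool_pos"])
E
```

```text
[[-0.1641  0.9857  0.0392]
 [ 0.9864  0.1642  0.0019]
 [-0.0045  0.039  -0.9992]] [0.54756514 0.30920606 0.03827534]
```

>>> {"op": "apply_moves", "data": {"deltas": [[0.001,-0.005,0.008,0,-1],[0,0,0.007,0,-1],[0,0,0.006,0,-1],[0,0,0.003,0,-1],[0,0,0.001,0,-1],[0,0,0,0,-1],[0,0,0,0,-1],[0,0,0,0,-1]]}}

```text
t: 10.25
tool_pos: [0.5431, 0.3094, 0.0112]
tool_rot: [2.012, 2.375, 0.041]
contact_force: [-0.1, 0.2, -2.1]
opening: 0.0551
```

```bash
python3 plan.py 543.8,309.4,9,9.5;  python3 - <<'E'
from h import *
o=ctrl.get_obs();print(R.from_rotvec(o["tool_rot"]).as_matrix().round(4)[:,2],o["tool_pos"])
E
```

```text
now [543.1 309.4  11.2] 9.5 q6 0.25 t 10.25 F [-0.1  0.2 -2.1] op 55.1
[-0.0002,0.0007,0.0022,-0.001,G],
-- [543.8, 309.4, 9.0, 9.5] 1
[ 0.039   0.0018 -0.9992] [0.54308383 0.30944374 0.01117435]
```

>>> {"op": "apply_moves", "data": {"deltas": [[0,0.0014,0.001,0,-1],[0,0,0.001,0,-1],[0,0,0,0,-1],[0,0,0,0,0.7],[0,0,0,0,0.8],[0,0,0,0,0.8],[0,0,-0.02,0,0.8],[0,0,-0.04,0,0.8]]}}

```text
t: 11.25
tool_pos: [0.5408, 0.3089, 0.0693]
tool_rot: [2.014, 2.377, 0.035]
contact_force: [-0.2, -0.3, 0.1]
opening: 0.0769
```

```bash
python3 plan.py 500,100,130,-40 354.7,-308.5,130,-96;  python3 - <<'E'
from h import *
o=ctrl.get_obs();print(R.from_rotvec(o["tool_rot"]).as_matrix().round(4)[:,2],o["tool_pos"])
p=ctrl.get_image("scene");save(p,"s2.png",(330,150,530,310),4)
E
```

```text
now [540.8 308.9  69.3] 9.5 q6 0.25 t 11.25 F [-0.2 -0.3  0.1] op 76.9
[-0.0332,-0.0124,-0.0101,0.144,G],
[-0.0347,-0.0075,-0.0101,0.144,G],
[-0.0354,-0.0025,-0.0101,0.144,G],
[-0.0354,0.0026,-0.0101,0.144,G],
[-0.0346,0.0077,-0.0101,0.144,G],
[-0.0332,0.0125,-0.0101,0.144,G],
-- [500.0, 100.0, 130.0, -40.0] 6
[-0.0508,0.0189,-0.0000,0.122,G],
[-0.0481,0.0250,-0.0000,0.122,G],
[-0.0447,0.0306,-0.0000,0.122,G],
[-0.0406,0.0359,-0.0000,0.122,G],
[-0.0360,0.0405,-0.0000,0.122,G],
[-0.0308,0.0446,-0.0000,0.122,G],
[-0.0251,0.0480,-0.0000,0.122,G],
[-0.0191,0.0507,-0.0000,0.122,G],
-- [354.7, -308.5, 130.0, -96.0] 8
[ 3.460e-02 -1.000e-04 -9.994e-01] [0.5407885  0.3088923  0.06926363]
```

View pics/s2.png

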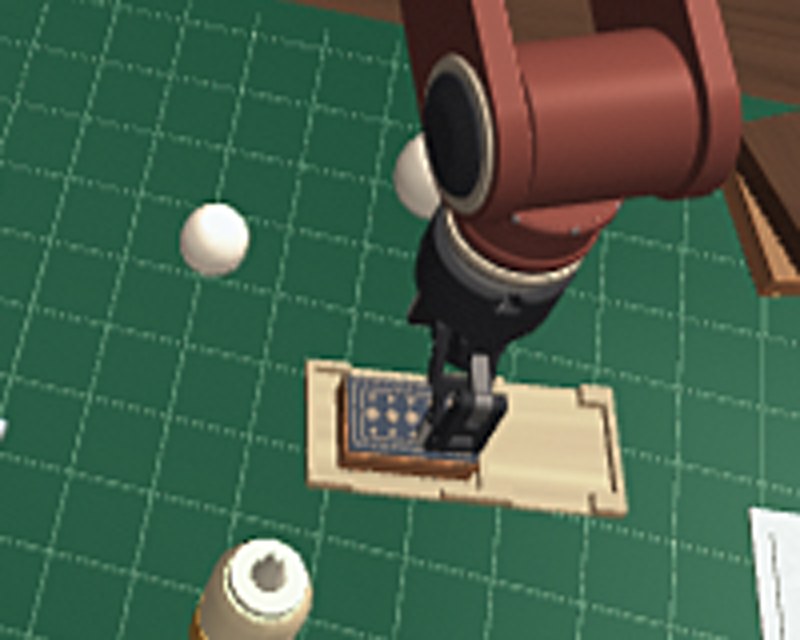

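>>> {"op": "apply_moves", "data": {"deltas": [[-0.033,-0.012,-0.02,0.144,1],[-0.035,-0.0075,-0.02,0.144,1],[-0.035,-0.0025,-0.015,0.144,1],[-0.035,0.003,-0.006,0.144,1],[-0.035,0.008,0,0.144,1],[-0.033,0.0125,0,0.144,1],[-0.051,0.019,0,0.122,1],[-0.048,0.025,0,0.122,1]]}}

```text
t: 12.3
tool_pos: [0.4662, -0.0037, 0.1508]
tool_rot: [2.986, 0.922, 0.113]
contact_force: [0.7, -0.5, 0.3]
opening: 0.0856
```

```bash
python3 plan.py 354.7,-308.5,130,-96;  python3 - <<'E'
from ov import *
o=ctrl.get_obs();print(R.from_rotvec(o["tool_rot"]).as_matrix().round(4)[:,2],o["tool_pos"])
p=ctrl.get_image("top");draw(p,fixed,(110,140,240,230),5,"t2.png")
from seg import *
X=cloud(p);P,_,m=obj(X,p["img"],bay(-42.5)/np.array(1000.),.06,.027,.05);print(rect(P),P.mean(0),bay(-42.5))
E
```

```text
now [466.2  -3.7 150.8] -55.7 q6 0.79 t 12.3 F [ 0.7 -0.5  0.3] op 85.6
[-0.0440,0.0315,0.0035,0.117,G],
[-0.0400,0.0364,0.0035,0.117,G],
[-0.0354,0.0409,0.0035,0.117,G],
[-0.0304,0.0447,0.0035,0.117,G],
[-0.0250,0.0480,0.0035,0.117,G],
[-0.0192,0.0506,0.0035,0.117,G],
-- [354.7, -308.5, 130.0, -96.0] 6
[ 0.0732  0.0078 -0.9973] [ 0.46624464 -0.00368828  0.1507676 ]
(546.1, 311.5, 85.4, 56.5, -80.8) [0.54539139 0.31066026 0.03396747] (np.float64(543.8145232490788), np.float64(309.3828619346677))
```

View pics/t2.png

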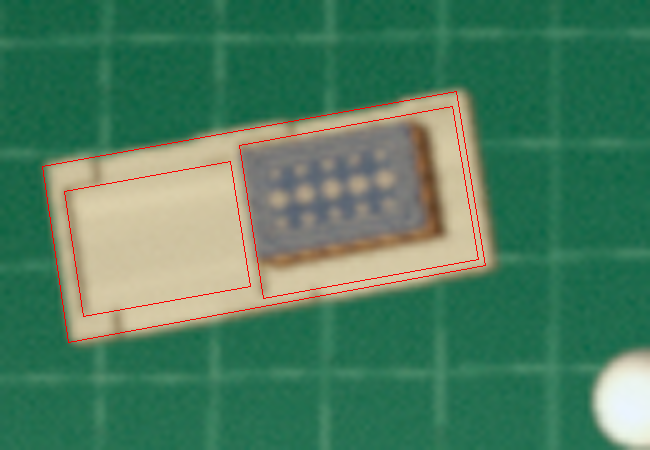

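```bash
cat >> plan.py <<'E'
    o=ctrl.get_obs();print("toolz",R.from_rotvec(o["tool_rot"]).as_matrix().round(4)[:,2],"q",o["q"].round(3))
E
python3 - <<'E'
from plan import *
plan([(354.7,-308.5,120,-55.7)],step=.041)
E
```

```text
now [464.5  -8.5 150.4] -56.2 q6 0.79 t 12.35 F [ 2.6 -2.4 -0.2] op 85.6
[-0.0323,0.0235,0.0038,-0.001,G],
[-0.0323,0.0235,0.0038,-0.001,G],
[-0.0323,0.0234,0.0038,-0.001,G],
[-0.0324,0.0234,0.0038,-0.001,G],
[-0.0324,0.0234,0.0038,-0.001,G],
[-0.0324,0.0233,0.0038,-0.001,G],
[-0.0324,0.0233,0.0038,-0.001,G],
[-0.0325,0.0233,0.0038,-0.001,G],
-- (354.7, -308.5, 120, -55.7) 8
```

>>> {"op": "apply_moves", "data": {"deltas": [[-0.032,0.0235,0.002,0,1],[-0.032,0.0235,0.002,0,1],[-0.032,0.0235,0.002,0,1],[-0.032,0.0235,0.002,0,1],[-0.032,0.0235,0.002,0,1],[-0.03,0.022,0.002,0,1],[-0.02,0.015,0,0,1],[0,0,0,0,1]]}}

```text
t: 13.35
tool_pos: [0.3772, -0.2651, 0.1443]
tool_rot: [2.97, 0.902, 0.131]
contact_force: [-0.0, 0.1, 0.7]
opening: 0.0852
```

```bash
python3 plan.py 354.7,-308.5,110,-96
```

```text
now [ 377.2 -265.1  144.3] -56.3 q6 0.16 t 13.35 F [-0.   0.1  0.7] op 85.2
[-0.0086,0.0047,0.0069,0.138,G],
[-0.0078,0.0059,0.0069,0.138,G],
[-0.0069,0.0069,0.0069,0.138,G],
[-0.0059,0.0078,0.0069,0.138,G],
[-0.0048,0.0085,0.0069,0.138,G],
-- [354.7, -308.5, 110.0, -96.0] 5
toolz [ 0.0909 -0.0091 -0.9958] q [-0.811 -0.348  2.121  0.062  1.3    0.156]
```

>>> {"op": "apply_moves", "data": {"deltas": [[0,0,0,0.138,1],[0,0,0,0.138,1],[0,0,0,0.138,1],[0,0,0,0.138,1],[0,0,0,0.138,1],[0,0,0,0,1],[0,0,0,0,1],[0,0,0,0,1]]}}

```text
t: 14.35
tool_pos: [0.3809, -0.2605, 0.1504]
tool_rot: [3.126, -0.175, 0.156]
contact_force: [0.1, 0.1, -0.9]
opening: 0.0854
```

```bash
python3 plan.py 354.7,-308.5,110,-96
```

```text
now [ 380.9 -260.5  150.4] -96.4 q6 0.87 t 14.35 F [ 0.1  0.1 -0.9] op 85.4
[-0.0103,0.0253,0.0202,-0.004,G],
[-0.0104,0.0253,0.0202,-0.004,G],
-- [354.7, -308.5, 110.0, -96.0] 2
toolz [ 0.0987 -0.0125 -0.995 ] q [-0.799 -0.361  2.12   0.064  1.305  0.869]
```

```bash
python3 - <<'E'
from h import *
for i in range(6):
    ctrl.get_image("top");o=ctrl.get_obs();print(o["t"],R.from_rotvec(o["tool_rot"]).as_matrix().round(4)[:,2],o["tool_pos"].round(4),o["q"].round(4),o["dq"].round(3))
E
```

```text
14.4 [ 0.0986 -0.0125 -0.995 ] [ 0.3809 -0.2605  0.1504] [-0.7997 -0.3609  2.1204  0.0644  1.3047  0.8689] [-0.006  0.005 -0.002 -0.001 -0.     0.005]
14.45 [ 0.0986 -0.0125 -0.9951] [ 0.3808 -0.2606  0.1504] [-0.7998 -0.3607  2.1203  0.0643  1.3046  0.8692] [-0.003  0.005 -0.    -0.002 -0.001  0.004]
14.5 [ 0.0984 -0.0124 -0.9951] [ 0.3808 -0.2607  0.1502] [-0.8    -0.3605  2.1204  0.0643  1.3046  0.8693] [-0.004  0.001  0.001 -0.001  0.001  0.002]
14.55 [ 0.0983 -0.0123 -0.9951] [ 0.3807 -0.2607  0.1502] [-0.8001 -0.3604  2.1204  0.0643  1.3046  0.8694] [-0.002  0.001  0.001 -0.    -0.002  0.003]
14.6 [ 0.0982 -0.0123 -0.9951] [ 0.3807 -0.2607  0.1501] [-0.8002 -0.3603  2.1205  0.0642  1.3046  0.8695] [-0.001  0.001 -0.    -0.     0.001  0.001]
14.65 [ 0.0982 -0.0123 -0.9951] [ 0.3807 -0.2607  0.1501] [-0.8002 -0.3603  2.1204  0.0642  1.3046  0.8696] [-0.002  0.     0.     0.001 -0.001  0.002]
```

>>> {"op": "apply_moves", "data": {"deltas": [[0,0,0,-0.17,1],[0,0,0,-0.17,1],[0,0,0,-0.17,1],[0,0,0,-0.17,1],[0,0,0,-0.17,1],[0,0,0,-0.17,1],[0,0,0,0,1],[0,0,0,0,1]]}}

```text
t: 15.65
tool_pos: [0.3802, -0.2611, 0.1494]
tool_rot: [2.754, 1.391, 0.126]
contact_force: [0.5, -0.4, -0.1]
opening: 0.0854
```

```bash
python3 plan.py 354.7,-308.5,110,-96
```

```text
now [ 380.2 -261.1  149.4] -36.5 q6 -0.18 t 15.65 F [ 0.5 -0.4 -0.1] op 85.4
[-0.0076,0.0011,0.0056,0.148,G],
[-0.0074,0.0022,0.0056,0.148,G],
[-0.0070,0.0033,0.0056,0.148,G],
[-0.0064,0.0043,0.0056,0.148,G],
[-0.0057,0.0052,0.0056,0.148,G],
[-0.0049,0.0060,0.0056,0.148,G],
[-0.0039,0.0066,0.0056,0.148,G],
-- [354.7, -308.5, 110.0, -96.0] 7
toolz [ 0.0971 -0.0112 -0.9952] q [-0.802 -0.359  2.121  0.064  1.305 -0.181]
```

>>> {"op": "apply_moves", "data": {"deltas": [[0,0,0.025,0,1],[0,0,0.025,0,1],[0,0,0.025,0,1],[0,0,0.0,0,1],[0,0,0,0,1],[0,0,0,0,1],[0,0,0,0,1],[0,0,0,0,1]]}}

```text
t: 16.65
tool_pos: [0.3899, -0.2645, 0.078]
tool_rot: [2.753, 1.375, 0.13]
contact_force: [-0.7, 0.8, -0.2]
opening: 0.0858
```

```bash
python3 plan.py 354.7,-308.5,110,-96|tail -1
```

```text
toolz [ 0.1031 -0.0174 -0.9945] q [-0.791 -0.245  2.16   0.067  1.143 -0.172]
```

>>> {"op": "apply_moves", "data": {"deltas": [[0,0,-0.025,0,1],[0,0,-0.025,0,1],[0,0,-0.025,0,1],[0,0,-0.025,0,1],[0,0,0,0,1],[0,0,0,0,1],[0,0,0,0,1],[0,0,0,0,1]]}}

```text
t: 17.65
tool_pos: [0.3783, -0.2617, 0.178]
tool_rot: [2.756, 1.375, 0.129]
contact_force: [-0.2, 0.3, 0.2]
opening: 0.0853
```

```bash
python3 plan.py 354.7,-308.5,110,-96|sed -n '1p;$p'
```

```text
now [ 378.3 -261.7  178. ] -37.1 q6 -0.17 t 17.65 F [-0.2  0.3  0.2] op 85.3
toolz [ 0.1008 -0.015  -0.9948] q [-0.806 -0.394  2.098  0.064  1.357 -0.172]
```

>>> {"op": "apply_moves", "data": {"deltas": [[0.024,0.032,0,0,1],[0.024,0.032,0,0,1],[0.024,0.032,0,0,1],[0.024,0.032,0,0,1],[0,0,0,0,1],[0,0,0,0,1],[0,0,0,0,1],[0,0,0,0,1]]}}

```text
t: 18.65
tool_pos: [0.5382, -0.2606, 0.187]
tool_rot: [2.766, 1.376, 0.12]
contact_force: [0.2, 0.2, 0.0]
opening: 0.0854
```

```bash
python3 plan.py 354.7,-308.5,110,-96|sed -n '1p;$p'
```

```text
now [ 538.2 -260.6  187. ] -37.2 q6 0.04 t 18.65 F [0.2 0.2 0. ] op 85.4
toolz [ 0.0914 -0.0098 -0.9958] q [-0.596 -0.036  1.779  0.045  1.317  0.043]
```

>>> {"op": "apply_moves", "data": {"deltas": [[-0.024,-0.032,0,0,1],[-0.024,-0.032,0,0,1],[-0.024,-0.032,0,0,1],[-0.024,-0.032,0,0,1],[0,0,0,0,1],[0,0,0,0,1],[0,0,0,0,1],[0,0,0,0,1]]}}

```text
t: 19.65
tool_pos: [0.374, -0.2605, 0.1731]
tool_rot: [2.763, 1.372, 0.122]
contact_force: [-0.6, 0.5, -0.2]
opening: 0.0855
```

```bash
python3 plan.py 354.7,-308.5,110,-96|sed -n '1p;$p'
```

```text
now [ 374.  -260.5  173.1] -37.3 q6 -0.17 t 19.65 F [-0.6  0.5 -0.2] op 85.5
toolz [ 0.095  -0.0136 -0.9954] q [-0.809 -0.397  2.108  0.061  1.356 -0.17 ]
```

>>> {"op": "apply_moves", "data": {"deltas": [[0.024,0.032,0,-0.17,1],[0.0185,0.0355,0,-0.17,1],[0.012,0.038,0,-0.17,1],[0.006,0.04,0,-0.17,1],[0,0,0,0,1],[0,0,0,0,1],[0,0,0,0,1],[0,0,0,0,1]]}}

```text
t: 20.65
tool_pos: [0.54, -0.2581, 0.187]
tool_rot: [2.109, 2.223, 0.084]
contact_force: [0.3, 0.6, -0.5]
opening: 0.0854
```

```bash
python3 plan.py 354.7,-308.5,110,-96|sed -n '1p;$p'
```

```text
now [ 540.  -258.1  187. ] 3.1 q6 -0.65 t 20.65 F [ 0.3  0.6 -0.5] op 85.4
toolz [ 0.0926 -0.0128 -0.9956] q [-0.589 -0.037  1.78   0.042  1.315 -0.651]
```

>>> {"op": "apply_moves", "data": {"deltas": [[0.05,0.003,0,0,1],[0.05,0.003,0,0,1],[0.05,0.003,0,0,1],[0.05,0.003,0,0,1],[0.05,0.003,0,0,1],[0,0,0,0,1],[0,0,0,0,1],[0,0,0,0,1]]}}

```text
t: 21.65
tool_pos: [0.5396, -0.0048, 0.1853]
tool_rot: [2.118, 2.209, 0.086]
contact_force: [-0.4, -0.3, 0.5]
opening: 0.0856
```

```bash
python3 plan.py 354.7,-308.5,110,-96|sed -n '1p;$p'
```

```text
now [539.6  -4.8 185.3] 2.5 q6 -0.19 t 21.65 F [-0.4 -0.3  0.5] op 85.6
toolz [ 0.0967 -0.0153 -0.9952] q [-1.460e-01 -1.860e-01  1.920e+00 -1.000e-03  1.309e+00 -1.880e-01]
```

>>> {"op": "apply_moves", "data": {"deltas": [[0,0,0,0.17,1],[0,0,0,0.17,1],[0,0,0,0.17,1],[0,0,0,0.17,1],[0,0,0,0.17,1],[0,0,0,0.17,1],[0,0,0,0.17,1],[0,0,0,0,1]]}}

```text
t: 22.65
tool_pos: [0.5398, -0.0163, 0.1851]
tool_rot: [3.051, 0.566, 0.141]
contact_force: [-0.2, -0.2, 0.4]
opening: 0.0853
```

```bash
python3 plan.py 354.7,-308.5,110,-96|sed -n '1p;$p'
```

```text
now [539.8 -16.3 185.1] -69.1 q6 1.04 t 22.65 F [-0.2 -0.2  0.4] op 85.3
toolz [ 0.0958 -0.0185 -0.9952] q [-0.167 -0.185  1.92  -0.002  1.309  1.037]
```

>>> {"op": "apply_moves", "data": {"deltas": [[-0.037,-0.0145,0,0,1],[-0.037,-0.0145,0,0,1],[-0.037,-0.0145,0,0,1],[-0.037,-0.0145,0,0,1],[-0.028,-0.011,0,0,1],[-0.018,-0.007,0,0,1],[-0.018,-0.007,0,0,1],[-0.018,-0.007,0,0,1]]}}

```text
t: 23.65
tool_pos: [0.2911, -0.0214, 0.1605]
tool_rot: [3.044, 0.592, 0.133]
contact_force: [-22.4, 1.4, 13.8]
opening: 0.0854
```

```bash
python3 plan.py 354.7,-308.5,110,-96|sed -n '1p;$p'
```

```text
now [291.1 -21.4 160.5] -68.1 q6 0.85 t 23.65 F [-22.4   1.4  13.8] op 85.4
toolz [ 0.0914 -0.0204 -0.9956] q [-0.342 -1.011  2.468  0.011  1.592  0.846]
```

>>> {"op": "apply_moves", "data": {"deltas": [[0.009,0.0035,0,0,1],[0.018,0.007,0,0,1],[0.028,0.011,0,0,1],[0.037,0.0145,0,0,1],[0.037,0.0145,0,0,1],[0.028,0.011,0,0,1],[0,0,0,0,1],[0,0,0,0,1]]}}

```text
t: 24.65
tool_pos: [0.4639, -0.0233, 0.1757]
tool_rot: [3.037, 0.61, 0.134]
contact_force: [0.8, 0.7, 0.1]
opening: 0.0855
```

```bash
python3 plan.py 354.7,-308.5,110,-96|sed -n '1p;$p'
```

```text
now [463.9 -23.3 175.7] -67.4 q6 0.97 t 24.65 F [0.8 0.7 0.1] op 85.5
toolz [ 0.0924 -0.0234 -0.9954] q [-0.208 -0.381  2.092 -0.004  1.335  0.967]
```

>>> {"op": "apply_moves", "data": {"deltas": [[0.009,0.004,0,0,1],[0.018,0.008,0,0,1],[0.032,0.013,0,0,1],[0.046,0.019,0,0,1],[0.056,0.023,0,0,1],[0.056,0.023,0,0,1],[0,0,0,0,1],[0,0,0,0,1]]}}

```text
t: 25.65
tool_pos: [0.7031, -0.0236, 0.1977]
tool_rot: [3.035, 0.612, 0.136]
contact_force: [-0.2, -0.5, -0.1]
opening: 0.0856
```

```bash
python3 plan.py 354.7,-308.5,110,-96|sed -n '1p;$p'
```

```text
now [703.1 -23.6 197.7] -67.3 q6 1.04 t 25.65 F [-0.2 -0.5 -0.1] op 85.6
toolz [ 0.0947 -0.0247 -0.9952] q [-0.135  0.194  1.518 -0.012  1.332  1.041]
```

>>> {"op": "apply_moves", "data": {"deltas": [[0,0,0.05,0,1],[0,0,0.05,0,1],[0,0,0,0,1],[0,0,0,0,1],[0,0,-0.05,0,1],[0,0,-0.05,0,1],[0,0,0,0,1],[0,0,0,0,1]]}}

```text
t: 26.65
tool_pos: [0.7018, -0.0241, 0.2179]
tool_rot: [3.025, 0.61, 0.169]
contact_force: [-0.8, -0.2, -0.6]
opening: 0.0854
```

```bash
python3 plan.py 354.7,-308.5,110,-96|sed -n '1p;$p'
```

```text
now [701.8 -24.1 217.9] -67.4 q6 1.04 t 26.65 F [-0.8 -0.2 -0.6] op 85.4
toolz [ 0.1172 -0.0279 -0.9927] q [-0.135  0.164  1.518 -0.012  1.339  1.039]
```

>>> {"op": "apply_moves", "data": {"deltas": [[0,0,0.06,0,1],[0,0,0.06,0,1],[0,0,0,0,1],[0,0,0,0,1],[0,0,0,0,1],[0,0,0,0,1],[0,0,0,0,1],[0,0,0,0,1]]}}

```text
t: 27.65
tool_pos: [0.7217, -0.0281, 0.1096]
tool_rot: [3.018, 0.609, 0.196]
contact_force: [-0.1, -0.4, -0.3]
opening: 0.0856
```

```bash
python3 plan.py 354.7,-308.5,110,-96|sed -n '1p;$p'
```

```text
now [721.7 -28.1 109.6] -67.4 q6 1.04 t 27.65 F [-0.1 -0.4 -0.3] op 85.6
toolz [ 0.1351 -0.0304 -0.9904] q [-0.137  0.286  1.564 -0.013  1.152  1.039]
```

>>> {"op": "apply_moves", "data": {"deltas": [[0,0,-0.06,0,1],[0,0,-0.06,0,1],[0,0,0,0,1],[0,0,0,0,1],[0,0,0,0,1],[0,0,0,0,1],[0,0,0,0,1],[0,0,0,0,1]]}}

```text
t: 28.65
tool_pos: [0.7028, -0.0242, 0.2254]
tool_rot: [3.022, 0.61, 0.182]
contact_force: [0.4, 0.1, -0.2]
opening: 0.0851
```

```bash
python3 plan.py 354.7,-308.5,110,-96|sed -n '1p;$p'
```

```text
now [702.8 -24.2 225.4] -67.4 q6 1.04 t 28.65 F [ 0.4  0.1 -0.2] op 85.1
toolz [ 0.1256 -0.029  -0.9917] q [-0.135  0.157  1.515 -0.012  1.341  1.039]
```

```bash
python3 - <<'E'
from plan import *
plan([(445,-280,110,-90)],step=.034)
E
```

```text
now [702.8 -24.2 225.4] -67.4 q6 1.04 t 28.65 F [ 0.4  0.1 -0.2] op 85.1
[-0.0280,0.0114,0.0096,0.033,G],
[-0.0276,0.0123,0.0096,0.033,G],
[-0.0272,0.0132,0.0096,0.033,G],
[-0.0268,0.0141,0.0096,0.033,G],
[-0.0263,0.0150,0.0096,0.033,G],
[-0.0258,0.0159,0.0096,0.033,G],
[-0.0252,0.0167,0.0096,0.033,G],
[-0.0247,0.0175,0.0096,0.033,G],
[-0.0241,0.0183,0.0096,0.033,G],
[-0.0235,0.0191,0.0096,0.033,G],
[-0.0228,0.0199,0.0096,0.033,G],
[-0.0222,0.0206,0.0096,0.033,G],
-- (445, -280, 110, -90) 12
```

```bash
cat > plan.py <<'E'
from h import *
import sys
def plan(wps,step=.036,turn=.12):
    o=ctrl.get_obs();p=o["tool_pos"].copy();M=R.from_rotvec(o["tool_rot"]);m=M.as_matrix();ph=np.arctan2(m[1,1],m[0,1])
    print("now",np.round(p*1e3,1),round(np.degrees(ph),1),"t",o["t"],"F",np.round(o["contact_force"],1),"op",round(o["opening"]*1e3,1),"toolz",m[:,2].round(4),"q",o["q"].round(2))
    for w in wps:
        t=np.array(w[:3])/1e3;tp=np.radians(w[3]);s=w[4] if len(w)>4 else step*1e3
        n=int(max(1,np.ceil(np.linalg.norm(t-p)/s*1e3-.02),np.ceil(abs(tp-ph)/turn-.02)))
        dp=(t-p)/n;dph=(tp-ph)/n
        for k in range(n):
            print("[%.4f,%.4f,%.4f,%.3f,G],"%(*M.inv().apply(dp),-dph)); p=p+dp;ph+=dph;M=M*R.from_rotvec([0,0,-dph])
        print("--",w,n)
if __name__=="__main__":
    plan([list(map(float,a.split(","))) for a in sys.argv[1:]])
E
python3 plan.py 665,-60,210,-70,20 490,-235,150,-87 445,-280,100,-90,20
```

```text
now [702.8 -24.2 225.4] -67.4 t 28.65 F [ 0.4  0.1 -0.2] op 85.1 toolz [ 0.1256 -0.029  -0.9917] q [-0.14  0.16  1.51 -0.01  1.34  1.04]
[-0.0167,0.0058,0.0039,0.015,G],
[-0.0166,0.0060,0.0039,0.015,G],
[-0.0165,0.0063,0.0039,0.015,G],
-- [665.0, -60.0, 210.0, -70.0, 20.0] 3
[-0.0288,0.0125,0.0053,0.037,G],
[-0.0283,0.0136,0.0053,0.037,G],
[-0.0278,0.0146,0.0053,0.037,G],
[-0.0272,0.0156,0.0053,0.037,G],
[-0.0266,0.0166,0.0053,0.037,G],
[-0.0260,0.0176,0.0053,0.037,G],
[-0.0253,0.0186,0.0053,0.037,G],
[-0.0246,0.0195,0.0053,0.037,G],
-- [490.0, -235.0, 150.0, -87.0] 8
[-0.0107,0.0081,0.0090,0.010,G],
[-0.0106,0.0082,0.0090,0.010,G],
[-0.0105,0.0084,0.0090,0.010,G],
[-0.0104,0.0085,0.0090,0.010,G],
[-0.0103,0.0086,0.0090,0.010,G],
-- [445.0, -280.0, 100.0, -90.0, 20.0] 5
```

>>> {"op": "apply_moves", "data": {"deltas": [[-0.017,0.006,0.004,0.015,-1],[-0.025,0.009,0.004,0.02,-1],[-0.029,0.0125,0.005,0.037,-1],[-0.028,0.0135,0.005,0.037,-1],[-0.028,0.0145,0.005,0.037,-1],[-0.027,0.0155,0.005,0.037,-1],[-0.027,0.0165,0.005,0.037,-1],[-0.026,0.0175,0.005,0.037,-1]]}}

```text
t: 29.65
tool_pos: [0.5287, -0.1929, 0.1666]
tool_rot: [3.091, 0.2, 0.186]
contact_force: [0.3, 0.3, -0.4]
opening: -0.0001
```

```bash
python3 plan.py 450,-275,110,-90,30
```

```text
now [ 528.7 -192.9  166.6] -82.7 t 29.65 F [ 0.3  0.3 -0.4] op -0.1 toolz [ 0.1221 -0.0308 -0.992 ] q [-0.5  -0.13  1.9   0.03  1.25  0.94]
[-0.0190,0.0138,0.0098,0.025,G],
[-0.0186,0.0142,0.0098,0.025,G],
[-0.0182,0.0147,0.0098,0.025,G],
[-0.0179,0.0152,0.0098,0.025,G],
[-0.0175,0.0156,0.0098,0.025,G],
-- [450.0, -275.0, 110.0, -90.0, 30.0] 5
```

>>> {"op": "apply_moves", "data": {"deltas": [[-0.019,0.014,0.01,0.025,-1],[-0.0185,0.014,0.01,0.025,-1],[-0.018,0.0145,0.01,0.025,-1],[-0.015,0.013,0.015,0.025,-1],[-0.01,0.008,0.02,0.02,-1],[0,0,0.02,0,-1],[0,0,0.015,0,-1],[0,0,0.008,0,-1]]}}

```text
t: 30.65
tool_pos: [0.4557, -0.2719, 0.0468]
tool_rot: [3.102, -0.01, 0.187]
contact_force: [0.1, -0.2, -0.3]
opening: -0.0001
```

```bash
python3 plan.py 450,-280,6,-90,15
```

```text
now [ 455.7 -271.9   46.8] -90.5 t 30.65 F [ 0.1 -0.2 -0.3] op -0.1 toolz [ 0.12   -0.0339 -0.9922] q [-0.71 -0.06  2.05  0.06  1.03  0.84]
[-0.0035,0.0023,0.0134,-0.003,G],
[-0.0035,0.0023,0.0134,-0.003,G],
[-0.0035,0.0023,0.0134,-0.003,G],
-- [450.0, -280.0, 6.0, -90.0, 15.0] 3
```

>>> {"op": "apply_moves", "data": {"deltas": [[-0.004,0.002,0.012,0,-1],[-0.004,0.002,0.012,0,-1],[-0.004,0.002,0.01,0,-1],[0,0,0.005,0,-1],[0.002,0,0,0,-1],[0.003,0,0,0,-1],[0.003,0,0,0,-1],[0.003,0,0,0,-1]]}}

```text
t: 31.65
tool_pos: [0.4582, -0.28, 0.0061]
tool_rot: [3.102, -0.006, 0.18]
contact_force: [-15.8, -1.8, 4.8]
opening: 0.0002
```

```bash
python3 plan.py 450,-280,6,-90,15|head -1
```

```text
now [ 458.2 -280.     6.1] -90.3 t 31.65 F [-15.8  -1.8   4.8] op 0.2 toolz [ 0.1153 -0.0346 -0.9927] q [-0.71  0.03  2.05  0.06  0.95  0.83]
```

>>> {"op": "apply_moves", "data": {"deltas": [[0.003,0,0,0,-1],[0.003,0,0,0,-1],[0.003,0,0,0,-1],[0.003,0,0,0,-1],[0.003,0,0,0,-1],[0.003,0,0,0,-1],[0.003,0,0,0,-1],[0.003,0,0,0,-1]]}}

```text
t: 32.65
tool_pos: [0.4579, -0.2802, 0.0067]
tool_rot: [3.113, 0.014, 0.073]
contact_force: [-14.7, -0.8, 8.8]
opening: -0.0
```

```bash
python3 plan.py 450,-280,6,-90,15|head -1
```

```text
now [ 457.9 -280.2    6.7] -89.5 t 32.65 F [-14.7  -0.8   8.8] op -0.0 toolz [ 0.0469 -0.0276 -0.9985] q [-0.69  0.07  2.01  0.01  1.01  0.86]
```

>>> {"op": "apply_moves", "data": {"deltas": [[0.003,0,0,0,-1],[0.003,0,0,0,-1],[0.003,0,0,0,-1],[0.003,0,0,0,-1],[0.003,0,0,0,-1],[0.0015,0,0,0,-1],[-0.002,0,0,0,-1],[-0.004,0,0,0,-1]]}}

```text
t: 33.65
tool_pos: [0.4522, -0.2807, 0.008]
tool_rot: [3.118, 0.025, 0.0]
contact_force: [-0.7, -0.6, -1.0]
opening: 0.0002
```

```bash
python3 plan.py 450,-280,40,-90,15 410,-308,90,-96,25 354.7,-308.5,90,-96,25
```

```text
now [ 452.2 -280.7    8. ] -89.1 t 33.65 F [-0.7 -0.6 -1. ] op 0.2 toolz [ 4.000e-04 -2.380e-02 -9.997e-01] q [-0.69  0.08  1.99 -0.02  1.06  0.88]
[-0.0007,-0.0000,-0.0107,0.005,G],
[-0.0007,0.0000,-0.0107,0.005,G],
[-0.0007,0.0000,-0.0107,0.005,G],
-- [450.0, -280.0, 40.0, -90.0, 15.0] 3
[-0.0133,0.0097,-0.0164,0.035,G],
[-0.0130,0.0102,-0.0164,0.035,G],
[-0.0126,0.0106,-0.0164,0.035,G],
-- [410.0, -308.0, 90.0, -96.0, 25.0] 3
[-0.0183,0.0021,-0.0000,0.000,G],
[-0.0183,0.0021,-0.0000,0.000,G],
[-0.0183,0.0021,-0.0000,0.000,G],
-- [354.7, -308.5, 90.0, -96.0, 25.0] 3
```

>>> {"op": "apply_moves", "data": {"deltas": [[-0.001,0,-0.012,0.005,0.6],[-0.002,0,-0.016,0.005,0.6],[-0.012,0.006,-0.018,0.03,0.6],[-0.015,0.008,-0.012,0.03,0.6],[-0.018,0.008,-0.002,0.03,0.6],[-0.018,0.005,0,0.02,0.6],[-0.016,0.002,0,0,0.6],[-0.01,0,0,0,0.6]]}}

```text
t: 34.65
tool_pos: [0.3562, -0.3038, 0.075]
tool_rot: [3.11, -0.169, 0.01]
contact_force: [-0.1, -0.5, 0.2]
opening: 0.0682
```

```bash
python3 plan.py 354.7,-308.3,50,-96,25 354.7,-308.3,5,-96,12; python3 - <<'E'
from seg import *
p=ctrl.get_image("top");X=cloud(p)
P,_,m=obj(X,p["img"],(.3547,-.308),.05,.027,.04);print(rect(P),len(P))
save(p,"t3.png",(330,140,510,290),4)
E
```

```text
now [ 356.2 -303.8   75. ] -96.2 t 34.65 F [-0.1 -0.5  0.2] op 68.2 toolz [ 0.0051 -0.0272 -0.9996] q [-0.86 -0.19  2.12 -0.02  1.19  0.83]
[-0.0012,0.0040,0.0251,-0.004,G],
-- [354.7, -308.3, 50.0, -96.0, 25.0] 1
[-0.0001,-0.0003,0.0112,-0.000,G],
[-0.0001,-0.0003,0.0112,-0.000,G],
[-0.0001,-0.0003,0.0112,-0.000,G],
[-0.0001,-0.0003,0.0112,-0.000,G],
-- [354.7, -308.3, 5.0, -96.0, 12.0] 4
(355.1, -307.5, 59.4, 37.9, -5.5) 137
```

View pics/t3.png

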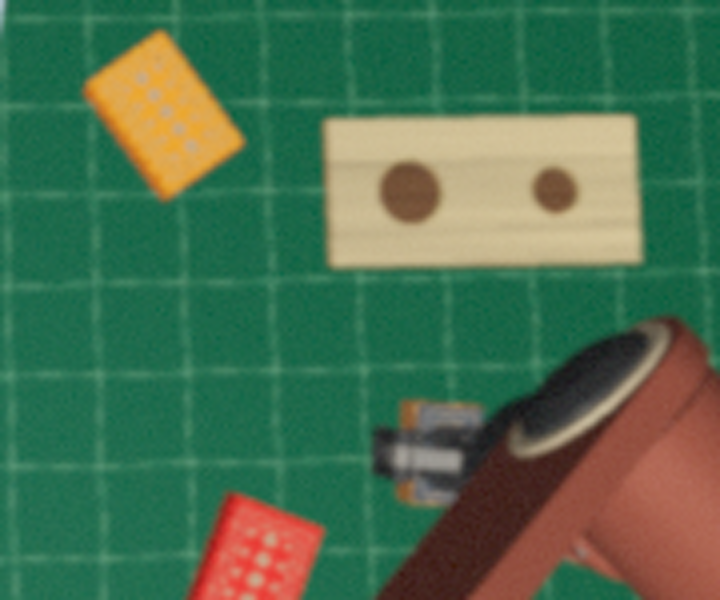

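>>> {"op": "apply_moves", "data": {"deltas": [[-0.001,0.004,0.015,0,0.6],[0,0,0.012,0,0.6],[0,0,0.012,0,0.6],[0,0,0.012,0,0.6],[0,0,0.009,0,0.6],[0,0,0.005,0,0.6],[0,0,0,0,0.6],[0,0,0,0,0.6]]}}

```text
t: 35.7
tool_pos: [0.3542, -0.3082, 0.0035]
tool_rot: [3.113, -0.167, 0.006]
contact_force: [0.1, -0.6, -0.7]
opening: 0.0682
```

```bash
python3 plan.py 354.7,-308.3,5,-96,12
```

```text
now [ 354.2 -308.2    3.5] -96.2 t 35.7 F [ 0.1 -0.6 -0.7] op 68.2 toolz [ 0.0025 -0.024  -0.9997] q [-0.87 -0.06  2.14 -0.02  1.04  0.82]
[0.0005,0.0001,-0.0015,-0.003,G],
-- [354.7, -308.3, 5.0, -96.0, 12.0] 1
```

>>> {"op": "apply_moves", "data": {"deltas": [[0,0,-0.001,0,-1],[0,0,0,0,-1],[0,0,0,0,-1],[0,0,0,0,-1],[0,0,0,0,-1],[0,0,-0.008,0,-1],[0,0,-0.015,0,-1],[0,0,-0.02,0,-1]]}}

```text
t: 36.7
tool_pos: [0.3537, -0.3066, 0.0495]
tool_rot: [3.114, -0.167, 0.004]
contact_force: [0.2, 0.6, -0.8]
opening: 0.0412
```

```bash
python3 plan.py 400,-240,100,-85,25 490,200,110,-10 527.5,395,90,9.5
```

```text
now [ 353.7 -306.6   49.5] -96.2 t 36.7 F [ 0.2  0.6 -0.8] op 41.2 toolz [ 0.0016 -0.0229 -0.9997] q [-0.87 -0.15  2.13 -0.01  1.14  0.82]
[0.0098,-0.0175,-0.0130,-0.049,G],
[0.0106,-0.0170,-0.0130,-0.049,G],
[0.0114,-0.0165,-0.0130,-0.049,G],
[0.0122,-0.0159,-0.0130,-0.049,G],
-- [400.0, -240.0, 100.0, -85.0, 25.0] 4
[0.0098,-0.0331,-0.0015,-0.101,G],
[0.0131,-0.0319,-0.0015,-0.101,G],
[0.0163,-0.0304,-0.0015,-0.101,G],
[0.0192,-0.0287,-0.0015,-0.101,G],
[0.0220,-0.0266,-0.0015,-0.101,G],
[0.0246,-0.0242,-0.0015,-0.101,G],
[0.0269,-0.0216,-0.0015,-0.101,G],
[0.0289,-0.0188,-0.0015,-0.101,G],
[0.0307,-0.0158,-0.0015,-0.101,G],
[0.0321,-0.0127,-0.0015,-0.101,G],
[0.0332,-0.0094,-0.0015,-0.101,G],
[0.0340,-0.0060,-0.0015,-0.101,G],
[0.0344,-0.0025,-0.0015,-0.101,G],
-- [490.0, 200.0, 110.0, -10.0] 13
[0.0332,0.0005,0.0026,-0.057,G],
[0.0331,0.0024,0.0026,-0.057,G],
[0.0329,0.0042,0.0026,-0.057,G],
[0.0326,0.0061,0.0026,-0.057,G],
[0.0322,0.0079,0.0026,-0.057,G],
[0.0317,0.0098,0.0026,-0.057,G],
-- [527.5, 395.0, 90.0, 9.5] 6
```

>>> {"op": "apply_moves", "data": {"deltas": [[0.01,-0.0175,-0.013,-0.05,-1],[0.0105,-0.017,-0.013,-0.05,-1],[0.0115,-0.0165,-0.013,-0.05,-1],[0.012,-0.02,-0.01,-0.06,-1],[0.01,-0.033,-0.0015,-0.1,-1],[0.013,-0.032,-0.0015,-0.1,-1],[0.0165,-0.03,-0.0015,-0.1,-1],[0.019,-0.029,-0.0015,-0.1,-1]]}}

```text
t: 37.7
tool_pos: [0.4297, -0.0985, 0.1145]
tool_rot: [3.001, 0.794, 0.012]
contact_force: [0.1, -0.1, -0.6]
opening: 0.0413
```

```bash
python3 plan.py 490,200,110,-10 527.5,395,90,9.5
```

```text
now [429.7 -98.5 114.5] -60.4 t 37.7 F [ 0.1 -0.1 -0.6] op 41.3 toolz [ 0.0171 -0.0341 -0.9993] q [-0.38 -0.33  2.16 -0.03  1.29  0.68]
[0.0222,-0.0255,-0.0005,-0.098,G],
[0.0246,-0.0232,-0.0005,-0.098,G],
[0.0268,-0.0207,-0.0005,-0.098,G],
[0.0286,-0.0180,-0.0005,-0.098,G],
[0.0303,-0.0151,-0.0005,-0.098,G],
[0.0316,-0.0121,-0.0005,-0.098,G],
[0.0326,-0.0090,-0.0005,-0.098,G],
[0.0333,-0.0057,-0.0005,-0.098,G],
[0.0337,-0.0025,-0.0005,-0.098,G],
-- [490.0, 200.0, 110.0, -10.0] 9
[0.0332,0.0004,0.0023,-0.057,G],
[0.0331,0.0023,0.0023,-0.057,G],
[0.0329,0.0042,0.0023,-0.057,G],
[0.0326,0.0061,0.0023,-0.057,G],
[0.0322,0.0079,0.0023,-0.057,G],
[0.0317,0.0097,0.0023,-0.057,G],
-- [527.5, 395.0, 90.0, 9.5] 6
```

>>> {"op": "apply_moves", "data": {"deltas": [[0.022,-0.0255,0,-0.098,-1],[0.0245,-0.023,0,-0.098,-1],[0.027,-0.0205,0,-0.098,-1],[0.0285,-0.018,0,-0.098,-1],[0.03,-0.015,0,-0.098,-1],[0.0315,-0.012,0,-0.098,-1],[0.0325,-0.009,0,-0.098,-1],[0.0335,-0.006,0,-0.098,-1]]}}

```text
t: 38.7
tool_pos: [0.4834, 0.1761, 0.1179]
tool_rot: [2.436, 1.907, 0.006]
contact_force: [-0.2, 0.5, -0.8]
opening: 0.0411
```

```bash
python3 plan.py  527.5,395,90,9.5
```

```text
now [483.4 176.1 117.9] -13.9 t 38.7 F [-0.2  0.5 -0.8] op 41.1 toolz [ 0.0326 -0.035  -0.9989] q [ 0.23 -0.13  1.98 -0.04  1.26  0.48]
[0.0320,-0.0015,0.0031,-0.058,G],
[0.0320,0.0003,0.0031,-0.058,G],
[0.0319,0.0022,0.0031,-0.058,G],
[0.0317,0.0040,0.0031,-0.058,G],
[0.0315,0.0059,0.0031,-0.058,G],
[0.0311,0.0077,0.0031,-0.058,G],
[0.0306,0.0095,0.0031,-0.058,G],
-- [527.5, 395.0, 90.0, 9.5] 7
```

>>> {"op": "apply_moves", "data": {"deltas": [[0.032,-0.0015,0.003,-0.058,-1],[0.032,0,0.003,-0.058,-1],[0.032,0.002,0.003,-0.058,-1],[0.0315,0.004,0.003,-0.058,-1],[0.0315,0.006,0.003,-0.058,-1],[0.03,0.008,0.005,-0.055,-1],[0.018,0.006,0.01,-0.04,-1],[0.006,0.002,0.01,0,-1]]}}

```text
t: 39.7
tool_pos: [0.5301, 0.3983, 0.0838]
tool_rot: [2.004, 2.35, 0.011]
contact_force: [0.2, -0.5, -0.5]
opening: 0.0411
```

```bash
python3 plan.py  527.5,404.8,60,9.5,25; cat > fit.py <<'E'
from h import *
from ov import box
import pickle
from scipy.optimize import minimize
p=pickle.load(open("top.pkl","rb"))
hsv=cv2.cvtColor(p["img"],cv2.COLOR_RGB2HSV).astype(int)
green=((hsv[...,0]>55)&(hsv[...,0]<95)&(hsv[...,1]>70)).astype(np.uint8)
S=8
def fit(c0,L,W,zs):
    uv=proj(p,box(c0,L+60,W+60,c0[2],0));a=np.floor(uv.min(0)).astype(int);b=np.ceil(uv.max(0)).astype(int)
    # colour distance soft: fg prob from local bg/fg means
    im=p["img"][a[1]:b[1],a[0]:b[0]].astype(np.float32)
    fg=np.median(im[tuple(np.where(green[a[1]:b[1],a[0]:b[0]]==0))],0);bg=np.median(im[tuple(np.where(green[a[1]:b[1],a[0]:b[0]]==1))],0)
    al=np.clip((im-bg)@(fg-bg)/((fg-bg)@(fg-bg)),0,1)
    def cost(v):
        m=np.zeros((im.shape[0]*S,im.shape[1]*S),np.uint8)
        pts=np.concatenate([proj(p,box(v,L,W,v[2],z)) for z in zs])
        h=cv2.convexHull(((pts+.5-a)*S*16).astype(np.int32));cv2.fillConvexPoly(m,h,1,shift=4)
        r=cv2.resize(m.astype(np.float32),(im.shape[1],im.shape[0]),interpolation=cv2.INTER_AREA);r=cv2.GaussianBlur(r,(0,0),1.0)
        return ((r-al)**2).sum()
    s=minimize(cost,c0,method="Nelder-Mead",options=dict(initial_simplex=np.array(c0)+np.array([[0,0,0],[4,0,0],[0,4,0],[0,0,3]]),xatol=.05))
    return s.x.round(1),round(s.fun,1)
if __name__=="__main__":
    print("tray",fit((536.8,351.3,99.5),199,86,(0,.012)))
    print("ctray",fit((626.3,3,77.7),106,60,(0,.012)))
    print("board",fit((513,-347.2,-90),190,90,(0,.01)))
    print("bl",fit((427.4,-163.7,-32.9),84,56,(0,.03)));print("bs",fit((354.7,-308.5,-6),60,42,(0,.03)));print("ch",fit((475.5,-8,-.7),80,32,(0,.03)))
E
python3 fit.py
```

```text
now [530.1 398.3  83.8] 9.1 t 39.7 F [ 0.2 -0.5 -0.5] op 41.1 toolz [ 0.0455 -0.0291 -0.9985] q [ 0.55  0.25  1.65 -0.05  1.22  0.41]
[0.0077,-0.0024,0.0234,-0.006,G],
-- [527.5, 404.8, 60.0, 9.5, 25.0] 1
tray (array([536.9, 349.8,  99.3]), np.float64(37.7))
ctray (array([625.8,   2.8,  78.2]), np.float64(11.9))
board (array([ 513.4, -347.4,  -90.4]), np.float64(143.4))
bl (array([ 426.4, -164.5,  -33.1]), np.float64(105.6))
bs (array([ 354.1, -309.5,   -6. ]), np.float64(33.0))
ch (array([474.6,  -8.6,   0.6]), np.float64(9.8))
```

>>> {"op": "apply_moves", "data": {"deltas": [[0.005,-0.002,0.01,-0.006,-1],[0,0,0.012,0,-1],[0,0,0.012,0,-1],[0,0,0.01,0,-1],[0,0,0.006,0,-1],[0,0,0,0,-1],[0,0,0,0,-1],[0,0,0,0,-1]]}}

```text
t: 40.7
tool_pos: [0.5291, 0.3991, 0.0302]
tool_rot: [2.0, 2.353, 0.008]
contact_force: [0.3, 0.6, -1.8]
opening: 0.041
```

```bash
python3 plan.py  528,402.4,10,9.3,8
```

```text
now [529.1 399.1  30.2] 9.3 t 40.7 F [ 0.3  0.6 -1.8] op 41.0 toolz [ 0.044  -0.0308 -0.9986] q [ 0.55  0.32  1.66 -0.05  1.14  0.42]
[0.0014,-0.0004,0.0067,0.000,G],
[0.0014,-0.0004,0.0067,0.000,G],
[0.0014,-0.0004,0.0067,0.000,G],
-- [528.0, 402.4, 10.0, 9.3, 8.0] 3
```

>>> {"op": "apply_moves", "data": {"deltas": [[0.002,-0.001,0.005,0,-1],[0.002,0,0.005,0,-1],[0.001,0,0.004,0,-1],[0,0,0.003,0,-1],[0,0,0,0,-1],[0,0,0,0,-1],[0,0,0,0,-1],[0,0,0,0,-1]]}}

```text
t: 41.7
tool_pos: [0.5284, 0.4041, 0.0126]
tool_rot: [1.999, 2.353, 0.01]
contact_force: [-0.3, 0.1, -0.8]
opening: 0.0411
```

```bash
python3 plan.py  528,402.4,10,9.3,8;python3 - <<'E'
from ov import *
p=ctrl.get_image("scene");save(p,"s4.png",(380,180,520,290),5)
E
```

```text
now [528.4 404.1  12.6] 9.3 t 41.7 F [-0.3  0.1 -0.8] op 41.1 toolz [ 0.0451 -0.0301 -0.9985] q [ 0.56  0.35  1.66 -0.06  1.11  0.42]
[-0.0015,-0.0008,0.0026,0.001,G],
-- [528.0, 402.4, 10.0, 9.3, 8.0] 1
```

View pics/s4.png

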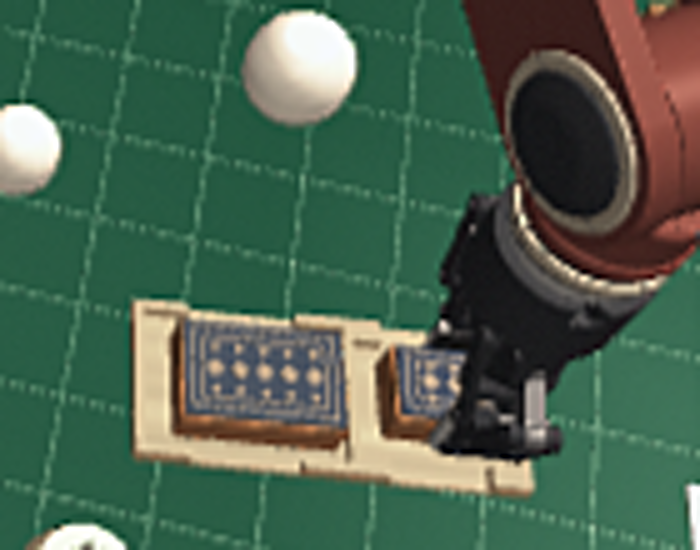

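>>> {"op": "apply_moves", "data": {"deltas": [[-0.0015,-0.001,0.0015,0,-1],[0,0,0.0015,0,-1],[0,0,0,0,-1],[0,0,0,0,-1],[0,0,0,0,0.5],[0,0,0,0,0.6],[0,0,0,0,0.6],[0,0,0,0,0.6]]}}

```text
t: 42.75
tool_pos: [0.5283, 0.4024, 0.011]
tool_rot: [1.999, 2.353, 0.011]
contact_force: [-0.5, -0.2, 0.8]
opening: 0.068
```

```bash
python3 plan.py  528,402.4,10,9.3,8;python3 - <<'E'
from ov import *
import pickle
p=ctrl.get_image("top");pickle.dump(p,open("top2.pkl","wb"));draw(p,[],(110,140,240,230),6,"t5.png")
from seg import *
X=cloud(p);P,_,m=obj(X,p["img"],(.545,.31),.06,.029,.05);print(rect(P),P.mean(0))
E
```

```text
now [528.3 402.4  11. ] 9.3 t 42.75 F [-0.5 -0.2  0.8] op 68.0 toolz [ 0.0459 -0.0298 -0.9985] q [ 0.56  0.35  1.67 -0.06  1.1   0.42]
[0.0001,-0.0004,0.0009,0.001,G],
-- [528.0, 402.4, 10.0, 9.3, 8.0] 1
(546.1, 312.0, 84.9, 56.3, -80.6) [0.54550138 0.31103181 0.03399763]
```

View pics/t5.png

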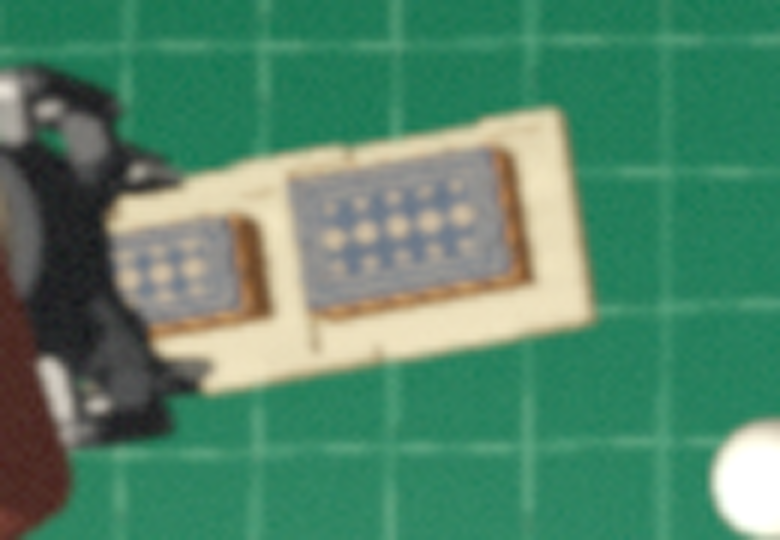

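```bash
python3 - <<'E'
from ov import *
p=pickle.load(open("top2.pkl","rb"))
T=(536.9,349.8,99.3)
def b(dx):
    a=np.deg2rad(T[2]);return T[0]+dx*np.cos(a),T[1]+dx*np.sin(a)
c=(545.5,311)
draw(p,[box(T,199,86,T[2],.012),box(b(-42.5),104,76,T[2],.004),box(c,84,56,99.3,.034),box(c,84,56,99.3,.004)],(150,140,240,220),8,"t6.png")
print(b(-42.5),b(54.5))
E
```

```text
(np.float64(543.7681623968928), np.float64(307.8586320527107)) (np.float64(528.0925917498668), np.float64(403.583636544171))
```

View pics/t6.png

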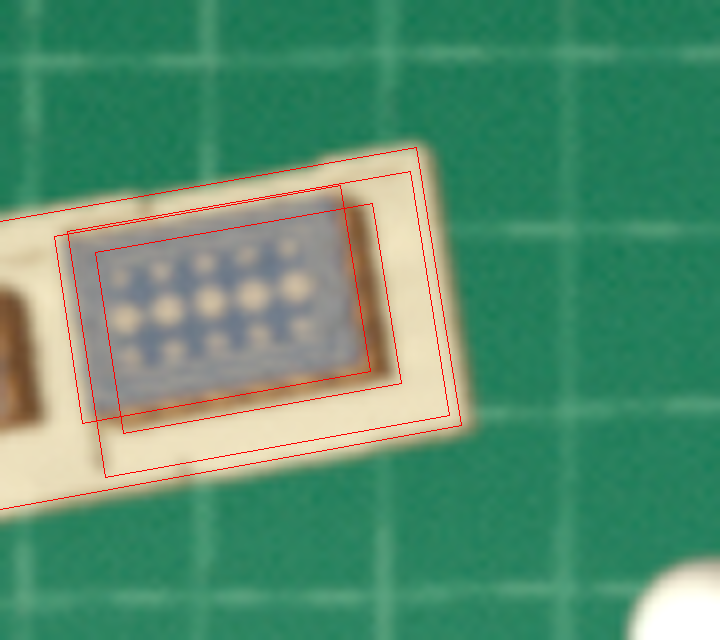

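```bash
python3 plan.py  528.3,402.4,65,9.3,20 543.9,308.8,65,9.3,30 543.9,308.8,12,9.3,15
```

```text
now [528.3 402.4  10.9] 9.3 t 42.8 F [ 0.3 -0.3 -1.1] op 68.5 toolz [ 0.0459 -0.0298 -0.9985] q [ 0.56  0.35  1.67 -0.06  1.1   0.42]
[-0.0007,0.0007,-0.0180,0.000,G],
[-0.0007,0.0007,-0.0180,0.000,G],
[-0.0007,0.0007,-0.0180,0.000,G],
-- [528.3, 402.4, 65.0, 9.3, 20.0] 3
[-0.0237,0.0001,0.0009,-0.000,G],
[-0.0237,0.0001,0.0009,-0.000,G],
[-0.0237,0.0001,0.0009,-0.000,G],
[-0.0237,0.0001,0.0009,-0.000,G],
-- [543.9, 308.8, 65.0, 9.3, 30.0] 4
[0.0005,-0.0005,0.0132,-0.000,G],
[0.0005,-0.0005,0.0132,-0.000,G],
[0.0005,-0.0005,0.0132,-0.000,G],
[0.0005,-0.0005,0.0132,-0.000,G],
-- [543.9, 308.8, 12.0, 9.3, 15.0] 4
```

>>> {"op": "apply_moves", "data": {"deltas": [[-0.001,0.001,-0.014,0,0.7],[-0.001,0.001,-0.02,0,0.8],[-0.001,0.001,-0.016,0,0.8],[-0.02,0,0,0,0.8],[-0.026,0,0,0,0.8],[-0.024,0,0.001,0,0.8],[-0.015,0,0.001,0,0.8],[-0.005,0,0,0,0.8]]}}

```text
t: 43.8
tool_pos: [0.5458, 0.3068, 0.0686]
tool_rot: [1.998, 2.351, 0.015]
contact_force: [0.2, -0.5, -0.0]
opening: 0.077
```

```bash
python3 plan.py   543.9,308.8,10,9.3,10;python3 - <<'E'
from ov import *
p=ctrl.get_image("top");pickle.dump(p,open("top3.pkl","wb"))
T=(536.9,349.2,99.3)
def b(dx):
    a=np.deg2rad(T[2]);return T[0]+dx*np.cos(a),T[1]+dx*np.sin(a)
from seg import *
X=cloud(p);P,_,m=obj(X,p["img"],(.5285,.404),.05,.029,.05);c=rect(P);print(c,P.mean(0))
draw(p,[box(T,199,86,T[2],.012),box(b(54.5),80,62,T[2],.004),box(c,60,42,99.3,.034),box(c,60,42,99.3,.004)],(110,140,220,230),7,"t7.png")
E
```

```text
now [545.8 306.8  68.6] 9.3 t 43.8 F [ 0.2 -0.5 -0. ] op 77.0 toolz [ 0.0495 -0.0292 -0.9983] q [ 0.41  0.19  1.75 -0.05  1.17  0.27]
[0.0007,-0.0007,0.0097,0.000,G],
[0.0007,-0.0007,0.0097,0.000,G],
[0.0007,-0.0007,0.0097,0.000,G],
[0.0007,-0.0007,0.0097,0.000,G],
[0.0007,-0.0007,0.0097,0.000,G],
[0.0007,-0.0007,0.0097,0.000,G],
-- [543.9, 308.8, 10.0, 9.3, 10.0] 6
(0.0, 0.0, 0.0, 0.0, 0.0) [nan nan nan]<stdin>:7: RuntimeWarning: Mean of empty slice.
  ret = um.true_divide(
```

View pics/t7.png

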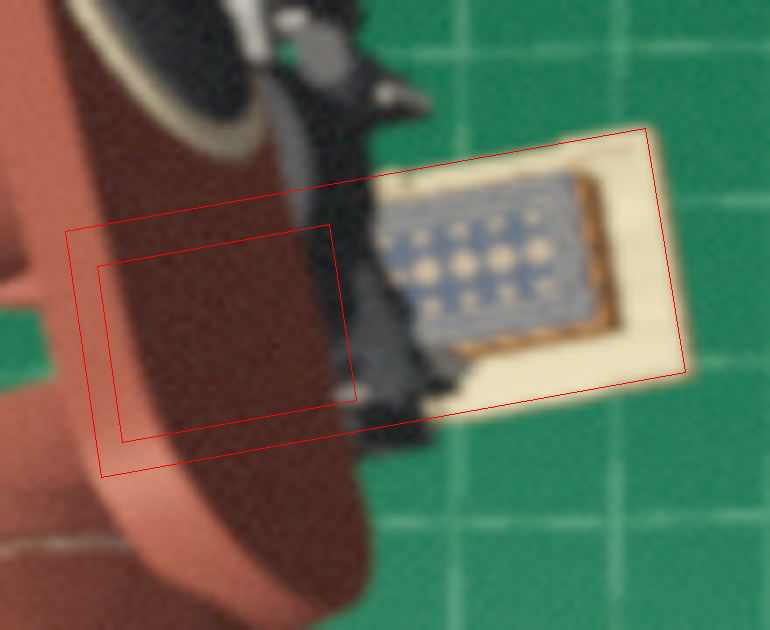

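>>> {"op": "apply_moves", "data": {"deltas": [[0.002,-0.002,0.01,0,0.8],[0.001,-0.001,0.012,0,0.8],[0,-0.001,0.012,0,0.8],[0,-0.001,0.012,0,0.8],[0,0,0.008,0,0.8],[0,0,0.003,0,0.8],[0,0,0,0,0.8],[0,0,0,0,0.8]]}}

```text
t: 44.85
tool_pos: [0.5418, 0.3087, 0.0058]
tool_rot: [1.996, 2.354, 0.012]
contact_force: [0.7, 0.3, -0.6]
opening: 0.0772
```

```bash
python3 plan.py   543.9,308.8,10,9.3,10
```

```text
now [541.8 308.7   5.8] 9.5 t 44.85 F [ 0.7  0.3 -0.6] op 77.2 toolz [ 0.0473 -0.0298 -0.9984] q [ 0.42  0.27  1.78 -0.05  1.06  0.28]
[-0.0004,0.0022,-0.0041,0.003,G],
-- [543.9, 308.8, 10.0, 9.3, 10.0] 1
```

>>> {"op": "apply_moves", "data": {"deltas": [[0,0,-0.0045,0,0.8],[0,0,0,0,-1],[0,0,0,0,-1],[0,0,0,0,-1],[0,0,0,0,-1],[0,0,0,0,-1],[0,0,-0.003,0,-1],[0,0,-0.002,0,-1]]}}

```text
t: 45.85
tool_pos: [0.5418, 0.3091, 0.0167]
tool_rot: [1.996, 2.354, 0.014]
contact_force: [-0.6, 0.8, -1.7]
opening: 0.0552
```

```bash
python3 plan.py   542,304.4,15,9.3,10
```

```text
now [541.8 309.1  16.7] 9.5 t 45.85 F [-0.6  0.8 -1.7] op 55.2 toolz [ 0.0485 -0.0292 -0.9984] q [ 0.42  0.25  1.78 -0.05  1.08  0.28]
[-0.0047,-0.0006,0.0018,0.003,G],
-- [542.0, 304.4, 15.0, 9.3, 10.0] 1
```

>>> {"op": "apply_moves", "data": {"deltas": [[-0.0025,0,0,0,-1],[-0.0022,0,0,0,-1],[0,0,0.003,0,-1],[0,0,0.003,0,-1],[0,0,0,0,-1],[0,0,0,0,0.7],[0,0,0,0,0.75],[0,0,0,0,0.75]]}}

```text
t: 46.85
tool_pos: [0.5433, 0.3042, 0.0128]
tool_rot: [1.996, 2.353, 0.013]
contact_force: [-0.4, -0.7, 0.4]
opening: 0.0748
```

```bash
python3 plan.py  542,304.4,15,9.3,10 542,304.4,80,9.3,16 500,120,100,-30,35 474,-9,100,-89.4,35
```

```text
now [543.3 304.2  12.8] 9.4 t 46.85 F [-0.4 -0.7  0.4] op 74.8 toolz [ 0.0481 -0.0295 -0.9984] q [ 0.41  0.26  1.78 -0.05  1.07  0.27]
[0.0003,-0.0011,-0.0023,0.003,G],
-- [542.0, 304.4, 15.0, 9.3, 10.0] 1
[-0.0005,0.0006,-0.0130,-0.000,G],
[-0.0005,0.0006,-0.0130,-0.000,G],
[-0.0005,0.0006,-0.0130,-0.000,G],
[-0.0005,0.0006,-0.0130,-0.000,G],
[-0.0005,0.0006,-0.0130,-0.000,G],
-- [542.0, 304.4, 80.0, 9.3, 16.0] 5
[-0.0293,-0.0117,-0.0028,0.114,G],
[-0.0305,-0.0083,-0.0028,0.114,G],
[-0.0312,-0.0048,-0.0028,0.114,G],
[-0.0316,-0.0012,-0.0028,0.114,G],
[-0.0315,0.0024,-0.0028,0.114,G],
[-0.0310,0.0060,-0.0028,0.114,G],
-- [500.0, 120.0, 100.0, -30.0, 35.0] 6
[-0.0139,0.0047,0.0003,0.115,G],
[-0.0132,0.0062,0.0003,0.115,G],
[-0.0124,0.0077,0.0003,0.115,G],
[-0.0115,0.0091,0.0003,0.115,G],
[-0.0103,0.0103,0.0003,0.115,G],
[-0.0091,0.0115,0.0003,0.115,G],
[-0.0077,0.0124,0.0003,0.115,G],
[-0.0062,0.0132,0.0003,0.115,G],
[-0.0047,0.0139,0.0003,0.115,G],
-- [474.0, -9.0, 100.0, -89.4, 35.0] 9
```

```bash
python3 plan.py   542,304.4,70,9.3,19 530,120,85,-50,31 569,-27,60,-101.8,25 
```

```text
now [543.3 304.2  12.8] 9.4 t 46.85 F [-0.4 -0.7  0.4] op 74.8 toolz [ 0.0481 -0.0295 -0.9984] q [ 0.41  0.26  1.78 -0.05  1.07  0.27]
[-0.0006,0.0004,-0.0191,0.001,G],
[-0.0006,0.0004,-0.0191,0.001,G],
[-0.0006,0.0004,-0.0191,0.001,G],
-- [542.0, 304.4, 70.0, 9.3, 19.0] 3
[-0.0201,-0.0046,-0.0011,0.115,G],
[-0.0204,-0.0022,-0.0011,0.115,G],
[-0.0206,0.0001,-0.0011,0.115,G],
[-0.0204,0.0025,-0.0011,0.115,G],
[-0.0200,0.0048,-0.0011,0.115,G],
[-0.0193,0.0071,-0.0011,0.115,G],
[-0.0184,0.0093,-0.0011,0.115,G],
[-0.0172,0.0113,-0.0011,0.115,G],
[-0.0158,0.0132,-0.0011,0.115,G],
-- [530.0, 120.0, 85.0, -50.0, 31.0] 9
[-0.0081,0.0170,0.0039,0.113,G],
[-0.0062,0.0178,0.0039,0.113,G],
[-0.0041,0.0184,0.0039,0.113,G],
[-0.0020,0.0188,0.0039,0.113,G],
[0.0001,0.0189,0.0039,0.113,G],
[0.0023,0.0187,0.0039,0.113,G],
[0.0044,0.0184,0.0039,0.113,G],
[0.0064,0.0178,0.0039,0.113,G],
-- [569.0, -27.0, 60.0, -101.8, 25.0] 8
```

>>> {"op": "apply_moves", "data": {"deltas": [[0,0,-0.014,0,0.75],[0,0,-0.02,0,0.75],[0,0,-0.02,0,0.75],[-0.02,-0.0046,-0.004,0.12,-1],[-0.028,-0.002,-0.001,0.15,-1],[-0.029,0.001,-0.001,0.15,-1],[-0.029,0.005,-0.001,0.15,-1],[-0.028,0.009,-0.001,0.15,-1]]}}

```text
t: 47.85
tool_pos: [0.5336, 0.17, 0.0936]
tool_rot: [2.714, 1.475, 0.067]
contact_force: [-0.0, 0.7, 0.7]
opening: 0.0001
```

```bash
python3 plan.py   569,-27,60,-101.8,31 
```

```text
now [533.6 170.   93.6] -33.0 t 47.85 F [-0.   0.7  0.7] op 0.1 toolz [ 0.0626 -0.0248 -0.9977] q [ 0.19 -0.01  1.92 -0.04  1.18  0.78]
[-0.0147,0.0134,0.0041,0.120,G],
[-0.0129,0.0151,0.0041,0.120,G],
[-0.0110,0.0165,0.0041,0.120,G],
[-0.0090,0.0178,0.0041,0.120,G],
[-0.0068,0.0187,0.0041,0.120,G],
[-0.0045,0.0194,0.0041,0.120,G],
[-0.0021,0.0198,0.0041,0.120,G],
[0.0002,0.0199,0.0041,0.120,G],
[0.0026,0.0197,0.0041,0.120,G],
[0.0050,0.0193,0.0041,0.120,G],
-- [569.0, -27.0, 60.0, -101.8, 31.0] 10
```

>>> {"op": "apply_moves", "data": {"deltas": [[-0.0185,0.017,0.005,0.15,-1],[-0.0155,0.0195,0.005,0.15,-1],[-0.012,0.0215,0.005,0.15,-1],[-0.0085,0.023,0.005,0.15,-1],[-0.005,0.024,0.005,0.15,-1],[-0.001,0.025,0.005,0.15,-1],[0.002,0.02,0.004,0.15,-1],[0.004,0.013,0.003,0.12,-1]]}}

```text
t: 48.85
tool_pos: [0.5742, -0.0169, 0.0798]
tool_rot: [3.105, -0.335, 0.135]
contact_force: [1.0, 0.1, -0.0]
opening: -0.0001
```

```bash
python3 plan.py   569,-28,8,-101.8,14; python3 - <<'E'
from ov import *
p=ctrl.get_image("top");pickle.dump(p,open("top4.pkl","wb"))
T=(536.9,349.2,99.3)
def b(dx):
    a=np.deg2rad(T[2]);return T[0]+dx*np.cos(a),T[1]+dx*np.sin(a)
from seg import *
L=[]
X=cloud(p)
for c,r,l,w in(((.5285,.404),.045,60,42),((.543,.306),.055,84,56)):
    P,_,m=obj(X,p["img"],c,r,.029,.05);c=rect(P);print(c,P.mean(0)); L+=[box(c,l,w,99.3,.034),box(c,l,w,99.3,.004)]
draw(p,[],(110,140,240,230),6,"t8.png")
draw(p,[box(T,199,86,T[2],.012),box(b(54.5),80,62,T[2],.004),box(b(-42.5),104,76,T[2],.004)]+L,(110,140,240,230),6,"t8o.png")
save(ctrl.get_image("scene"),"s8.png",(380,200,520,300),5)
E
```

```text
now [574.2 -16.9  79.8] -102.3 t 48.85 F [ 1.   0.1 -0. ] op -0.1 toolz [ 0.084  -0.0249 -0.9962] q [-0.15  0.02  1.91 -0.01  1.12  1.64]
[-0.0015,0.0019,0.0119,-0.002,G],
[-0.0015,0.0019,0.0119,-0.002,G],
[-0.0015,0.0019,0.0119,-0.002,G],
[-0.0015,0.0019,0.0119,-0.002,G],
[-0.0015,0.0019,0.0119,-0.002,G],
[-0.0015,0.0019,0.0119,-0.002,G],
-- [569.0, -28.0, 8.0, -101.8, 14.0] 6
(529.3, 402.2, 60.4, 42.7, -80.2) [0.52901274 0.40113837 0.0338387 ]
(543.4, 306.2, 84.4, 56.6, -80.1) [0.54288496 0.305451   0.03389347]
```

View pics/t8o.png

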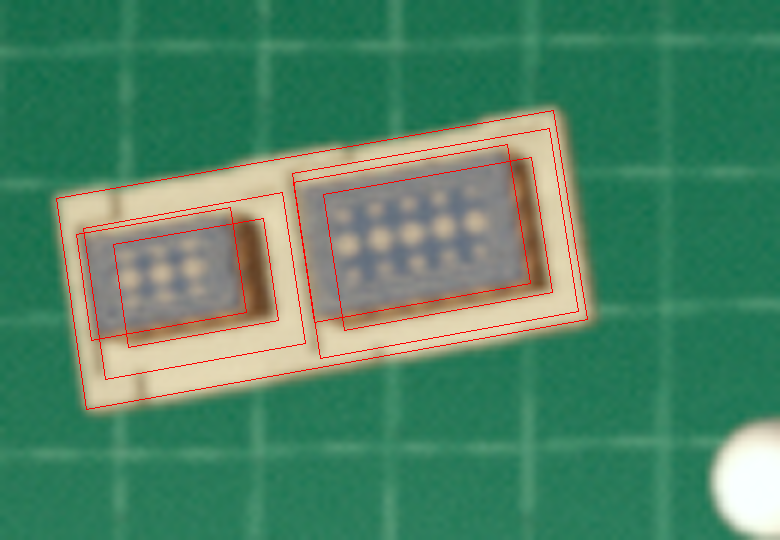

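View pics/t8.png

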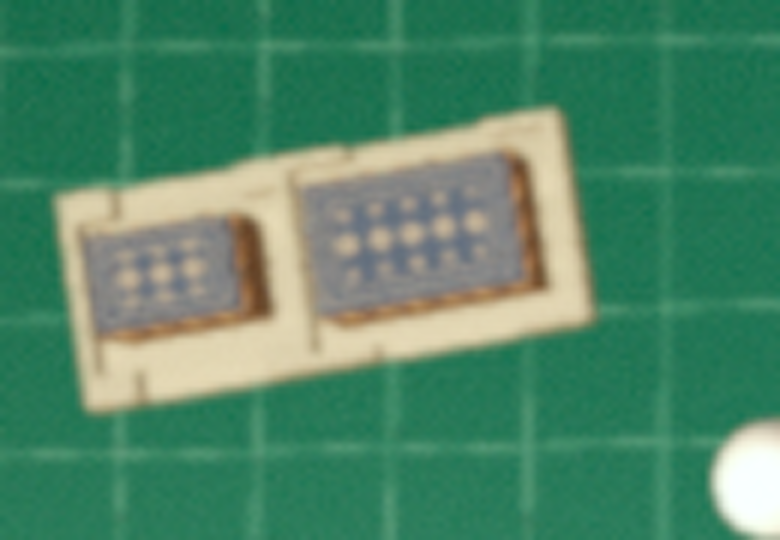

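View pics/s8.png

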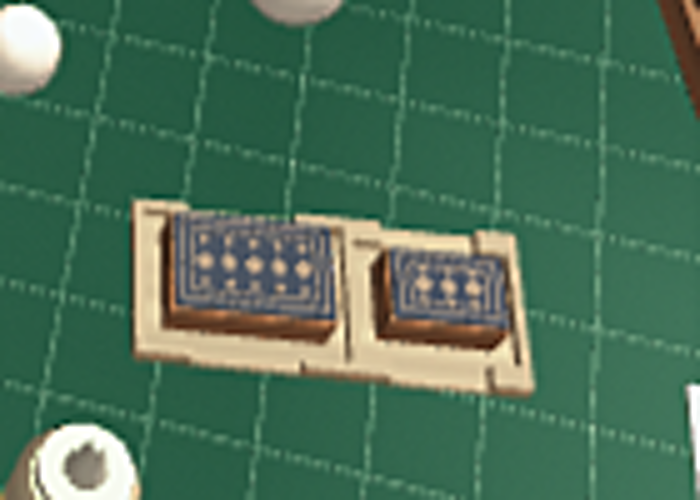

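>>> {"op": "apply_moves", "data": {"deltas": [[-0.0025,0.003,0.012,0,-1],[-0.002,0.003,0.015,0,-1],[-0.002,0.003,0.015,0,-1],[-0.002,0.002,0.014,0,-1],[-0.001,0.001,0.01,0,-1],[0,0,0.004,0,-1],[0,0,0,0,-1],[0,0,0,0,-1]]}}

```text
t: 49.95
tool_pos: [0.5674, -0.0274, 0.0046]
tool_rot: [3.107, -0.32, 0.133]
contact_force: [0.5, -0.2, -0.4]
opening: 0.0002
```

```bash
python3 plan.py   574,-29,7,-101.8,14
```

```text
now [567.4 -27.4   4.6] -101.8 t 49.95 F [ 0.5 -0.2 -0.4] op 0.2 toolz [ 0.0831 -0.0243 -0.9962] q [-0.17  0.12  1.95 -0.01  0.98  1.61]
[0.0070,0.0003,-0.0018,0.000,G],
-- [574.0, -29.0, 7.0, -101.8, 14.0] 1
```

>>> {"op": "apply_moves", "data": {"deltas": [[0.004,0,-0.002,0,-1],[0.003,0,0,0,-1],[0.003,0,0,0,-1],[0.003,0,0,0,-1],[0.003,0,0,0,-1],[0.003,0,0,0,-1],[0.003,0,0,0,-1],[0.003,0,0,0,-1]]}}

```text
t: 50.95
tool_pos: [0.5782, -0.0295, 0.009]
tool_rot: [3.111, -0.318, 0.065]
contact_force: [-12.3, 1.6, 12.3]
opening: -0.0001
```

```bash
python3 plan.py   574,-29,7,-101.8,14|head -1
```

```text
now [578.2 -29.5   9. ] -101.7 t 50.95 F [-12.3   1.6  12.3] op -0.1 toolz [ 0.0403 -0.0177 -0.999 ] q [-0.17  0.16  1.9  -0.01  1.04  1.61]
```

>>> {"op": "apply_moves", "data": {"deltas": [[0.003,0,0.0005,0,-1],[0.003,0,0.0005,0,-1],[0.003,0,0,0,-1],[0.003,0,0,0,-1],[0.003,0,0,0,-1],[-0.002,0,0,0,-1],[-0.005,0,-0.005,0,-1],[-0.008,0,-0.01,0,-1]]}}

```text
t: 51.95
tool_pos: [0.5632, -0.0263, 0.0249]
tool_rot: [3.114, -0.315, -0.007]
contact_force: [0.7, 0.1, 0.4]
opening: -0.0002
```

```bash
python3 plan.py   540,-15,60,-92,22 473.5,-9.5,60,-90,22 473.5,-9.5,5,-90,12
```

```text
now [563.2 -26.3  24.9] -101.6 t 51.95 F [0.7 0.1 0.4] op -0.2 toolz [-0.0054 -0.0111 -0.9999] q [-0.17  0.13  1.9  -0.01  1.11  1.61]
[-0.0125,-0.0030,-0.0175,-0.084,G],
[-0.0122,-0.0040,-0.0175,-0.084,G],
-- [540.0, -15.0, 60.0, -92.0, 22.0] 2
[-0.0167,-0.0008,0.0001,-0.009,G],
[-0.0167,-0.0009,0.0001,-0.009,G],
[-0.0166,-0.0011,0.0001,-0.009,G],
[-0.0166,-0.0012,0.0001,-0.009,G],
-- [473.5, -9.5, 60.0, -90.0, 22.0] 4
[0.0001,-0.0001,0.0110,-0.000,G],
[0.0001,-0.0001,0.0110,-0.000,G],
[0.0001,-0.0001,0.0110,-0.000,G],
[0.0001,-0.0001,0.0110,-0.000,G],
[0.0001,-0.0001,0.0110,-0.000,G],
-- [473.5, -9.5, 5.0, -90.0, 12.0] 5
```

>>> {"op": "apply_moves", "data": {"deltas": [[-0.01,-0.002,-0.015,-0.06,0.5],[-0.013,-0.004,-0.016,-0.08,0.5],[-0.016,-0.003,-0.004,-0.05,0.5],[-0.017,-0.001,0,-0.01,0.5],[-0.017,-0.001,0,0,0.5],[-0.013,-0.001,0,0,0.5],[-0.004,0,0,0,0.5],[0,0,0,0,0.5]]}}

```text
t: 52.95
tool_pos: [0.4729, -0.0087, 0.067]
tool_rot: [3.129, 0.008, 0.008]
contact_force: [-0.1, -0.4, 0.5]
opening: 0.0639
```

```bash
python3 plan.py  473.5,-9.5,50,-90,22 473.5,-9.5,5,-90,12
```

```text
now [472.9  -8.7  67. ] -89.7 t 52.95 F [-0.1 -0.4  0.5] op 63.9 toolz [ 0.0052 -0.0127 -0.9999] q [-0.17 -0.16  2.1  -0.01  1.19  1.4 ]
[0.0005,0.0006,0.0171,0.005,G],
-- [473.5, -9.5, 50.0, -90.0, 22.0] 1
[-0.0001,-0.0001,0.0112,-0.000,G],
[-0.0001,-0.0001,0.0112,-0.000,G],
[-0.0001,-0.0001,0.0112,-0.000,G],
[-0.0001,-0.0001,0.0112,-0.000,G],
-- [473.5, -9.5, 5.0, -90.0, 12.0] 4
```

>>> {"op": "apply_moves", "data": {"deltas": [[0.0005,0.0005,0.012,0.005,0.5],[0,0,0.014,0,0.5],[0,0,0.014,0,0.5],[0,0,0.012,0,0.5],[0,0,0.006,0,0.5],[0,0,0,0,0.5],[0,0,0,0,0.5],[0,0,0,0,0.5]]}}

```text
t: 53.95
tool_pos: [0.4742, -0.0101, 0.004]
tool_rot: [3.129, -0.001, 0.006]
contact_force: [1.1, -0.1, 0.0]
opening: 0.0639
```

```bash
python3 plan.py  473.5,-9.5,5,-90,12
```

```text
now [474.2 -10.1   4. ] -90.0 t 53.95 F [ 1.1 -0.1  0. ] op 63.9 toolz [ 0.0036 -0.0123 -0.9999] q [-0.17 -0.04  2.12 -0.01  1.06  1.41]
[-0.0007,-0.0006,-0.0010,-0.001,G],
-- [473.5, -9.5, 5.0, -90.0, 12.0] 1
```

>>> {"op": "apply_moves", "data": {"deltas": [[-0.0005,0,-0.001,0,-1],[0,0,0,0,-1],[0,0,0,0,-1],[0,0,0,0,-1],[0,0,0,0,-1],[0,0,0,0,-1],[0,0,-0.01,0,-1],[0,0,-0.015,0,-1]], "grip_force": 55}}

```text
t: 54.95
tool_pos: [0.4721, -0.0094, 0.0304]
tool_rot: [3.13, -0.001, 0.001]
contact_force: [-0.2, -0.2, -2.8]
opening: 0.0312
```

```bash
python3 plan.py  500,-8,60,-80,18 623.5,1.2,60,-11.8,22
```

```text
now [472.1  -9.4  30.4] -90.0 t 54.95 F [-0.2 -0.2 -2.8] op 31.2 toolz [ 4.000e-04 -1.140e-02 -9.999e-01] q [-0.17 -0.1   2.12 -0.01  1.12  1.41]
[0.0093,-0.0004,-0.0099,-0.058,G],
[0.0093,0.0002,-0.0099,-0.058,G],
[0.0093,0.0007,-0.0099,-0.058,G],
-- [500.0, -8.0, 60.0, -80.0, 18.0] 3
[0.0123,0.0012,-0.0000,-0.119,G],
[0.0121,0.0027,-0.0000,-0.119,G],
[0.0117,0.0041,-0.0000,-0.119,G],
[0.0111,0.0055,-0.0000,-0.119,G],
[0.0104,0.0067,-0.0000,-0.119,G],
[0.0095,0.0079,-0.0000,-0.119,G],
[0.0085,0.0090,-0.0000,-0.119,G],
[0.0074,0.0100,-0.0000,-0.119,G],
[0.0061,0.0108,-0.0000,-0.119,G],
[0.0048,0.0114,-0.0000,-0.119,G],
-- [623.5, 1.2, 60.0, -11.8, 22.0] 10
```

>>> {"op": "apply_moves", "data": {"deltas": [[0.007,0,-0.012,-0.05,-1],[0.011,0,-0.012,-0.08,-1],[0.013,0.001,-0.008,-0.1,-1],[0.0135,0.002,-0.001,-0.12,-1],[0.0135,0.003,0,-0.12,-1],[0.013,0.0045,0,-0.12,-1],[0.0125,0.006,0,-0.12,-1],[0.0115,0.0075,0,-0.12,-1]]}}

```text
t: 55.95
tool_pos: [0.5753, 0.0021, 0.0738]
tool_rot: [2.844, 1.299, 0.003]
contact_force: [0.1, -0.1, -2.9]
opening: 0.031
```

```bash
python3 plan.py  625,1.2,60,-11.8,22
```

```text
now [575.3   2.1  73.8] -40.9 t 55.95 F [ 0.1 -0.1 -2.9] op 31.0 toolz [ 0.0078 -0.0128 -0.9999] q [-0.12  0.08  1.86 -0.01  1.19  0.6 ]
[0.0064,0.0076,0.0028,-0.102,G],
[0.0056,0.0082,0.0028,-0.102,G],
[0.0047,0.0087,0.0028,-0.102,G],
[0.0038,0.0092,0.0028,-0.102,G],
[0.0029,0.0095,0.0028,-0.102,G],
-- [625.0, 1.2, 60.0, -11.8, 22.0] 5
```

>>> {"op": "apply_moves", "data": {"deltas": [[0.0065,0.0075,0.003,-0.1,-1],[0.0055,0.008,0.003,-0.1,-1],[0.0045,0.0085,0.003,-0.1,-1],[0.003,0.008,0.004,-0.08,-1],[0.001,0.004,0.006,-0.05,-1],[0,0,0.008,0,-1],[0,0,0.008,0,-1],[0,0,0,0,-1]]}}

```text
t: 56.95
tool_pos: [0.62, 0.0009, 0.0441]
tool_rot: [2.486, 1.892, 0.001]
contact_force: [0.2, 0.2, -3.4]
opening: 0.0313
```

```bash
python3 plan.py  625,1.2,25,-11.8,12
```

```text
now [620.    0.9  44.1] -15.5 t 56.95 F [ 0.2  0.2 -3.4] op 31.3 toolz [ 0.0109 -0.0133 -0.9999] q [-0.11  0.22  1.77 -0.01  1.15  0.16]
[0.0009,0.0022,0.0096,-0.032,G],
[0.0008,0.0023,0.0096,-0.032,G],
-- [625.0, 1.2, 25.0, -11.8, 12.0] 2
```

>>> {"op": "apply_moves", "data": {"deltas": [[0.001,0.0025,0.005,-0.032,-1],[0.001,0.0025,0.006,-0.032,-1],[0,0,0.006,0,-1],[0,0,0.005,0,-1],[0,0,0.003,0,-1],[0,0,0,0,-1],[0,0,0,0,-1],[0,0,0,0,-1]]}}

```text
t: 57.95
tool_pos: [0.6261, 0.0013, 0.0179]
tool_rot: [2.42, 1.975, 0.0]
contact_force: [0.5, 0.3, -2.6]
opening: 0.031
```

```bash
python3 plan.py  625,1.2,9,-11.8,12;python3 - <<'E'
from ov import *
save(ctrl.get_image("scene"),"s9.png",(260,180,360,290),5)
E
```

```text
now [626.1   1.3  17.9] -11.6 t 57.95 F [ 0.5  0.3 -2.6] op 31.0 toolz [ 0.0113 -0.0134 -0.9998] q [-0.11  0.26  1.76 -0.01  1.11  0.1 ]
[-0.0002,-0.0012,0.0089,0.004,G],
-- [625.0, 1.2, 9.0, -11.8, 12.0] 1
```

View pics/s9.png

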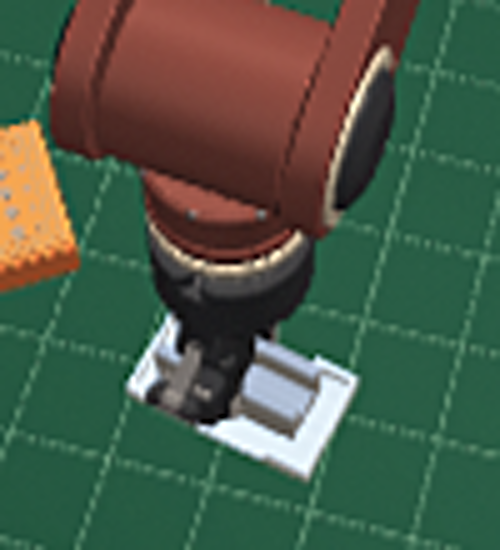

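>>> {"op": "apply_moves", "data": {"deltas": [[0,-0.001,0.003,0,-1],[0,0,0.003,0,-1],[0,0,0.0025,0,-1],[0,0,0.001,0,-1],[0,0,0,0,-1],[0,0,0,0,-1],[0,0,0,0,-1],[0,0,0,0,-1]]}}

```text
t: 59.0
tool_pos: [0.626, 0.0012, 0.0108]
tool_rot: [2.42, 1.976, 0.001]
contact_force: [-1.8, -0.3, -0.4]
opening: 0.0313
```

```bash
python3 plan.py  625,1.2,9,-11.8,12;python3 - <<'E'
from ov import *
from seg import *
p=ctrl.get_image("top");pickle.dump(p,open("top5.pkl","wb"))
c=(625.8,2.8)
draw(p,[box(c,106,60,78.2,.012),box(c,100,52,78.2,.004)],(270,110,350,180),8,"t9.png")
X=cloud(p);P,_,m=obj(X,p["img"],(.626,.003),.05,.031,.038);print(rect(P),len(P))
E
```

```text
now [626.    1.2  10.8] -11.5 t 59.0 F [-1.8 -0.3 -0.4] op 31.3 toolz [ 0.0115 -0.0134 -0.9998] q [-0.11  0.27  1.76 -0.01  1.09  0.1 ]
[-0.0002,-0.0010,0.0018,0.005,G],
-- [625.0, 1.2, 9.0, -11.8, 12.0] 1
(632.2, -29.6, 5.0, 2.4, -1.7) 5
```

View pics/t9.png

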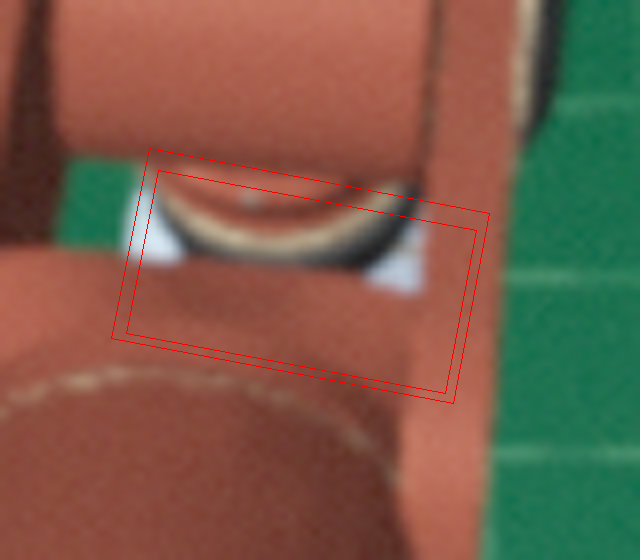

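>>> {"op": "apply_moves", "data": {"deltas": [[0,0,0.0005,0,0.2],[0,0,0,0,0.2],[0,0,0,0,0.2],[0,0,0,0,0.2],[0,0,-0.012,0,0.2],[0,0,-0.018,0,0.3],[0,0,-0.02,0,0.5],[0,0,-0.02,0,1]], "grip_force": 25}}

```text
t: 60.05
tool_pos: [0.6261, 0.0021, 0.0855]
tool_rot: [2.418, 1.975, 0.003]
contact_force: [0.7, 0.6, -0.3]
opening: 0.0799
```

```bash
python3 plan.py  520,150,130,-5,34 354,308,110,0,34
```

```text
now [626.1   2.1  85.5] -11.5 t 60.05 F [ 0.7  0.6 -0.3] op 79.9 toolz [ 0.0139 -0.0138 -0.9998] q [-0.11  0.18  1.73 -0.01  1.22  0.1 ]
[0.0205,-0.0221,-0.0080,-0.019,G],
[0.0210,-0.0217,-0.0080,-0.019,G],
[0.0214,-0.0213,-0.0080,-0.019,G],
[0.0218,-0.0209,-0.0080,-0.019,G],
[0.0222,-0.0205,-0.0080,-0.019,G],
[0.0225,-0.0201,-0.0080,-0.019,G],
-- [520.0, 150.0, 130.0, -5.0, 34.0] 6
[0.0204,-0.0256,0.0022,-0.012,G],
[0.0208,-0.0254,0.0022,-0.012,G],
[0.0211,-0.0251,0.0022,-0.012,G],
[0.0214,-0.0248,0.0022,-0.012,G],
[0.0217,-0.0246,0.0022,-0.012,G],
[0.0220,-0.0243,0.0022,-0.012,G],
[0.0223,-0.0240,0.0022,-0.012,G],
-- [354.0, 308.0, 110.0, 0.0, 34.0] 7
```

>>> {"op": "apply_moves", "data": {"deltas": [[0.018,-0.019,-0.008,-0.015,1],[0.022,-0.023,-0.01,-0.02,1],[0.023,-0.023,-0.01,-0.02,1],[0.0235,-0.0225,-0.008,-0.02,1],[0.024,-0.022,-0.006,-0.02,1],[0.024,-0.023,-0.002,-0.02,1],[0.0225,-0.0245,0,-0.015,1],[0.0225,-0.0245,0,-0.015,1]]}}

```text
t: 61.05
tool_pos: [0.4719, 0.2093, 0.1419]
tool_rot: [2.258, 2.135, 0.028]
contact_force: [0.9, -0.0, -0.5]
opening: 0.0859
```

```bash
python3 plan.py  354,308,110,0,34;python3 - <<'E'
from ov import *
from seg import *
p=ctrl.get_image("top");pickle.dump(p,open("top6.pkl","wb"))
c=(625.8,2.8)
X=cloud(p);P,_,m=obj(X,p["img"],(.626,.003),.05,.027,.038);r=rect(P);print(r,len(P))
draw(p,[box(c,106,60,78.2,.012),box(c,100,52,78.2,.004)]+[box(r,80,32,78.2,.034),box(r,80,32,78.2,.004)],(270,110,350,180),8,"t10.png")
E
```

```text
now [471.9 209.3 141.9] -3.2 t 61.05 F [ 0.9 -0.  -0.5] op 85.9 toolz [ 0.0363 -0.0118 -0.9993] q [ 0.28 -0.16  1.97 -0.02  1.3   0.35]
[0.0185,-0.0249,0.0053,-0.011,G],
[0.0187,-0.0246,0.0053,-0.011,G],
[0.0190,-0.0244,0.0053,-0.011,G],
[0.0193,-0.0242,0.0053,-0.011,G],
[0.0195,-0.0240,0.0053,-0.011,G],
-- [354.0, 308.0, 110.0, 0.0, 34.0] 5
(626.9, 2.6, 79.1, 32.5, 78.2) 235
```

View pics/t10.png

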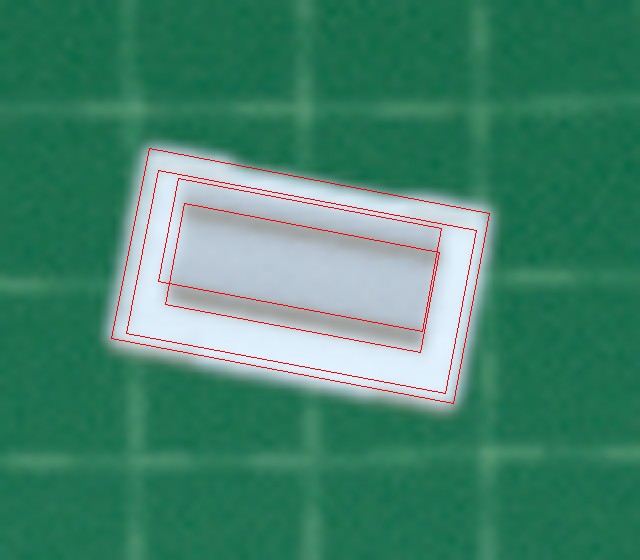

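>>> {"op": "apply_moves", "data": {"deltas": [[0.018,-0.024,0.004,-0.011,1],[0.0185,-0.024,0.005,-0.011,1],[0.018,-0.023,0.005,-0.011,1],[0.016,-0.02,0.005,-0.011,1],[0.01,-0.013,0.005,-0.01,1],[0.004,-0.005,0.005,0,1],[0,0,0.003,0,1],[0,0,0,0,1]]}}

```text
t: 62.1
tool_pos: [0.3642, 0.3029, 0.1127]
tool_rot: [2.192, 2.199, 0.045]
contact_force: [0.6, -0.2, -0.4]
opening: 0.0857
```

```bash
python3 plan.py  354,308.5,70,0,18 354,308.5,8,0,12
```

```text
now [364.2 302.9 112.7] 0.2 t 62.1 F [ 0.6 -0.2 -0.4] op 85.7 toolz [ 0.0459 -0.0051 -0.9989] q [ 0.55 -0.24  2.09 -0.03  1.25  0.56]
[0.0019,-0.0041,0.0141,0.001,G],
[0.0019,-0.0041,0.0141,0.001,G],
[0.0019,-0.0041,0.0141,0.001,G],
-- [354.0, 308.5, 70.0, 0.0, 18.0] 3
[0.0001,-0.0005,0.0103,-0.000,G],
[0.0001,-0.0005,0.0103,-0.000,G],
[0.0001,-0.0005,0.0103,-0.000,G],
[0.0001,-0.0005,0.0103,-0.000,G],
[0.0001,-0.0005,0.0103,-0.000,G],
[0.0001,-0.0005,0.0103,-0.000,G],
-- [354.0, 308.5, 8.0, 0.0, 12.0] 6
```

>>> {"op": "apply_moves", "data": {"deltas": [[0.002,-0.004,0.008,0,1],[0.002,-0.004,0.008,0,1],[0.002,-0.003,0.01,0,1],[0,0,0.008,0,1],[0,0,0,0,1],[0,0,0,0,1],[0,0,0,0,1],[0,0,0,0,1]]}}

```text
t: 63.1
tool_pos: [0.3551, 0.3084, 0.0757]
tool_rot: [2.195, 2.197, 0.044]
contact_force: [-0.1, -0.9, 0.6]
opening: 0.085
```

```bash
python3 plan.py 355,308.5,70,0,18 355,308.5,8,0,12;python3 - <<'E'
from ov import *
save(ctrl.get_image("scene"),"s10.png",(370,100,500,220),5)
E
```

```text
now [355.1 308.4  75.7] 0.1 t 63.1 F [-0.1 -0.9  0.6] op 85.0 toolz [ 0.0457 -0.0056 -0.9989] q [ 0.57 -0.2   2.12 -0.03  1.18  0.59]
[0.0001,-0.0004,0.0057,0.001,G],
-- [355.0, 308.5, 70.0, 0.0, 18.0] 1
[0.0001,-0.0005,0.0103,-0.000,G],
[0.0001,-0.0005,0.0103,-0.000,G],
[0.0001,-0.0005,0.0103,-0.000,G],
[0.0001,-0.0005,0.0103,-0.000,G],
[0.0001,-0.0005,0.0103,-0.000,G],
[0.0001,-0.0005,0.0103,-0.000,G],
-- [355.0, 308.5, 8.0, 0.0, 12.0] 6
```

View pics/s10.png

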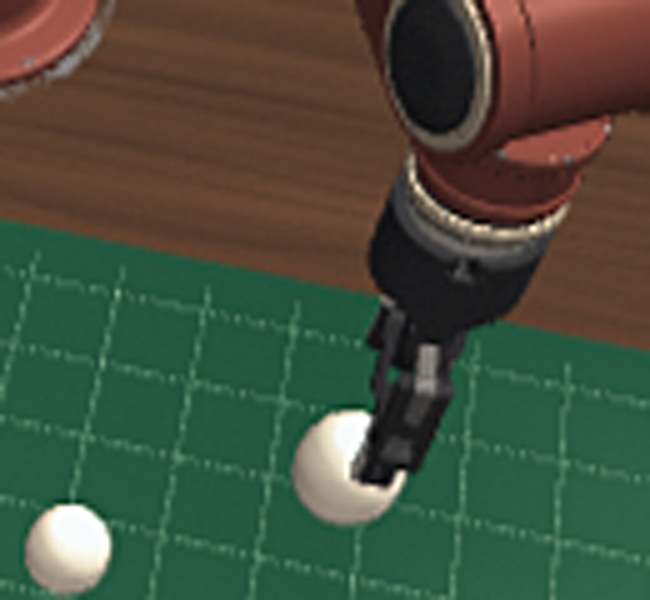

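```bash
python3 - <<'E'
from ov import *
p=ctrl.get_image("scene")
for X in((.3545,.3085,.031),(.3551,.3084,.0757),(.3551+.0425,.308,.089)):print(((proj(p,X)-[370,100])*5).round())
E
```

```text
[346. 471.]
[367. 427.]
[365. 478.]
```

>>> {"op": "apply_moves", "data": {"deltas": [[0,0,0.01,0,1],[0,-0.001,0.012,0,1],[0,0,0.012,0,1],[0,-0.001,0.012,0,1],[0,0,0.009,0,1],[0,0,0.005,0,1],[0,0,0,0,1],[0,0,0,0,1]]}}

```text
t: 64.2
tool_pos: [0.3552, 0.3076, 0.0105]
tool_rot: [2.195, 2.197, 0.041]
contact_force: [0.0, -0.8, 0.4]
opening: 0.0854
```

```bash
python3 plan.py  355,308.5,8,0,12;python3 - <<'E'
from ov import *
save(ctrl.get_image("scene"),"s11.png",(370,100,500,220),5)
E
```

```text
now [355.2 307.6  10.5] 0.1 t 64.2 F [ 0.  -0.8  0.4] op 85.4 toolz [ 0.0441 -0.0067 -0.999 ] q [ 0.57 -0.08  2.15 -0.03  1.04  0.59]
[0.0010,-0.0003,0.0025,0.001,G],
-- [355.0, 308.5, 8.0, 0.0, 12.0] 1
```

View pics/s11.png

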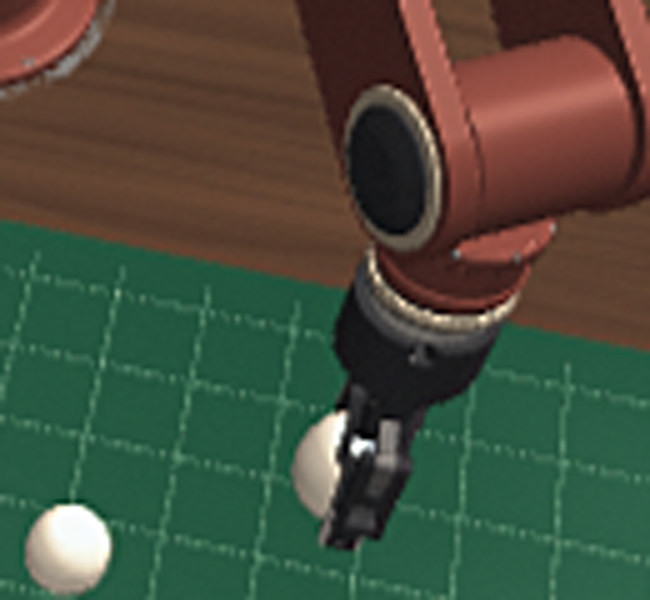

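>>> {"op": "apply_moves", "data": {"deltas": [[0.001,0,0.0025,0,0.7],[0,0,0,0,0.55],[0,0,0,0,0.5],[0,0,0,0,0.45],[0,0,0,0,0.4],[0,0,0,0,0.35],[0,0,0,0,0.3],[0,0,0,0,0.2]], "grip_force": 20}}

```text
t: 65.25
tool_pos: [0.3556, 0.3092, 0.009]
tool_rot: [2.195, 2.197, 0.043]
contact_force: [-0.5, -0.4, 1.2]
opening: 0.0585
```

```bash
python3 plan.py  355,308.5,60,0,12
```

```text
now [355.6 309.2   9. ] 0.1 t 65.25 F [-0.5 -0.4  1.2] op 58.5 toolz [ 0.045  -0.0055 -0.999 ] q [ 0.57 -0.08  2.15 -0.03  1.04  0.59]
[-0.0002,0.0003,-0.0102,0.000,G],
[-0.0002,0.0003,-0.0102,0.000,G],
[-0.0002,0.0003,-0.0102,0.000,G],
[-0.0002,0.0003,-0.0102,0.000,G],
[-0.0002,0.0003,-0.0102,0.000,G],
-- [355.0, 308.5, 60.0, 0.0, 12.0] 5
```

>>> {"op": "apply_moves", "data": {"deltas": [[0,0,0,0,0],[0,0,-0.005,0,0],[0,0,-0.008,0,0],[0,0,-0.012,0,0],[0,0,-0.015,0,0],[0,0,-0.015,0,0],[0,0,-0.012,0,0],[0,0,-0.01,0,0]]}}

```text
t: 66.25
tool_pos: [0.3519, 0.3093, 0.0909]
tool_rot: [2.194, 2.197, 0.044]
contact_force: [-0.1, 0.3, -1.0]
opening: 0.0587
```

```bash
python3 plan.py  450,200,110,0,28 512,-302.5,100,0,28;python3 - <<'E'
from ov import *
save(ctrl.get_image("scene"),"s12.png",(370,80,500,200),5)
E
```

```text
now [351.9 309.3  90.9] 0.1 t 66.25 F [-0.1  0.3 -1. ] op 58.7 toolz [ 0.0457 -0.0056 -0.9989] q [ 0.58 -0.22  2.12 -0.03  1.21  0.59]
[-0.0182,0.0165,-0.0023,0.000,G],
[-0.0182,0.0165,-0.0023,0.000,G],
[-0.0182,0.0165,-0.0023,0.000,G],
[-0.0182,0.0165,-0.0023,0.000,G],
[-0.0182,0.0165,-0.0023,0.000,G],
[-0.0182,0.0165,-0.0023,0.000,G],
-- [450.0, 200.0, 110.0, 0.0, 28.0] 6
[-0.0264,0.0032,0.0008,-0.000,G],
[-0.0264,0.0032,0.0008,-0.000,G],
[-0.0264,0.0032,0.0008,-0.000,G],
[-0.0264,0.0032,0.0008,-0.000,G],
[-0.0264,0.0032,0.0008,-0.000,G],
[-0.0264,0.0032,0.0008,-0.000,G],
[-0.0264,0.0032,0.0008,-0.000,G],
[-0.0264,0.0032,0.0008,-0.000,G],
[-0.0264,0.0032,0.0008,-0.000,G],
[-0.0264,0.0032,0.0008,-0.000,G],
[-0.0264,0.0032,0.0008,-0.000,G],
[-0.0264,0.0032,0.0008,-0.000,G],
[-0.0264,0.0032,0.0008,-0.000,G],
[-0.0264,0.0032,0.0008,-0.000,G],
[-0.0264,0.0032,0.0008,-0.000,G],
[-0.0264,0.0032,0.0008,-0.000,G],
[-0.0264,0.0032,0.0008,-0.000,G],
[-0.0264,0.0032,0.0008,-0.000,G],
[-0.0264,0.0032,0.0008,-0.000,G],
-- [512.0, -302.5, 100.0, 0.0, 28.0] 19
```

View pics/s12.png

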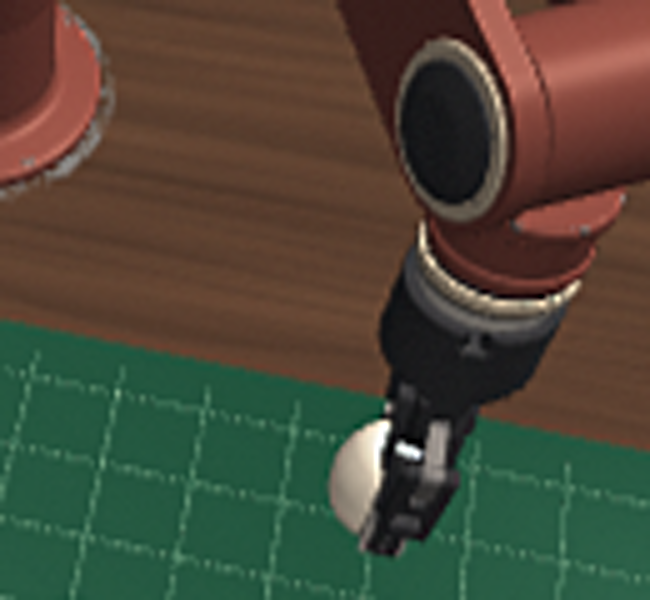

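>>> {"op": "apply_moves", "data": {"deltas": [[-0.01,0.01,-0.002,0,0],[-0.018,0.017,-0.003,0,0],[-0.022,0.02,-0.003,0,0],[-0.025,0.018,-0.003,0,0],[-0.03,0.012,0,0,0],[-0.034,0.007,0,0,0],[-0.036,0.005,0,0,0],[-0.036,0.004,0,0,0]]}}

```text
t: 67.3
tool_pos: [0.4492, 0.0887, 0.1072]
tool_rot: [2.191, 2.2, 0.039]
contact_force: [0.8, 0.2, -1.0]
opening: 0.0588
```

```bash
python3 plan.py  512,-302.5,100,0,35
```

```text
now [449.2  88.7 107.2] 0.2 t 67.3 F [ 0.8  0.2 -1. ] op 58.8 toolz [ 0.0438 -0.0079 -0.999 ] q [ 0.04 -0.28  2.14 -0.01  1.25  0.04]
[-0.0326,0.0051,0.0011,0.000,G],
[-0.0326,0.0051,0.0011,0.000,G],
[-0.0326,0.0051,0.0011,0.000,G],
[-0.0326,0.0051,0.0011,0.000,G],
[-0.0326,0.0051,0.0011,0.000,G],
[-0.0326,0.0051,0.0011,0.000,G],
[-0.0326,0.0051,0.0011,0.000,G],
[-0.0326,0.0051,0.0011,0.000,G],
[-0.0326,0.0052,0.0011,0.000,G],
[-0.0326,0.0052,0.0011,0.000,G],
[-0.0326,0.0052,0.0011,0.000,G],
[-0.0326,0.0052,0.0011,0.000,G],
-- [512.0, -302.5, 100.0, 0.0, 35.0] 12
```

>>> {"op": "apply_moves", "data": {"deltas": [[-0.034,0.005,0.001,0,0],[-0.034,0.005,0.001,0,0],[-0.034,0.005,0.001,0,0],[-0.034,0.005,0.001,0,0],[-0.034,0.005,0.001,0,0],[-0.034,0.005,0.001,0,0],[-0.034,0.005,0.001,0,0],[-0.032,0.005,0.001,0,0]]}}

```text
t: 68.3
tool_pos: [0.487, -0.1976, 0.0991]
tool_rot: [2.2, 2.197, 0.031]
contact_force: [0.8, 0.2, -1.7]
opening: 0.0591
```

```bash
python3 plan.py  513,-302,80,0,35
```

```text
now [ 487.  -197.6   99.1] -0.1 t 68.3 F [ 0.8  0.2 -1.7] op 59.1 toolz [ 0.0365 -0.0085 -0.9993] q [-0.53 -0.09  1.98  0.01  1.21 -0.54]
[-0.0261,0.0064,0.0052,-0.000,G],
[-0.0261,0.0064,0.0052,-0.000,G],
[-0.0261,0.0063,0.0052,-0.000,G],
[-0.0261,0.0063,0.0052,-0.000,G],
-- [513.0, -302.0, 80.0, 0.0, 35.0] 4
```

>>> {"op": "apply_moves", "data": {"deltas": [[-0.028,0.006,0.004,0,0],[-0.026,0.007,0.004,0,0],[-0.02,0.006,0.004,0,0],[-0.012,0.004,0.004,0,0],[-0.006,0.002,0.002,0,0],[-0.002,0,0,0,0],[0,0,0,0,0],[0,0,0,0,0]]}}

```text
t: 69.3
tool_pos: [0.5091, -0.2993, 0.0788]
tool_rot: [2.21, 2.197, 0.027]
contact_force: [0.0, 0.9, -1.2]
opening: 0.0588
```

```bash
python3 plan.py  513,-302,40,0,12;python3 - <<'E'
from ov import *
save(ctrl.get_image("scene"),"s13.png",(150,120,280,240),5)
p=ctrl.get_image("top")
save(p,"t13.png",(380,140,520,250),5)
E
```

```text
now [ 509.1 -299.3   78.8] -0.3 t 69.3 F [ 0.   0.9 -1.2] op 58.8 toolz [ 0.0304 -0.0056 -0.9995] q [-0.66  0.1   1.84  0.02  1.18 -0.66]
[-0.0006,0.0007,0.0097,-0.002,G],
[-0.0006,0.0007,0.0097,-0.002,G],
[-0.0006,0.0007,0.0097,-0.002,G],
[-0.0006,0.0007,0.0097,-0.002,G],
-- [513.0, -302.0, 40.0, 0.0, 12.0] 4
```

View pics/s13.png

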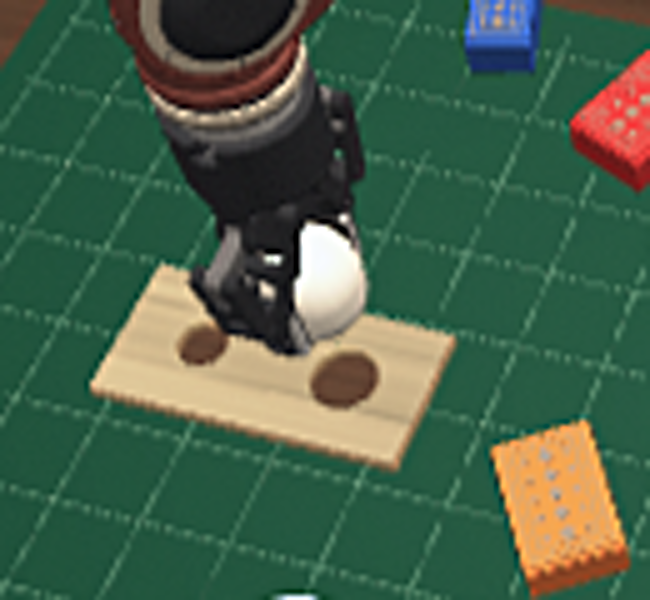

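View pics/t13.png

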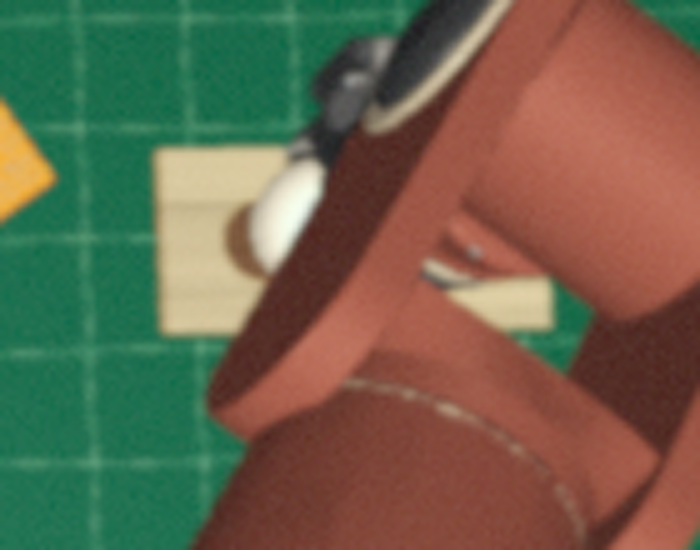

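```bash
cat > ball.py <<'E'
from seg import *
from scipy.optimize import least_squares
def ball(p,c,rad):
    X=cloud(p);hsv=cv2.cvtColor(p["img"],cv2.COLOR_RGB2HSV).astype(int)
    m=(np.linalg.norm(X-c,axis=-1)<rad+.015)&(hsv[...,2]>150)&(hsv[...,1]<70)
    m=cv2.erode(m.astype(np.uint8),np.ones((3,3)))>0
    Q=X[m]
    f=lambda v:np.linalg.norm(Q-v,axis=1)-rad
    s=least_squares(f,c,loss="soft_l1",f_scale=.0015);return s.x*1e3,len(Q),f(s.x).std()*1e3
E
python3 - <<'E'
from ball import *
o=ctrl.get_obs();c=o["tool_pos"]+[0,0,.022]
for n in("scene","top"):
    p=ctrl.get_image(n);print(n,o["tool_pos"]*1e3,ball(p,c,.03))
E
```

```text
scene [ 509.16466845 -299.39844937   78.8558362 ] (array([ 505.74288363, -301.13576259,  105.26616564]), 171, np.float64(1.4107691469957124))
top [ 509.16466845 -299.39844937   78.8558362 ] (array([ 509.37383666, -299.68202917,  106.17623734]), 97, np.float64(1.0333854471346977))
```

```bash
python3 plan.py  512.8,-301.6,24,-0.3,10
```

```text
now [ 509.2 -299.6   78.9] -0.4 t 69.5 F [ 0.1 -0.5 -2.2] op 58.9 toolz [ 0.0306 -0.0058 -0.9995] q [-0.66  0.1   1.83  0.02  1.18 -0.66]
[-0.0003,0.0003,0.0092,-0.000,G],
[-0.0003,0.0003,0.0092,-0.000,G],
[-0.0003,0.0003,0.0092,-0.000,G],
[-0.0003,0.0003,0.0092,-0.000,G],
[-0.0003,0.0003,0.0092,-0.000,G],
[-0.0003,0.0003,0.0092,-0.000,G],
-- [512.8, -301.6, 24.0, -0.3, 10.0] 6
```

>>> {"op": "apply_moves", "data": {"deltas": [[-0.001,0.001,0.007,0,0],[-0.001,0.001,0.01,0,0],[0,0,0.011,0,0],[0,0,0.011,0,0],[0,0,0.008,0,0],[0,0,0.003,0,0],[0,0,0,0,0],[0,0,0,0,0]]}}

```text
t: 70.5
tool_pos: [0.5124, -0.3014, 0.0244]
tool_rot: [2.211, 2.198, 0.027]
contact_force: [-0.2, -0.2, -2.3]
opening: 0.0589
```

```bash
python3 plan.py  512.8,-301.6,20,-0.3,10;python3 - <<'E'
from ball import *
o=ctrl.get_obs();c=o["tool_pos"]+[0,0,.022]
for n in("scene","top"):
    p=ctrl.get_image(n);print(n,o["tool_pos"]*1e3,ball(p,c,.03))
    if n=="scene":save(p,"s14.png",(150,120,280,240),5)
E
```

```text
now [ 512.4 -301.4   24.4] -0.3 t 70.5 F [-0.2 -0.2 -2.3] op 58.9 toolz [ 0.0291 -0.0047 -0.9996] q [-0.66  0.18  1.85  0.02  1.09 -0.66]
[-0.0001,0.0002,0.0044,-0.001,G],
-- [512.8, -301.6, 20.0, -0.3, 10.0] 1
scene [ 512.43071001 -301.4350401    24.35200659] (array([ 510.29106909, -303.54995434,   51.13836736]), 153, np.float64(1.4295400234399043))
top [ 512.43071001 -301.4350401    24.35200659] (array([ 514.39834112, -300.29930827,   48.25185955]), 84, np.float64(4.184907936772342))
```

View pics/s14.png

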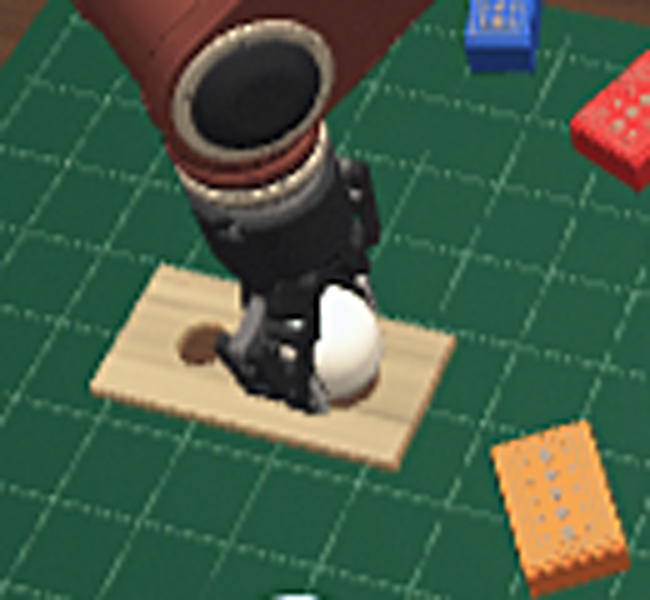

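>>> {"op": "apply_moves", "data": {"deltas": [[0,0,0.002,0,0],[0,0,0.002,0,0],[0,0,0.0015,0,0],[0,0,0.001,0,0],[0,0,0,0,0],[0,0,0.001,0,0],[0,0,0,0,0],[0,0,0,0,0]]}}

```text
t: 71.6
tool_pos: [0.5131, -0.3018, 0.0172]
tool_rot: [2.21, 2.197, 0.027]
contact_force: [0.6, 0.6, -0.9]
opening: 0.0589
```

```bash
python3 plan.py  512.2,-301.2,14.5,-0.3,10
```

```text
now [ 513.1 -301.8   17.2] -0.3 t 71.6 F [ 0.6  0.6 -0.9] op 58.9 toolz [ 0.0303 -0.0056 -0.9995] q [-0.66  0.19  1.85  0.02  1.08 -0.66]
[0.0006,-0.0010,0.0027,-0.001,G],
-- [512.2, -301.2, 14.5, -0.3, 10.0] 1
```

>>> {"op": "apply_moves", "data": {"deltas": [[0.0005,-0.0008,0.0008,0,0],[0,0,0.0006,0,0],[0,0,0.0005,0,0],[0,0,0.0003,0,0],[0,0,0,0,0],[0,0,0,0,0],[0,0,0,0,0],[0,0,0,0,0]]}}

```text
t: 72.6
tool_pos: [0.5124, -0.3013, 0.0149]
tool_rot: [2.21, 2.197, 0.027]
contact_force: [0.1, -0.3, -1.7]
opening: 0.0589
```

```bash
python3 plan.py  512.2,-301.2,14.5,-0.3,10; python3 - <<'E'
from ball import *
for i in range(3):
    p=ctrl.get_image("scene");o=ctrl.get_obs();print(o["contact_force"].round(1),o["tool_pos"].round(4)*1e3)
c=o["tool_pos"]+[0,0,.022];print(ball(p,c,.03));save(p,"s15.png",(180,150,260,230),7)
E
```

```text
now [ 512.4 -301.3   14.9] -0.3 t 72.6 F [ 0.1 -0.3 -1.7] op 58.9 toolz [ 0.0305 -0.0057 -0.9995] q [-0.66  0.19  1.85  0.02  1.07 -0.67]
[0.0001,-0.0002,0.0004,-0.001,G],
-- [512.2, -301.2, 14.5, -0.3, 10.0] 1
[ 0.6  0.6 -0.6] [ 512.4 -301.3   15. ]
[-0.3 -0.6 -1.4] [ 512.4 -301.4   14.9]
[ 0.1  0.2 -1.6] [ 512.4 -301.3   15. ]
(array([ 509.66064042, -303.47432507,   41.42507616]), 147, np.float64(1.2814577045527016))
```

View pics/s15.png

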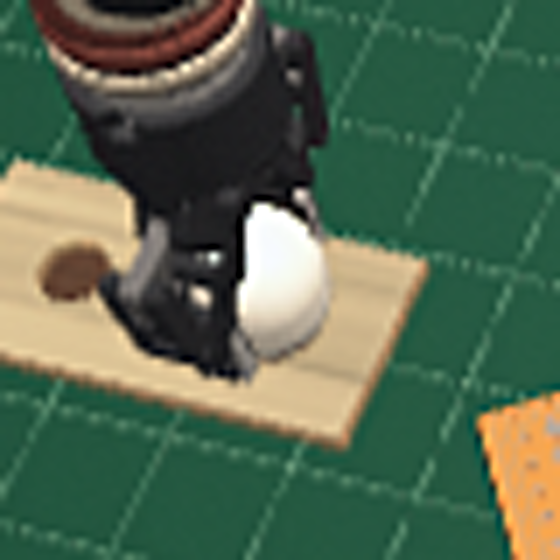

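>>> {"op": "apply_moves", "data": {"deltas": [[0,0,0.0006,0,0],[0,0,0,0,0],[0,0,0.0005,0,0],[0,0,0,0,0],[0,0,0.0005,0,0],[0,0,0,0,0],[0,0,0,0,0],[0,0,0,0,0]]}}

```text
t: 73.75
tool_pos: [0.5128, -0.3014, 0.0143]
tool_rot: [2.21, 2.196, 0.028]
contact_force: [-0.1, 0.9, 1.2]
opening: 0.0589
```

```bash
python3 - <<'E'
from ball import *
for i in range(4):
    p=ctrl.get_image("scene");o=ctrl.get_obs();print(o["contact_force"].round(1),o["tool_pos"].round(4)*1e3)
c=o["tool_pos"]+[0,0,.022];print(ball(p,c,.03))
E
```

```text
[-1.   1.3  0.8] [ 512.8 -301.3   14.3]
[-0.9  1.   1.1] [ 512.8 -301.4   14.3]
[-1.1  1.7  0.9] [ 512.8 -301.4   14.3]
[-0.9  1.4  1. ] [ 512.8 -301.4   14.3]
(array([ 510.2310539 , -303.35957104,   40.80580526]), 131, np.float64(1.4923720042096784))
```

>>> {"op": "apply_moves", "data": {"deltas": [[0.0007,-0.0006,0,0,0],[0,0,0,0,0],[0,0,0,0,0.44],[0,0,0,0,0.5],[0,0,0,0,0.6],[0,0,0,0,0.75],[0,0,0,0,0.9],[0,0,0,0,0.9]]}}

```text
t: 74.95
tool_pos: [0.5127, -0.3013, 0.0145]
tool_rot: [2.208, 2.195, 0.028]
contact_force: [-0.5, 0.0, -0.5]
opening: 0.0813
```

```bash
python3 plan.py 512,-301.4,60,0,10; python3 - <<'E'
from ball import *
p=ctrl.get_image("scene");o=ctrl.get_obs()
print(ball(p,np.array([.51,-.303,.04]),.03));save(p,"s16.png",(180,150,260,230),7)
E
```

```text
now [ 512.7 -301.3   14.5] -0.3 t 74.95 F [-0.5  0.  -0.5] op 81.3 toolz [ 0.0323 -0.0071 -0.9995] q [-0.66  0.19  1.85  0.02  1.07 -0.66]
[-0.0001,0.0002,-0.0091,-0.001,G],
[-0.0001,0.0002,-0.0091,-0.001,G],
[-0.0001,0.0002,-0.0091,-0.001,G],
[-0.0001,0.0002,-0.0091,-0.001,G],
[-0.0001,0.0002,-0.0091,-0.001,G],
-- [512.0, -301.4, 60.0, 0.0, 10.0] 5
(array([ 510.3858592 , -302.36465268,   40.70430619]), 168, np.float64(1.5591116404463907))
```

View pics/s16.png

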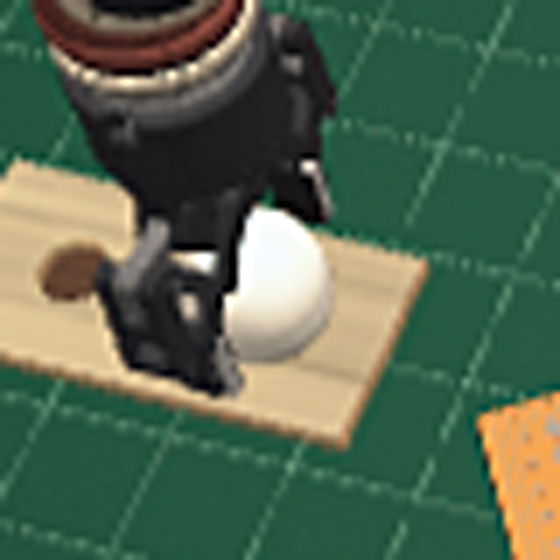

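>>> {"op": "apply_moves", "data": {"deltas": [[0,0,-0.006,0,1],[0,0,-0.01,0,1],[0,0,-0.014,0,1],[0,0,-0.016,0,1],[0,0,-0.016,0,1],[0,0,-0.014,0,1],[0,0,-0.01,0,1],[0.004,0,-0.004,0,1]]}}

```text
t: 76.0
tool_pos: [0.5105, -0.2973, 0.1129]
tool_rot: [2.206, 2.192, 0.029]
contact_force: [-0.4, 0.4, -0.3]
opening: 0.0853
```

```bash
python3 plan.py 444.5,166.5,105,0,35; python3 - <<'E'
from ball import *
p=ctrl.get_image("scene");o=ctrl.get_obs()
print(ball(p,np.array([.51,-.303,.04]),.03));save(p,"s17.png",(180,150,260,230),7)
E
```

```text
now [ 510.5 -297.3  112.9] -0.4 t 76.0 F [-0.4  0.4 -0.3] op 85.3 toolz [ 0.0352 -0.0094 -0.9993] q [-0.66  0.05  1.82  0.01  1.24 -0.66]
[0.0331,-0.0049,0.0001,-0.000,G],
[0.0331,-0.0049,0.0001,-0.000,G],
[0.0331,-0.0049,0.0001,-0.000,G],
[0.0331,-0.0049,0.0001,-0.000,G],
[0.0331,-0.0049,0.0001,-0.000,G],
[0.0331,-0.0049,0.0001,-0.000,G],
[0.0331,-0.0048,0.0001,-0.000,G],
[0.0331,-0.0048,0.0001,-0.000,G],
[0.0331,-0.0048,0.0001,-0.000,G],
[0.0331,-0.0048,0.0001,-0.000,G],
[0.0331,-0.0048,0.0001,-0.000,G],
[0.0331,-0.0048,0.0001,-0.000,G],
[0.0331,-0.0048,0.0001,-0.000,G],
[0.0331,-0.0047,0.0001,-0.000,G],
-- [444.5, 166.5, 105.0, 0.0, 35.0] 14
(array([ 510.68559885, -302.1510707 ,   39.58560154]), 271, np.float64(1.6021802799548657))
```

View pics/s17.png

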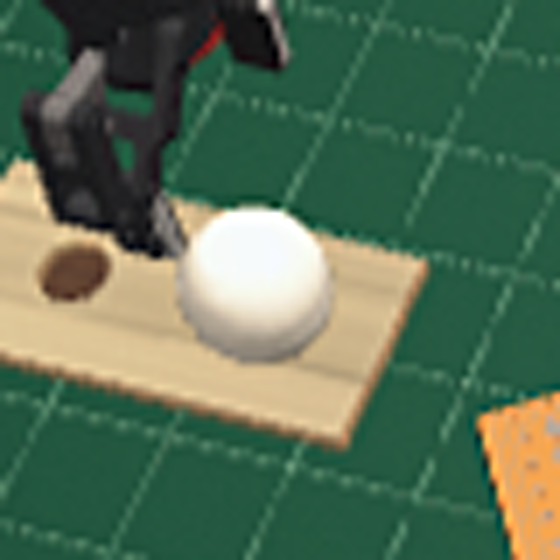

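Large burnisher is seated and centred. Next, the small one.

>>> {"op": "apply_moves", "data": {"deltas": [[0.018,-0.003,0,0,1],[0.028,-0.004,0,0,1],[0.036,-0.005,0,0,1],[0.038,-0.006,0,0,1],[0.038,-0.006,0,0,1],[0.038,-0.006,0,0,1],[0.038,-0.006,0,0,1],[0.038,-0.006,0,0,1]]}}

```text
t: 77.05
tool_pos: [0.462, -0.0094, 0.1028]
tool_rot: [2.217, 2.2, 0.025]
contact_force: [0.2, 0.3, 1.3]
opening: 0.0852
```

```bash
python3 plan.py 444.5,166.5,95,0,35
```

```text
now [462.   -9.4 102.8] -0.4 t 77.05 F [0.2 0.3 1.3] op 85.2 toolz [ 0.024  -0.0014 -0.9997] q [-0.18 -0.25  2.12  0.    1.25 -0.18]
[0.0293,-0.0032,0.0012,-0.001,G],
[0.0293,-0.0031,0.0012,-0.001,G],
[0.0293,-0.0031,0.0012,-0.001,G],
[0.0293,-0.0031,0.0012,-0.001,G],
[0.0293,-0.0030,0.0012,-0.001,G],
[0.0293,-0.0030,0.0012,-0.001,G],
-- [444.5, 166.5, 95.0, 0.0, 35.0] 6
```

>>> {"op": "apply_moves", "data": {"deltas": [[0.034,-0.003,0.001,0,1],[0.033,-0.003,0.001,0,1],[0.032,-0.003,0.001,0,1],[0.03,-0.003,0.002,0,1],[0.02,-0.002,0.003,0,1],[0.01,-0.002,0.004,0,1],[0.003,0,0.003,0,1],[0,0,0,0,1]]}}

```text
t: 78.05
tool_pos: [0.4354, 0.1637, 0.0796]
tool_rot: [2.215, 2.215, 0.012]
contact_force: [0.6, -0.4, -0.6]
opening: 0.0854
```

```bash
python3 plan.py 444.8,166.8,65,0,12  444.8,166.8,6,0,12
```

```text
now [435.4 163.7  79.6] 0.0 t 78.05 F [ 0.6 -0.4 -0.6] op 85.4 toolz [ 0.0114 -0.001  -0.9999] q [ 0.2  -0.2   2.12 -0.    1.21  0.2 ]
[0.0016,0.0046,0.0074,0.000,G],
[0.0016,0.0046,0.0074,0.000,G],
-- [444.8, 166.8, 65.0, 0.0, 12.0] 2
[0.0000,-0.0001,0.0118,-0.000,G],
[0.0000,-0.0001,0.0118,-0.000,G],
[0.0000,-0.0001,0.0118,-0.000,G],
[0.0000,-0.0001,0.0118,-0.000,G],
[0.0000,-0.0001,0.0118,-0.000,G],
-- [444.8, 166.8, 6.0, 0.0, 12.0] 5
```

>>> {"op": "apply_moves", "data": {"deltas": [[0.0015,0.0045,0.004,0,1],[0.0015,0.0045,0.005,0,1],[0,0,0.003,0,1],[0,0,0,0,1],[0,0,0,0,1],[0,0,0,0,1],[0,0,0,0,1],[0,0,0,0,1]]}}

```text
t: 79.05
tool_pos: [0.4461, 0.1653, 0.0673]
tool_rot: [2.218, 2.212, 0.012]
contact_force: [1.0, 0.9, 0.5]
opening: 0.0853
```

```bash
python3 plan.py  444.8,166.8,6,0,12
```

```text
now [446.1 165.3  67.3] -0.2 t 79.05 F [1.  0.9 0.5] op 85.3 toolz [ 0.0123 -0.0012 -0.9999] q [ 0.2  -0.15  2.1  -0.    1.18  0.2 ]
[0.0003,-0.0003,0.0102,-0.000,G],
[0.0003,-0.0003,0.0102,-0.000,G],
[0.0003,-0.0003,0.0102,-0.000,G],
[0.0003,-0.0003,0.0102,-0.000,G],
[0.0003,-0.0003,0.0102,-0.000,G],
[0.0003,-0.0003,0.0102,-0.000,G],
-- [444.8, 166.8, 6.0, 0.0, 12.0] 6
```

>>> {"op": "apply_moves", "data": {"deltas": [[0.0015,-0.001,0.008,0,1],[0,0,0.012,0,1],[0,0,0.013,0,1],[0,0,0.013,0,1],[0,0,0.009,0,0.8],[0,0,0.004,0,0.6],[0,0,0,0,0.5],[0,0,0,0,0.4]]}}

```text
t: 80.05
tool_pos: [0.4449, 0.1667, 0.0031]
tool_rot: [2.219, 2.212, 0.009]
contact_force: [-0.7, -0.2, -0.3]
opening: 0.0597
```

```bash
python3 plan.py  444.8,166.8,6,0,12;python3 - <<'E'
from ov import *
save(ctrl.get_image("scene"),"s18.png",(320,150,440,270),5)
E
```

```text
now [444.9 166.7   3.1] -0.2 t 80.05 F [-0.7 -0.2 -0.3] op 59.7 toolz [ 0.0102 -0.0017 -0.9999] q [ 0.2  -0.04  2.12 -0.    1.05  0.21]
[0.0001,-0.0001,-0.0029,-0.003,G],
-- [444.8, 166.8, 6.0, 0.0, 12.0] 1
```

View pics/s18.png

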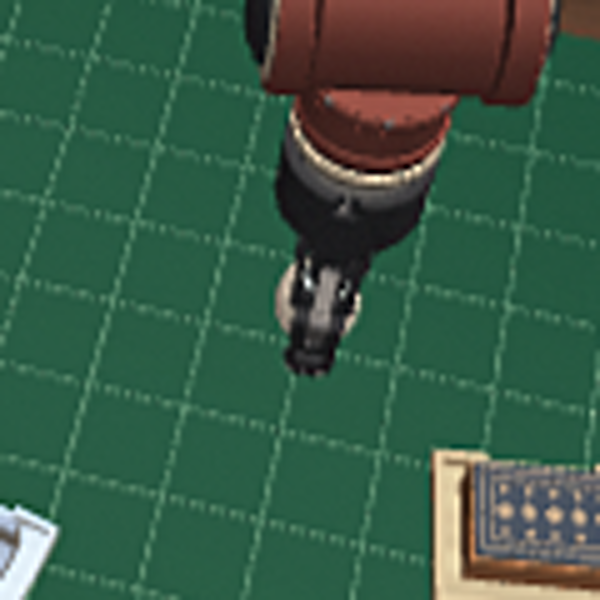

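>>> {"op": "apply_moves", "data": {"deltas": [[0,0,-0.003,0,0.4],[0,0,0,0,0.3],[0,0,0,0,0.2],[0,0,0,0,0.12],[0,0,0,0,0.05],[0,0,0,0,0],[0,0,0,0,-0.1],[0,0,0,0,-0.3]]}}

```text
t: 81.1
tool_pos: [0.4458, 0.1669, 0.0077]
tool_rot: [2.218, 2.212, 0.012]
contact_force: [-0.9, -0.1, 1.5]
opening: 0.0449
```

```bash
python3 plan.py  444.8,166.8,60,0,12
```

```text
now [445.8 166.9   7.7] -0.2 t 81.1 F [-0.9 -0.1  1.5] op 44.9 toolz [ 0.0123 -0.0013 -0.9999] q [ 0.2  -0.05  2.12 -0.    1.06  0.21]
[-0.0000,-0.0001,-0.0105,-0.001,G],
[-0.0000,-0.0001,-0.0105,-0.001,G],
[-0.0000,-0.0001,-0.0105,-0.001,G],
[-0.0000,-0.0001,-0.0105,-0.001,G],
[-0.0000,-0.0001,-0.0105,-0.001,G],
-- [444.8, 166.8, 60.0, 0.0, 12.0] 5
```

>>> {"op": "apply_moves", "data": {"deltas": [[0,0,-0.004,0,-0.3],[0,0,-0.008,0,-0.3],[0,0,-0.014,0,-0.3],[-0.006,0.001,-0.018,0,-0.3],[-0.014,0.002,-0.018,0,-0.3],[-0.022,0.003,-0.014,0,-0.3],[-0.03,0.004,-0.009,0,-0.3],[-0.034,0.004,-0.004,0,-0.3]]}}

```text
t: 82.1
tool_pos: [0.4595, 0.0599, 0.1054]
tool_rot: [2.209, 2.215, 0.018]
contact_force: [0.7, -0.4, -1.2]
opening: 0.0444
```

```bash
python3 plan.py  512,-392,115,0,37
```

```text
now [459.5  59.9 105.4] 0.1 t 82.1 F [ 0.7 -0.4 -1.2] op 44.4 toolz [ 0.0177 -0.0011 -0.9998] q [-0.03 -0.25  2.11 -0.    1.26 -0.03]
[-0.0348,0.0040,-0.0006,0.000,G],
[-0.0348,0.0040,-0.0006,0.000,G],
[-0.0348,0.0040,-0.0006,0.000,G],
[-0.0348,0.0040,-0.0006,0.000,G],
[-0.0348,0.0040,-0.0006,0.000,G],
[-0.0348,0.0040,-0.0006,0.000,G],
[-0.0348,0.0040,-0.0006,0.000,G],
[-0.0348,0.0040,-0.0006,0.000,G],
[-0.0348,0.0040,-0.0006,0.000,G],
[-0.0348,0.0040,-0.0006,0.000,G],
[-0.0348,0.0040,-0.0006,0.000,G],
[-0.0348,0.0040,-0.0006,0.000,G],
[-0.0348,0.0040,-0.0006,0.000,G],
-- [512.0, -392.0, 115.0, 0.0, 37.0] 13
```

>>> {"op": "apply_moves", "data": {"deltas": [[-0.035,0.003,-0.001,0,-0.3],[-0.036,0.003,-0.001,0,-0.3],[-0.036,0.003,-0.001,0,-0.3],[-0.036,0.003,-0.001,0,-0.3],[-0.036,0.003,-0.001,0,-0.3],[-0.036,0.004,-0.001,0,-0.3],[-0.036,0.004,-0.001,0,-0.3],[-0.036,0.004,-0.001,0,-0.3]]}}

```text
t: 83.1
tool_pos: [0.4898, -0.2372, 0.1262]
tool_rot: [2.2, 2.206, 0.029]
contact_force: [1.2, -0.0, -1.6]
opening: 0.0448
```

```bash
python3 plan.py  512,-392,115,0,37
```

```text
now [ 489.8 -237.2  126.2] 0.2 t 83.1 F [ 1.2 -0.  -1.6] op 44.8 toolz [ 0.0316 -0.0053 -0.9995] q [-0.59 -0.07  1.92  0.01  1.27 -0.6 ]
[-0.0310,0.0043,0.0025,0.001,G],
[-0.0310,0.0043,0.0025,0.001,G],
[-0.0310,0.0043,0.0025,0.001,G],
[-0.0310,0.0043,0.0025,0.001,G],
[-0.0310,0.0043,0.0025,0.001,G],
-- [512.0, -392.0, 115.0, 0.0, 37.0] 5
```

>>> {"op": "apply_moves", "data": {"deltas": [[-0.034,0.005,0.001,0,-0.3],[-0.034,0.005,0.001,0,-0.3],[-0.032,0.004,0.002,0,-0.3],[-0.024,0.004,0.003,0,-0.3],[-0.014,0.003,0.005,0,-0.3],[-0.006,0.001,0.006,0,-0.3],[-0.002,0,0.004,0,-0.3],[0,0,0,0,-0.3]]}}

```text
t: 84.1
tool_pos: [0.5142, -0.3902, 0.1117]
tool_rot: [2.198, 2.2, 0.031]
contact_force: [-0.4, 0.8, -0.1]
opening: 0.045
```

```bash
python3 plan.py  512.4,-391.8,50,0,12; python3 - <<'E'
from ball import *
o=ctrl.get_obs();c=o["tool_pos"]+[0,0,.020]
for n in("scene","top"):
    p=ctrl.get_image(n);print(n,ball(p,c,.023))
    if n=="scene":save(p,"s19.png",(150,110,280,240),5);print(ball(p,np.array([.51,-.303,.04]),.03))
E
```

```text
now [ 514.2 -390.2  111.7] 0.1 t 84.1 F [-0.4  0.8 -0.1] op 45.0 toolz [ 0.0365 -0.0085 -0.9993] q [-0.77  0.18  1.69  0.02  1.25 -0.78]
[-0.0002,-0.0007,0.0103,0.000,G],
[-0.0002,-0.0007,0.0103,0.000,G],
[-0.0002,-0.0007,0.0103,0.000,G],
[-0.0002,-0.0007,0.0103,0.000,G],
[-0.0002,-0.0007,0.0103,0.000,G],
[-0.0002,-0.0007,0.0103,0.000,G],
-- [512.4, -391.8, 50.0, 0.0, 12.0] 6
scene (array([ 511.27149104, -391.61584973,  133.0369328 ]), 111, np.float64(1.447547367403184))
(array([ 510.18533426, -301.92337757,   39.66905687]), 281, np.float64(1.7652468480910202))
top (array([ 514.86830185, -389.82412819,  132.77236899]), 237, np.float64(1.162477161484502))
```

View pics/s19.png

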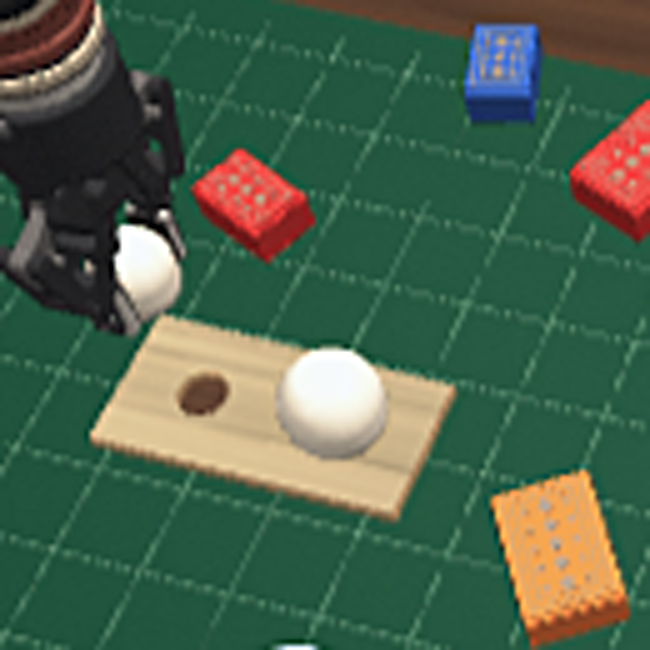

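>>> {"op": "apply_moves", "data": {"deltas": [[-0.0005,-0.003,0.01,0,-0.3],[-0.0005,-0.002,0.013,0,-0.3],[0,0,0.015,0,-0.3],[0,0,0.015,0,-0.3],[0,0,0.013,0,-0.3],[0,0,0.008,0,-0.3],[0,0,0.002,0,-0.3],[0,0,0,0,-0.3]]}}

```text
t: 85.2
tool_pos: [0.5115, -0.3906, 0.0294]
tool_rot: [2.198, 2.202, 0.031]
contact_force: [0.7, 0.3, -0.8]
opening: 0.0449
```

```bash
python3 plan.py  512.1,-391.3,20,0,6; python3 - <<'E'
from ball import *
o=ctrl.get_obs();c=o["tool_pos"]+[0,0,.020]
for n in("scene","top"):
    p=ctrl.get_image(n);print(n,ball(p,c,.023))
    if n=="scene":save(p,"s20.png",(160,130,260,230),6)
E
```

```text
now [ 511.5 -390.6   29.4] 0.1 t 85.2 F [ 0.7  0.3 -0.8] op 44.9 toolz [ 0.0354 -0.0073 -0.9993] q [-0.78  0.27  1.73  0.02  1.11 -0.79]
[-0.0003,0.0001,0.0047,0.001,G],
[-0.0003,0.0001,0.0047,0.001,G],
-- [512.1, -391.3, 20.0, 0.0, 6.0] 2
scene (array([ 509.41470989, -392.1896778 ,   50.30756818]), 83, np.float64(1.6440065078464854))
top (array([ 512.90682011, -390.67780375,   50.93454872]), 137, np.float64(1.2056972954052758))
```

View pics/s20.png

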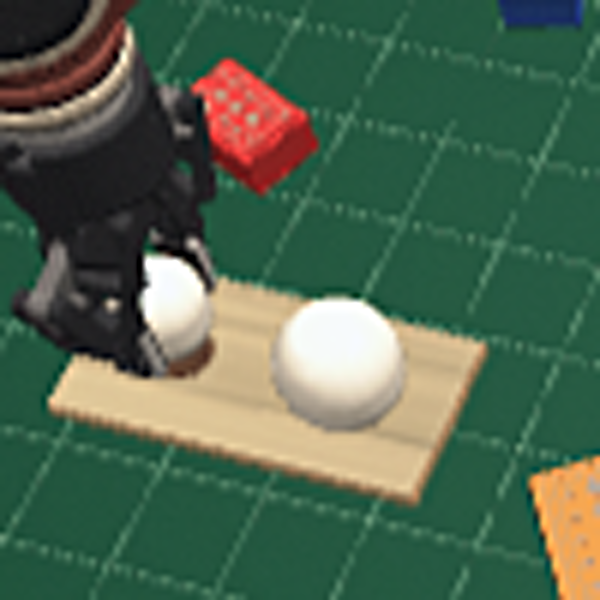

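>>> {"op": "apply_moves", "data": {"deltas": [[-0.0003,0,0.003,0,-0.3],[-0.0002,0,0.003,0,-0.3],[0,0,0.003,0,-0.3],[0,0,0.0015,0,-0.3],[0,0,0.001,0,-0.3],[0,0,0.0005,0,-0.3],[0,0,0,0,-0.3],[0,0,0,0,-0.3]]}}

```text
t: 86.3
tool_pos: [0.5128, -0.392, 0.0184]
tool_rot: [2.196, 2.2, 0.031]
contact_force: [0.9, 0.2, -0.1]
opening: 0.0449
```

```bash
python3 plan.py  511.7,-391.1,14,0,6; python3 - <<'E'
from ball import *
for i in range(3):
    p=ctrl.get_image("scene");o=ctrl.get_obs();print(o["contact_force"].round(1),o["tool_pos"].round(4)*1e3)
print(ball(p,o["tool_pos"]+[0,0,.020],.023))
E
```

```text
now [ 512.8 -392.    18.4] 0.1 t 86.3 F [ 0.9  0.2 -0.1] op 44.9 toolz [ 0.0376 -0.0095 -0.9992] q [-0.78  0.29  1.73  0.02  1.09 -0.79]
[0.0010,-0.0013,0.0044,0.002,G],
-- [511.7, -391.1, 14.0, 0.0, 6.0] 1
[ 0.1 -0.1 -0.3] [ 512.8 -392.1   18.4]
[-0.3  0.3 -0.5] [ 512.8 -392.1   18.4]
[ 0.4 -0.2 -0.9] [ 512.8 -392.1   18.4]
(array([ 510.15379423, -393.71092397,   39.53405589]), 84, np.float64(1.7270498328341484))
```

>>> {"op": "apply_moves", "data": {"deltas": [[0.0008,-0.0012,0.001,0,-0.3],[0,0,0.0006,0,-0.3],[0,0,0.0006,0,-0.3],[0,0,0.0005,0,-0.3],[0,0,0,0,-0.3],[0,0,0,0,-0.3],[0,0,0,0,-0.3],[0,0,0,0,-0.3]]}}

```text
t: 87.45
tool_pos: [0.5117, -0.3912, 0.0155]
tool_rot: [2.196, 2.2, 0.031]
contact_force: [0.0, -1.1, -0.7]
opening: 0.0448
```

```bash
python3 plan.py  511.7,-391.1,14,0,6; python3 - <<'E'
from ball import *
for i in range(3):
    p=ctrl.get_image("scene");o=ctrl.get_obs();print(o["contact_force"].round(1),o["tool_pos"].round(4)*1e3)
print(ball(p,o["tool_pos"]+[0,0,.020],.023))
E
```

```text
now [ 511.7 -391.2   15.5] 0.1 t 87.45 F [ 0.  -1.1 -0.7] op 44.8 toolz [ 0.0377 -0.0095 -0.9992] q [-0.78  0.29  1.73  0.02  1.09 -0.79]
[0.0001,-0.0000,0.0015,0.002,G],
-- [511.7, -391.1, 14.0, 0.0, 6.0] 1
[ 0.3  1.  -0.8] [ 511.7 -391.3   15.6]
[ 0.3  0.5 -0.4] [ 511.7 -391.2   15.6]
[ 0.2 -0.1 -1.3] [ 511.7 -391.2   15.6]
(array([ 507.83991146, -392.85880291,   36.66744211]), 90, np.float64(1.7061029886235453))
```

>>> {"op": "apply_moves", "data": {"deltas": [[0,0,0.0006,0,-0.3],[0,0,0,0,-0.3],[0,0,0.0005,0,-0.3],[0,0,0,0,-0.3],[0,0,0.0004,0,-0.3],[0,0,0,0,-0.3],[0,0,0,0,-0.3],[0,0,0,0,-0.3]]}}

```text
t: 88.6
tool_pos: [0.5119, -0.3913, 0.0145]
tool_rot: [2.195, 2.2, 0.031]
contact_force: [0.2, -0.1, 0.2]
opening: 0.045
```

```bash
python3 - <<'E'
from ball import *
for i in range(4):
    p=ctrl.get_image("scene");o=ctrl.get_obs();print(o["contact_force"].round(1),o["tool_pos"].round(4)*1e3)
print(ball(p,o["tool_pos"]+[0,0,.020],.023))
E
```

```text
[-0.1  0.5  0.7] [ 511.9 -391.3   14.4]
[-0.5 -0.3  0.5] [ 511.9 -391.3   14.5]
[0.1 0.3 0.4] [ 511.9 -391.4   14.5]
[ 0.  -0.1 -0.2] [ 511.9 -391.3   14.5]
(array([ 508.47360449, -393.06799315,   36.67870194]), 76, np.float64(1.6611448236438484))
```

>>> {"op": "apply_moves", "data": {"deltas": [[0,0,0.0003,0,-0.3],[0,0,0,0,-0.1],[0,0,0,0,0.1],[0,0,0,0,0.14],[0,0,0,0,0.25],[0,0,0,0,0.4],[0,0,0,0,0.5],[0,0,0,0,0.55]]}}

```text
t: 89.8
tool_pos: [0.5121, -0.3916, 0.0143]
tool_rot: [2.195, 2.199, 0.031]
contact_force: [-0.8, -0.2, 0.1]
opening: 0.066
```

```bash
python3 - <<'E'
from ball import *
p=ctrl.get_image("scene");o=ctrl.get_obs();print(o["contact_force"].round(1),o["tool_pos"].round(4)*1e3,o["opening"])
print(ball(p,o["tool_pos"]+[0,0,.020],.023));save(p,"s21.png",(160,140,260,220),6)
E
```

```text
[-0.1  1.  -0.4] [ 512.1 -391.6   14.3] 0.06612211899577557
(array([ 508.94014357, -392.017331  ,   35.61151707]), 113, np.float64(1.5849479608649746))
```

View pics/s21.png

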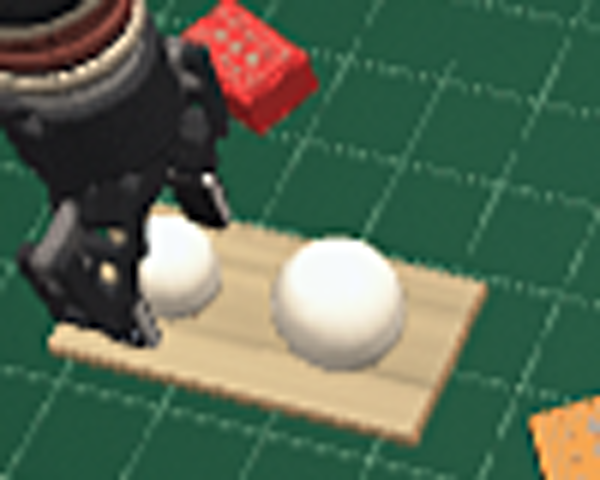

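Seated and released. I'll lift straight up and clear away.

>>> {"op": "apply_moves", "data": {"deltas": [[0,0,-0.004,0,0.8],[0,0,-0.008,0,0.8],[0,0,-0.014,0,0.8],[0,0,-0.018,0,0.8],[0,0,-0.022,0,0.8],[0,0,-0.026,0,0.8],[0,0,-0.03,0,0.8],[0,0,-0.025,0,0.8]]}}

```text
t: 90.85
tool_pos: [0.5061, -0.39, 0.1716]
tool_rot: [2.193, 2.197, 0.031]
contact_force: [0.3, -1.0, -0.1]
opening: 0.0771
```

>>> {"op": "apply_moves", "data": {"deltas": [[0.01,-0.01,-0.01,0,0.8],[0.02,-0.015,-0.005,0,0.8],[0.03,-0.02,0,0,0.8],[0.035,-0.02,0,0,0.8],[0.035,-0.02,0,0,0.8],[0.03,-0.015,0,0,0.8],[0.015,-0.005,0,0,0.8],[0,0,0,0,0.8]]}}

```text
t: 91.85
tool_pos: [0.4001, -0.2133, 0.1959]
tool_rot: [2.176, 2.179, 0.033]
contact_force: [0.8, -0.7, 0.1]
opening: 0.0766
```

```bash
python3 - <<'E'
from ball import *
from ov import *
o=ctrl.get_obs();print(o["t"],o["tool_pos"],o["contact_force"].round(1))
p=ctrl.get_image("scene");save(p,"f_s.png",None,1.2)
print(ball(p,np.array([.51,-.303,.04]),.03),ball(p,np.array([.51,-.392,.034]),.023))
p=ctrl.get_image("top");save(p,"f_t.png",None,1.2)
X=cloud(p)
for n,c,r in(("bs",(.5285,.404),.045),("bl",(.543,.306),.055),("ch",(.626,.003),.05)):
    P,_,m=obj(X,p["img"],c,r,.029,.05);print(n,rect(P),np.median(P[:,2]))
print(ball(p,np.array([.513,-.302,.037]),.03),ball(p,np.array([.513,-.392,.032]),.023))
for t in("squeeze_bottle","ink_tin"):
    print(t,[(np.round(d["uv"],1),d["confidence"]) for d in ctrl.spot_point(p,t)[:1]])
E
```

```text
91.85 [ 0.40014575 -0.21334732  0.19590069] [ 0.8 -0.7  0.1]
(array([ 510.34812068, -301.98390146,   39.75162903]), 276, np.float64(1.7407622274793035)) (array([ 509.56297397, -392.74212702,   35.54401416]), 139, np.float64(1.8095238236325188))
bs (529.3, 401.9, 59.8, 42.4, -80.4) 0.03380195401186015
bl (543.3, 306.2, 84.1, 56.1, -80.7) 0.03408851709150412
ch (627.1, 2.7, 79.3, 33.1, 78.5) 0.033937709123437076
(array([ 514.20276963, -299.90094356,   39.59794323]), 468, np.float64(2.3303348734975824)) (array([ 512.9480978 , -389.93385838,   35.01044071]), 296, np.float64(2.577266380777848))
squeeze_bottle [(array([214.5, 114.6]), 0.63)]
ink_tin [(array([403.7, 113.7]), 0.68)]
```

View pics/f_s.png

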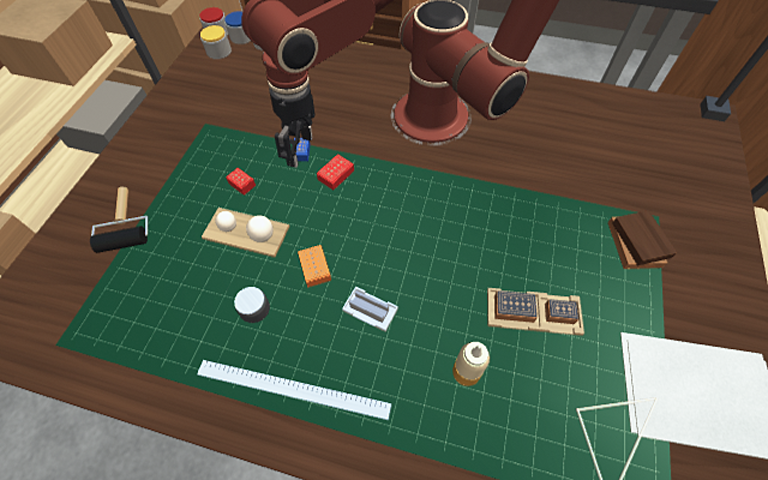

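View pics/f_t.png

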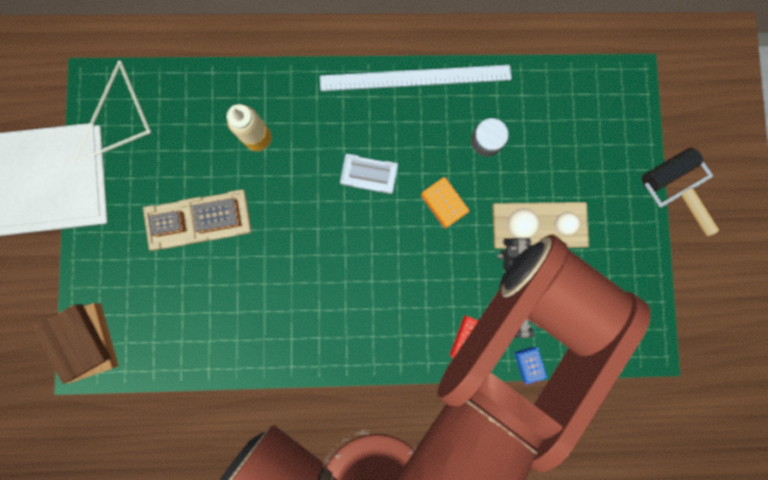

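```bash
python3 - <<'E'
from station import ctrl
print(ctrl.get_obs()["dq"].round(3));print(ctrl.finish_job())
E
```

```text
[-0.003  0.01   0.002 -0.001  0.001  0.002]
the job is handed in; nothing more can be done
None
```

The job is handed in: all five parts are placed, and it took about 92 s of the 128 s allowed. I placed them in the order large block, small block, channel, large burnisher, small burnisher.

**Blocks and channel:** the last top-camera check put the large block, small block and channel each within about 2 mm of its bay centre. All three lay flat with their tops at 34 mm, as expected. I re-centred the large block once after its first placing, when it came out 3 to 5 mm off; that was after the small block was in.

**Burnishers:** I lowered each one in sub-millimetre steps until the wrist force changed by 1 to 2.5 N, then opened the fingers. They sit on their dimples within 1 to 2.5 mm. Fitted centre heights read 3 to 4 mm above nominal, about the same excess as when they were held.

**Bystanders and look-alikes:** the bottle, the ink tin and the coloured look-alikes were never touched. In the final pictures they appear where they started; the arm partly hid the large red block from above.

**What didn't go to plan:**
- **Tool tilt:** the tool slowly tilted during fast moves. I corrected it twice by pushing the closed fingertips against fixed edges, once on the dimpled board and once on the metal tray, at about 15 to 17 N.
- **Joint 2 limit:** in one attempt to undo the tilt, joint 2 went to its lower limit. It read -1.011 against the stated -1.01, with a brief force reading of about 26 N. I backed off at once, but it may count as passing the joint's range.
- **Camera disagreement:** the two cameras differ by 2 to 4 mm in absolute position, so I judged each placing against its tray or board in the same camera.

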